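# Fit the matching keyed hub to the sample rotator drive

## Task

Get the sample rotator ready: slide its power switch across to off (the end away from the pilot lamp), then fit the one hub whose keyway lines up with the key of the shaft while its arm lies over the drilled post, seat it fully home, and push the loose retaining pin all the way down through the arm into the post. Only when the pin is in, slide the switch back across to on. Stand every other hub upright, flat on the floor of the spares tray, and leave the beaker, jar, bottle and bowl where they stand.

Things in the scene. Friction and masses are not known exactly. Their poses are not given: they have to be found in the camera images.
- hub_a_mid (a point): Aluminium hub, 0.35 kg: square boss 60x60 mm, 50 tall, with a flat arm 38 wide, 14 thick at its foot along +x, to 80 from the bore axis; 19 mm pin hole in the arm 60 from the axis. Octagonal through bore 24 across, keyway 10 wide, to 23.5 from the axis, opposite the arm (-x side). Point: on the bore axis, 25 mm above the underside; z up.
- hub_b_mid (a point): Aluminium hub, 0.35 kg: square boss 60x60 mm, 50 tall, with a flat arm 38 wide, 14 thick at its foot along +x, to 80 from the bore axis; 19 mm pin hole in the arm 60 from the axis. Octagonal through bore 24 across, keyway 10 wide, to 23.5 from the axis, to the left of the arm (+y side). Point: on the bore axis, 25 mm above the underside; z up.
- hub_c_mid (a point): Aluminium hub, 0.35 kg: square boss 60x60 mm, 50 tall, with a flat arm 38 wide, 14 thick at its foot along +x, to 80 from the bore axis; 19 mm pin hole in the arm 60 from the axis. Octagonal through bore 24 across, keyway 10 wide, to 23.5 from the axis, to the right of the arm (-y side). Point: on the bore axis, 25 mm above the underside; z up. May be absent.
- hub_d_mid (a point): Aluminium hub, 0.35 kg: square boss 60x60 mm, 50 tall, with a flat arm 38 wide, 14 thick at its foot along +x, to 80 from the bore axis; 19 mm pin hole in the arm 60 from the axis. Octagonal through bore 24 across, keyway 10 wide, to 23.5 from the axis, on the arm's side (+x). Point: on the bore axis, 25 mm above the underside; z up. May be absent.
- shaft_seat (a point): Rotator drive, fixed: round plate 170 mm across, 20 thick, upright shaft 22 across (does not turn) on a shoulder 48 across. Point: centre of the shoulder's top, 60 above the bench, where a hub's underside rests. The shaft rises 60 above it, tip tapered; its key, 8 wide, points to +x of this frame, reaches 21 from the axis and ends 10 below the tip.
- lock_hole (a point): Drilled post of the drive: steel block 34x34 mm, 60 mm from the shaft's axis, with a vertical 17 mm hole 38 deep. Point: mouth of the hole, 58 above the bench (2 below a seated hub's arm). It stands either opposite the key (-x of the shaft_seat frame) or at its -y side; the plain post has the other place.
- plain_top (a point): The plain post of the drive: the same block with no hole. The point is the centre of its top, 58 mm above the bench.
- pin_grip (a point): Loose retaining pin, 0.12 kg, 84 mm long, at the start upright in its parking block: shank 14 across, 48 long, its last 14 tapered to 4 across; collar 28 across, 4 thick; above it a grip 20 across, 32 tall. Point: middle of the grip, 20 above the collar's underside, 68 above the tip. z up along the pin.
- pin_block_top (a point): Pin parking block, fixed: grey block 56 x 56 x 52 mm tall with an 18 mm hole; the collar of the parked pin rests on its top. The point is the centre of its top.
- tray_floor (a point): Spares tray, fixed: low grey tray, inside 150 mm (x) by 235 mm (y), walls 5 mm thick and 20 mm high overall. The point is the centre of its inner floor, 5 mm above the bench. Three hubs fit side by side, 75 mm apart along y, arms along x.
- switch_ridge (a point): Power switch: black slide plate 40x50 mm, flush with the top of a cream box (110x150, 50 tall), with a ridge across it 34 long (x), 8 thick (y), 10 high. Point: middle of the ridge, 5 above the plate, 55 above the bench. It slides along y of this frame: +y is on, the end with the amber pilot lamp (58 from the box middle, 10 high); -y is off.
- switch (a joint): Travel of the power switch: 0 is fully on (end at the lamp), 0.024 m fully off (end away from the lamp, -y of switch_ridge). A spring detent holds it at both ends: it takes about 5 N to push it, and past the middle (0.012) it snaps on by itself to the other end.
- beaker: Bystander: glass beaker 64 mm across, 80 mm tall. Origin under its centre.
- sample_jar: Bystander: amber jar 44 mm across, 60 mm tall. Origin under its centre.
- wash_bottle: Bystander: white wash bottle 68 mm across, 160 mm tall. Origin under its centre.
- mortar: Bystander: white ceramic bowl 90 mm across, 50 mm tall. Origin under its centre.
Mind the look-alikes: they are no part of the job. What is shaped like the part that bears hub_a_mid but blue or brown is not meant.

How it is judged:
By the outcome, as a careful person would: the job done as asked, in the order asked, and still so for the second after the job is handed in, with the robot touching nothing.
Of hub_c, hub_d only 1 to 2 are there at a start; the rules pass over those that are not, and their reading is None.
At some moment in a run one of hub_a, hub_b, hub_c, hub_d may be knocked a few centimetres aside while the robot is not near it.
It also fails if it takes over 210 s, if anything falls off the work surface, if the arm or the gripper's body presses on something with over 40 N, if the wrist force passes 120 N, or if a joint passes its speed limit or range.

## Robot

A 7-joint arm with a two-finger parallel gripper is mounted at the origin on the work surface. World frame = base frame: x ahead of the robot, y to its left, z up, the work surface at z = 0. Lengths are in m, angles in rad, forces in N, time in s.
With the tool pointing down it reaches from about 0.35 to 0.9 m from the base axis. Payload 8.1 kg.
Tool frame: the origin (TCP) lies on the centre line of the jaws, within the pads' length; the fingertips stand 22 mm ahead of it and the grasp point (between the pads) lies 3 mm ahead of it (arm.finger_overhang is the distance from the TCP to the fingertips, in m); z points along the fingers, y is the direction in which the jaws open and shut (so a half turn about z gives the same grasp; the last joint's range is limited). The gripper opens to 92 mm and grips with 3 to 60 N. Pads are 19 mm wide; open, the fingers measure 130 mm over their backs; the gripper's body (75 mm by 190 mm) begins 47 mm behind the grasp point.
Start: joints at [1.086, 0.434, 0.025, 1.573, -0.012, 1.134, -0.075], TCP at [0.233, -0.58, 0.249] pointing down, gripper open.
Joint ranges: [-2.62, 2.62], [-0.44, 2.09], [-1.27, 1.32], [0.08, 2.57], [-1.32, 4.46], [0.12, 2], [-2.74, 2.74]. Speed limits (rad/s): [2.22, 2.22, 3.01, 3.01, 3.14, 3.14, 3.14].

## Interface

Orientations are given as a rotation vector (axis times angle).
In Python, from cell import arm gives the robot as it stands. The module is installed in compiled form; this text tells all that it offers.
- The arm moves only by the tool step_arm, never from a script. Its argument "plan" is a list of rows, each an object of numbers: "wx", "wy", "wz": the turn, a rotation vector about the tool's x, y, z in units of 6 degrees (1.0 is 6 degrees); "tx", "ty", "tz": the shift along the tool's x, y, z in cm; "hand": the opening, from 0 (shut) to 1 (fully open). A call has exactly 10 rows; each row shifts and turns the commanded pose from where the row before left it, along the tool's axes as they then stand; what a row does not reach is not made up. A row lasts 1/12 s, in which the tool goes at most 41.7 mm and 7.16 degrees, less where a joint would pass 70% of its speed; a pose out of reach is approached as far as the arm can. A call is refused whole if a number of a shift passes 4.17 or a number of a turn 1, either way. A call with a gripper value outside its range is refused whole. The fingers move at their own pace and stop on an object; "force" is the grip in N (left out, the last holds). Time passes only in rows, so rows that do not move let the fingers close, or fill a call up. It gives the time, the measured TCP pose, the force and the opening at its end, in the units of the state.
- arm.observe(): the state, without advancing time (a new reading comes with each control period).
- arm.get_image(name): name is "scene" or "top"; returns (picture, depth): 400x640x3 uint8, red, green, blue; 400x640 float32, m along the optical axis (not along the pixel's ray), 0 where there is no reading.
- arm.calibration(name): a dict with "mtx" (3x3 intrinsics, pixels), "dist_coeffs" ([k1, k2, p1, p2, k3] as OpenCV has them; the pictures are not rectified), "R" (3x3) and "t" (3): a world point X has camera coordinates R X + t. Camera axes: x right, y down, z forward; pixel columns grow to the right and rows downward; lengths in m; the calibration is good to about 2 mm. A picture is of the moment at which its call begins. calibration takes no time and is no camera call.
- arm.sign_off(): hands the job in, once; it reports no verdict.
The state is a dict: "clock": time; "joints": joint angles; "dq": joint speeds; "joint_efforts": joint torques, N m; "position": TCP position; "ee_rot": TCP orientation; "force": force on the tool from outside, world axes, zero at the start; "ft_torque": the same for the moment, N m; "width": opening from 0.0 (shut) to 1.0 (fully open).
Only numpy, scipy, OpenCV 4.12 (cv2) and the standard library are available. Lean on these libraries where they do the work, as an engineer would, in place of code of your own. Each camera call takes 0.05 s, during which the arm holds its last target.

## Working session

There is one attempt and no reset: what is moved stays moved. The work goes in short steps, Python scripts to look and compute and a tool call to move; the robot and the scene stay as the last step left them, time stands still between calls to the robot, and variables do not carry over. Pictures are saved under pics/ and viewed, and the job is handed in when it is done.

Besides the shell and the picture viewer there is one more tool, called after ">>>" by a JSON object that holds its "api" and its "payload". step_arm: Moves the arm, as the interface text tells. Its arguments: {"type":"object","properties":{"plan":{"type":"array"},"force":{"type":"number"}},"required":["plan"]}

```bash
mkdir -p pics; ls
cat > h.py <<'E'
import numpy as np, cv2
from cell import arm
def grab(name,tag):
    im,d=arm.get_image(name); np.savez(f'{tag}.npz',im=im,d=d); cv2.imwrite(f'pics/{tag}.png',im[:,:,::-1]); return im,d
def ray(name,uv):
    c=arm.calibration(name); uv=np.array(uv,float).reshape(-1,1,2)
    n=cv2.undistortPoints(uv,np.array(c['mtx']),np.array(c['dist_coeffs'])).reshape(-1,2)
    R=np.array(c['R']);t=np.array(c['t'])
    return -R.T@t, np.c_[n,np.ones(len(n))]@R
def onz(name,uv,z):
    o,d=ray(name,uv); return o+d*((z-o[2])/d[:,2])[:,None]
def cloud(name,d):
    v,u=np.mgrid[0:400,0:640]; o,r=ray(name,np.c_[u.ravel(),v.ravel()])
    return (o+r*d.reshape(-1,1)).reshape(400,640,3)
def proj(name,X):
    c=arm.calibration(name);R=np.array(c['R']);t=np.array(c['t'])
    return cv2.projectPoints(np.array(X,float).reshape(-1,1,3),cv2.Rodrigues(R)[0],t,np.array(c['mtx']),np.array(c['dist_coeffs']))[0].reshape(-1,2)
E
python3 - <<'E'
from h import *
print(arm.observe())
for n in ['scene','top']:
    grab(n,n+'0'); c=arm.calibration(n); print(n,c['mtx'],c['dist_coeffs'],-np.array(c['R']).T@c['t'],c['R'])
E
```

```text
pics
{'clock': 0.0, 'joints': array([ 1.08643533,  0.43519598,  0.02495964,  1.57409418, -0.01159817,
        1.13402117, -0.0750764 ]), 'dq': array([ 1.14098996e-03, -2.57911301e-06,  1.83287542e-03,  9.08786942e-04,
       -8.12327752e-04, -1.81037094e-04, -5.35212026e-04]), 'joint_efforts': array([-3.92989050e-04, -6.67844439e+01,  9.84907262e-01, -3.14464831e+01,
       -6.06173929e-02,  4.26766207e-02,  1.64633962e-04]), 'position': array([ 0.23262228, -0.57957441,  0.24796271]), 'ee_rot': array([-3.08305799e+00, -5.95695460e-01,  6.79978246e-04]), 'force': array([-0.5235657 ,  0.47358575,  0.51253643]), 'ft_torque': array([ 0.05521233, -0.02864583, -0.01158058]), 'width': 0.9972568877652137}
scene [[440.95973873   0.         315.69671342]
 [  0.         440.95973873 201.38810793]
 [  0.           0.           1.        ]] [-0.06044767  0.          0.          0.          0.        ] [ 1.19015138 -0.19948725  1.02731204] [[ 0.41087804  0.91168952 -0.00120952]
 [ 0.74928924 -0.33844306 -0.56922924]
 [-0.51936968  0.23297751 -0.82217797]]
top [[446.61794592   0.         309.93961588]
 [  0.         446.61794592 189.02670102]
 [  0.           0.           1.        ]] [0.02947558 0.         0.         0.         0.        ] [0.35940467 0.03749591 1.28143839] [[ 0.00848198 -0.99992623 -0.00869382]
 [-0.98571574 -0.00689837 -0.16827623]
 [ 0.16820384  0.00999695 -0.98570154]]
```

View pics/scene0.png

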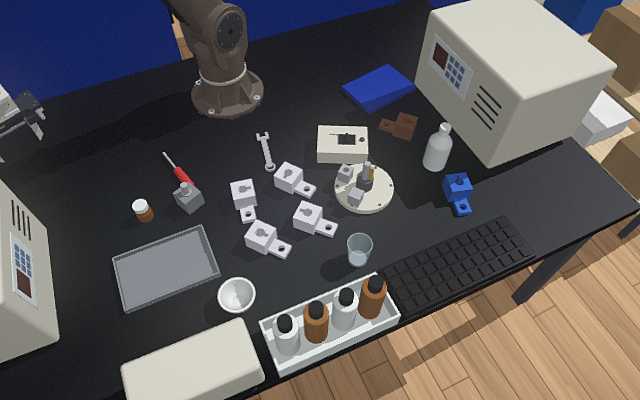

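View pics/top0.png

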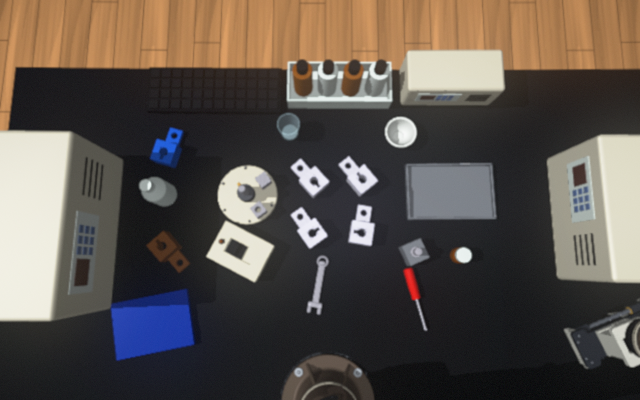

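The scene shows four aluminium hubs, at top pixels (310,177), (358,175), (309,228) and (362,226). Blue (167,147) and brown (168,251) look-alikes are not meant. The drive is at (247,194), the switch box at (240,250), the pin block at (414,251) and the tray at (450,191). I'll enlarge these.

Run:
```python
from h import *
a=cv2.imread('pics/top0.png')
cv2.imwrite('pics/c1.png',cv2.resize(a[145:255,280:390],(600,600),interpolation=cv2.INTER_CUBIC))
cv2.imwrite('pics/c2.png',cv2.resize(a[155:285,200:285],(392,600),interpolation=cv2.INTER_CUBIC))
b=cv2.imread('pics/scene0.png')
cv2.imwrite('pics/c3.png',cv2.resize(b[120:220,310:410],(600,600),interpolation=cv2.INTER_CUBIC))
```

```text
(no output)
```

View pics/c1.png

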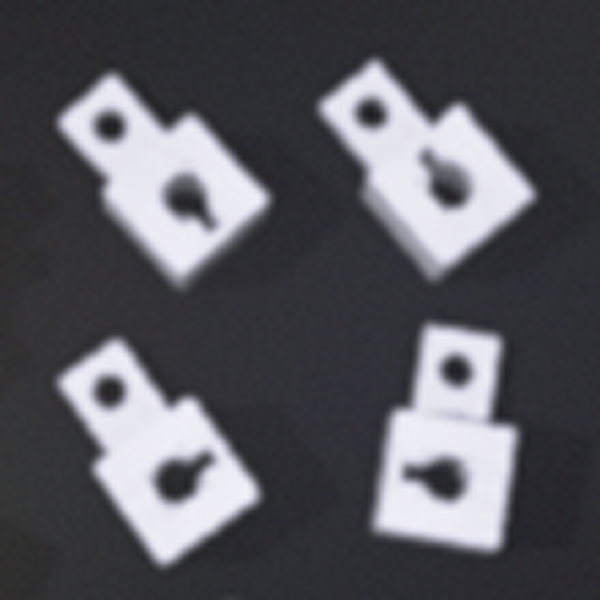

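View pics/c2.png

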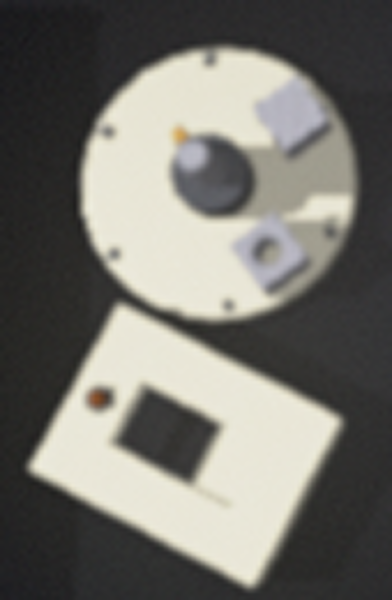

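View pics/c3.png

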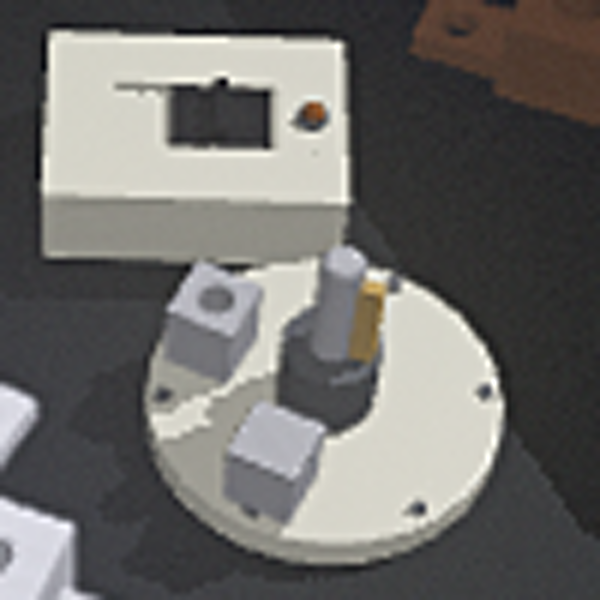

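The drive's key is the gold strip at scene (372,320)/crop. It points away from the drilled post, whose hole is at scene ≈(346,170). The plain post is on the key's right. So I need the hub with its keyway opposite the arm, hub_a, and the candidates are:
- (310,177): keyway opposite the arm → a, the one meant.
- (358,175): keyway on the arm's side → d.
- (309,228): keyway to the right of the arm → c.
- (362,226): keyway to the left of the arm → b.

Next I'll measure them.

```bash
cat > meas.py <<'E'
from h import *
def hubs(im,d,rois,zt=0.05):
    C=cloud('top',d); out={}
    g=cv2.cvtColor(im,cv2.COLOR_RGB2GRAY)
    for k,(u0,v0,u1,v1) in rois.items():
        m=np.zeros(g.shape,bool); m[v0:v1,u0:u1]=True
        bright=m&(g>150)
        z=C[:,:,2]
        t=bright&(abs(z-zt)<.008)
        # plane-cast boundary
        v,u=np.nonzero(t)
        P=onz('top',np.c_[u,v],zt)[:,:2]
        r=cv2.minAreaRect(P.astype(np.float32)*1000)
        a=bright&(abs(z-(zt-.036))<.008); va,ua=np.nonzero(a)
        Pa=onz('top',np.c_[ua,va],zt-.036)[:,:2]*1000
        dirn=np.median(Pa,0)-np.array(r[0])
        A=(r[2]+np.array([0,90,180,270])); 
        ang=A[np.argmax([np.cos(np.radians(x))*dirn[0]+np.sin(np.radians(x))*dirn[1] for x in A])]
        # pin hole: dark contour
        ctr=np.array(r[0]); e=np.array([np.cos(np.radians(ang)),np.sin(np.radians(ang))])
        out[k]=(ctr,r[1],(ang+180)%360-180,np.median(z[t]),np.median(Pa,0),len(va),np.degrees(np.arctan2(dirn[1],dirn[0])))
    return out
E
python3 - <<'E'
from meas import *
z=np.load('top0.npz')
for k,v in hubs(z['im'],z['d'],dict(a=(285,150,333,203),d=(335,150,382,203),c=(285,205,333,255),b=(340,203,382,250))).items(): print(k,[np.round(x,2) for x in v])
E
```

```text
a [array([592.62,  41.2 ]), array([60.71, 60.74]), np.float64(42.39), np.float64(0.05), array([634.56,  79.46]), np.int64(160), np.float64(42.37)]
d [array([598.25, -94.96]), array([60.16, 60.93]), np.float64(39.33), np.float64(0.05), array([641.34, -59.66]), np.int64(173), np.float64(39.33)]
c [array([446.92,  44.56]), array([60.07, 59.05]), np.float64(35.86), np.float64(0.05), array([491.68,  77.66]), np.int64(183), np.float64(36.48)]
b [array([448.88, -92.05]), array([61.74, 59.99]), np.float64(-9.48), np.float64(0.05), array([ 504.45, -101.21]), np.int64(183), np.float64(-9.36)]
```

Boss sizes and heights agree with the 60 mm and 50 mm given. Next: drive, switch, pin, tray.

Run:
```python
from meas import *
z=np.load('top0.npz');im,d=z['im'],z['d'];C=cloud('top',d);Z=C[:,:,2]
z2=np.load('scene0.npz');ims,ds=z2['im'],z2['d'];S=cloud('scene',ds)
def roi(u0,v0,u1,v1):
    m=np.zeros((400,640),bool);m[v0:v1,u0:u1]=1;return m
def rect(m,h,cam='top'):
    v,u=np.nonzero(m);P=onz(cam,np.c_[u,v],h)[:,:2]*1000
    return cv2.minAreaRect(P.astype(np.float32)),len(v)
R=roi(210,160,285,230)
m=R&(abs(Z-.058)<.006)
n,l,st,c=cv2.connectedComponentsWithStats(m.astype(np.uint8))
for i in range(1,n):
    if st[i,4]>30: print('z58',c[i],st[i,4],rect(l==i,.058))
g=cv2.cvtColor(im,cv2.COLOR_RGB2GRAY)
print('shoulder z60 dark',rect(R&(abs(Z-.06)<.006)&(g<110),.06))
# plate circle
m=R&(abs(Z-.02)<.006);v,u=np.nonzero(m);P=onz('top',np.c_[u,v],.02)[:,:2]*1000
print('plate',cv2.minEnclosingCircle(P.astype(np.float32)))
m=R&(Z>.08);print('shaft above',C[m].mean(0),C[m][:,2].max(),m.sum())
m=R&(Z>.113);v,u=np.nonzero(m);print('tip',onz('top',[[u.mean(),v.mean()]],.12),m.sum())
# gold key in both
for nm,I,D in(('top',im,C),('scene',ims,S)):
    h=cv2.cvtColor(I,cv2.COLOR_RGB2HSV);k=(h[:,:,0]>14)&(h[:,:,0]<30)&(h[:,:,1]>120)&(h[:,:,2]>90)
    k&= roi(210,160,285,230) if nm=='top' else roi(350,150,385,190)
    print(nm,'gold',k.sum(),D[k].mean(0),D[k][:,2].min(),D[k][:,2].max())
# switch box
B=roi(200,215,280,290)
print('box',rect(B&(abs(Z-.05)<.006),.05))
m=B&(g<90)&(Z>.044)&(Z<.07);n,l,st,c=cv2.connectedComponentsWithStats(m.astype(np.uint8))
for i in range(1,n):
    if st[i,4]>15: print('dark',c[i],st[i],rect(l==i,.05),np.median(Z[l==i]))
m=B&(Z>.0555)&(Z<.07);print('ridge?',m.sum(),C[m].mean(0) if m.any() else 0, rect(m,.06))
# pin
m=roi(395,230,432,270);mm=m&(abs(Z-.052)<.006);print('pinblock',rect(mm,.052)); mm=m&(Z>.075);print('pin grip',mm.sum(),C[mm].mean(0),C[mm][:,2].max(),rect(m&(Z>.082),.088))
# tray
T=roi(395,155,505,230);print('tray floor',rect(T&(abs(Z-.005)<.004)&(g>60),.005)); print('tray rim',rect(T&(abs(Z-.02)<.005),.02),)
```

```text
z58 [261.95104895 179.73426573] 143 (((593.315673828125, 183.59852600097656), (35.634925842285156, 33.44977569580078), 37.39828109741211), 143)
z58 [245.63448276 193.48965517] 145 (((556.5726928710938, 229.50595092773438), (44.209224700927734, 44.905941009521484), 45.90022659301758), 145)
z58 [257.24  209.488] 125 (((509.8055419921875, 194.7024383544922), (34.69462585449219, 33.432376861572266), 37.98276901245117), 125)
shoulder z60 dark (((555.87646484375, 226.13052368164062), (38.87183380126953, 41.33723831176758), 51.14252853393555), 115)
plate ((557.0300903320312, 231.02975463867188), 84.69182586669922)
shaft above [0.51079813 0.18519997 0.38837529] 1.281438386537261 110
tip [[0.55037502 0.22737153 0.12      ]] 77
top gold 2 [0.57194677 0.24044094 0.10793865] 0.10695124457622707 0.10892604930403316
scene gold 12 [0.57554406 0.24317198 0.09763861] 0.07431380290221534 0.11218110321155139
box (((422.69256591796875, 227.92593383789062), (150.13197326660156, 168.7965850830078), 63.38848876953125), 2106)
dark [235.95927602 248.67420814] [226 240  21  19 221] (((402.7945251464844, 251.51806640625), (46.89982986450195, 34.791038513183594), 64.31795501708984), 221) 0.05007619748128311
ridge? 73 [0.41381724 0.24885106 0.05841948] (((402.3681335449219, 215.6885223388672), (151.78158569335938, 126.54405975341797), 27.33139419555664), 73)
pinblock (((398.02581787109375, -237.54891967773438), (55.660926818847656, 57.233951568603516), 23.963624954223633), 369)
pin grip 59 [ 0.39343541 -0.20439665  0.22858433] 1.281438386537261 (((392.4939270019531, -219.70263671875), (105.34454345703125, 51.35708999633789), 68.77513885498047), 54)
tray floor (((576.565673828125, -351.61285400390625), (166.4159393310547, 254.55203247070312), 0.5217882990837097), 3789)
tray rim (((572.7982177734375, -348.4036865234375), (161.98306274414062, 244.1561279296875), 0.5027517080307007), 527)
```

Run:
```python
from meas import *
z=np.load('top0.npz');im,d=z['im'],z['d'];C=cloud('top',d);Z=C[:,:,2]
z2=np.load('scene0.npz');ims,ds=z2['im'],z2['d'];S=cloud('scene',ds)
def roi(u0,v0,u1,v1):
    m=np.zeros((400,640),bool);m[v0:v1,u0:u1]=1;return m
g=cv2.cvtColor(im,cv2.COLOR_RGB2GRAY)
def rect(m,h,cam='top'):
    v,u=np.nonzero(m);P=onz(cam,np.c_[u,v],h)[:,:2]*1000
    return cv2.minAreaRect(P.astype(np.float32)),len(v)
B=roi(203,219,278,284)&(abs(Z-.05)<.012)
n,l,st,c=cv2.connectedComponentsWithStats(B.astype(np.uint8));i=1+np.argmax(st[1:,4]);print('box',rect(l==i,.05))
G=C[240:260,224:248]
m=roi(226,240,248,260)&(Z>.0545)&(Z<.068)&(g<110);print('ridge top',m.sum(),np.median(C[m],0) if m.any() else 0,rect(m,.06))
gs=cv2.cvtColor(ims,cv2.COLOR_RGB2GRAY)
m=roi(335,130,357,146)&(S[:,:,2]>.0555)&(S[:,:,2]<.068)&(gs<110);print('ridge scene',m.sum(),np.median(S[m],0),rect(m,.06,'scene'))
h=cv2.cvtColor(im,cv2.COLOR_RGB2HSV);k=roi(215,230,228,248)&(h[:,:,1]>150);v,u=np.nonzero(k);print('lamp',onz('top',[[u.mean(),v.mean()]],.058),k.sum())
m=roi(395,230,432,270)
k=m&(Z>.07)&(Z<.11);v,u=np.nonzero(k);print('pin',k.sum(),C[k].max(0),rect(m&(Z>.083)&(Z<.1),.088))
T=roi(395,155,505,230)
print('tray all',rect(T&(Z>.0025)&(Z<.03)&(g>55),.02))
sc=roi(165,175,210,220)&(S[:,:,2]>.083)&(S[:,:,2]<.1);print('pin scene',sc.sum(),rect(sc,.088,'scene'))
# bystanders
I=cv2.cvtColor(im,cv2.COLOR_RGB2BGR)
print('mortar',onz('top',[[401,132]],.05),'beaker',onz('top',[[288,126]],.04),'bottle',onz('top',[[150,187]],.15),'jar',onz('top',[[462,255]],.06))
cv2.imwrite('pics/c4.png',cv2.resize(np.hstack([I[230:270,205:265],cv2.cvtColor(ims,cv2.COLOR_RGB2BGR)[118:158,320:380]]),(800,267),interpolation=cv2.INTER_CUBIC))
cv2.imwrite('pics/c5.png',cv2.resize(I[150:275,390:510],(576,600),interpolation=cv2.INTER_CUBIC))
```

```text
box (((396.0498046875, 240.92652893066406), (150.7777099609375, 109.47879028320312), 63.37583541870117), 2222)
ridge top 47 [0.40401376 0.25191621 0.05864582] (((401.4268798828125, 250.13621520996094), (32.24882507324219, 40.879493713378906), 0.3921058177947998), 47)
ridge scene 26 [0.40416889 0.25264909 0.05901897] (((403.8033447265625, 252.4272003173828), (5.976431846618652, 32.546852111816406), 63.36912155151367), 26)
lamp [[0.42277612 0.29245171 0.058     ]] 2
pin 54 [ 0.40726246 -0.22767947  0.0928912 ] (((398.49945068359375, -237.7800750732422), (18.44697380065918, 17.886512756347656), 25.268747329711914), 47)
tray all (((573.0184326171875, -346.9113464355469), (165.25054931640625, 252.55078125), 1.2055209875106812), 4301)
pin scene 41 (((402.0782775878906, -233.9391632080078), (21.58296775817871, 17.377771377563477), 20.004858016967773), 41)
mortar [[ 0.73619418 -0.2080871   0.05      ]] beaker [[0.75551124 0.11503594 0.04      ]] bottle [[0.55488524 0.46015611 0.15      ]] jar [[ 0.39081028 -0.36036429  0.06      ]]
```

View pics/c4.png

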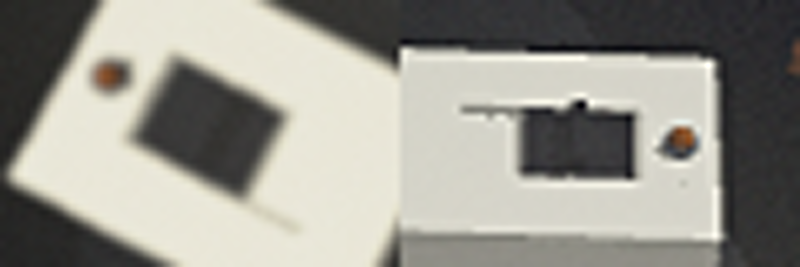

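View pics/c5.png

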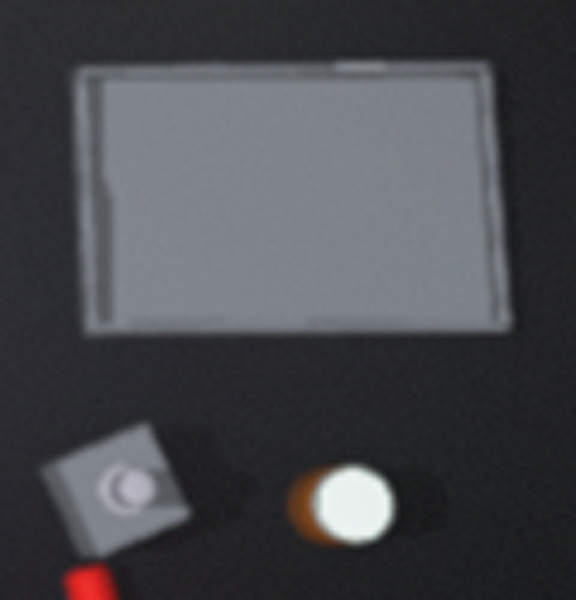

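Checks agree: the posts, at 60 mm each, and the plate all give the shaft centre as (0.557, 0.231) with the key at ≈37.5°. The ridge sits 12.7 mm from the box middle towards the lamp, so the switch is on. Now a planning helper.

```bash
cat > go.py <<'E'
import sys
from h import *
from scipy.spatial.transform import Rotation as Ro
def pose():
    o=arm.observe(); R=Ro.from_rotvec(o['ee_rot']).as_matrix(); return o,np.array(o['position']),R
def show():
    o,p,R=pose(); th=np.degrees(np.arctan2(R[1,1],R[0,1]))
    print('t %.2f pos'%o['clock'],np.round(p*1000,1),'yaw %.2f'%th,'zax',np.round(R[:,2],4),'F',np.round(o['force'],1),'T',np.round(o['ft_torque'],2),'w %.3f'%o['width'],'j7 %.2f'%o['joints'][6],'j',np.round(o['joints'],2))
def plan(pts):
    o,p,R=pose()
    for x,y,z,th in pts:
        c,s=np.cos(np.radians(th)),np.sin(np.radians(th))
        Rt=np.array([[-s,c,0],[c,s,0],[0,0,-1.]]) # cols tool x=(θ+90), y=θ
        rv=Ro.from_matrix(R.T@Rt).as_rotvec()
        t=Rt.T@(np.array([x,y,z])/1000-p)*100
        t0=R.T@(np.array([x,y,z])/1000-p)*100
        print('-> ',(x,y,z,th),' turn units',np.round(np.degrees(rv)/6,2),' shift after turn cm',np.round(t,2),' shift before turn',np.round(t0,2))
        p=np.array([x,y,z])/1000;R=Rt
if __name__=='__main__':
    show(); plan(eval('['+','.join(sys.argv[1:])+']'))
E
python3 go.py "(500,-300,249,-68.1)" "(500,0,249,-68.1)" "(411.8,268,200,-26.6)"
```

```text
t 0.10 pos [ 232.6 -579.6  248. ] yaw -68.13 zax [-7.0e-04  1.3e-03 -1.0e+00] F [ 0.1  0.4 -0.3] T [-0.07 -0.03 -0.01] w 0.996 j7 -0.08 j [ 1.09  0.44  0.02  1.57 -0.01  1.13 -0.08]
->  (500, -300, 249, -68.1)  turn units [-0.01  0.   -0.  ]  shift after turn cm [ 35.24 -15.97  -0.1 ]  shift before turn [ 35.23 -15.99  -0.08]
->  (500, 0, 249, -68.1)  turn units [0. 0. 0.]  shift after turn cm [ 11.19 -27.84   0.  ]  shift before turn [ 11.19 -27.84   0.  ]
->  (411.8, 268, 200, -26.6)  turn units [ 0.    0.   -6.92]  shift after turn cm [ 20.01 -19.89   4.9 ]  shift before turn [  1.81 -28.16   4.9 ]
```

>>> {"api": "step_arm", "payload": {"plan": [{"tx": 3.5,"ty": -1.6,"hand": 0},{"tx": 3.5,"ty": -1.6,"hand": 0},{"tx": 3.5,"ty": -1.6,"hand": 0},{"tx": 3.5,"ty": -1.6,"hand": 0},{"tx": 3.5,"ty": -1.6,"hand": 0},{"tx": 3.5,"ty": -1.6,"hand": 0},{"tx": 3.5,"ty": -1.6,"hand": 0},{"tx": 3.5,"ty": -1.6,"hand": 0},{"tx": 3.5,"ty": -1.6,"hand": 0},{"tx": 3.5,"ty": -1.6,"hand": 0}]}}

```text
invalid input at $.plan[0]: expected keys wx, wy, wz, tx, ty, tz, hand
```

>>> {"api": "step_arm", "payload": {"plan": [{"tx": 1.1,"ty": -2.8,"hand": 0},{"tx": 1.1,"ty": -2.8,"hand": 0},{"tx": 1.1,"ty": -2.8,"hand": 0},{"tx": 1.1,"ty": -2.8,"hand": 0},{"tx": 1.1,"ty": -2.8,"hand": 0},{"tx": 1.1,"ty": -2.8,"hand": 0},{"tx": 1.1,"ty": -2.8,"hand": 0},{"tx": 1.1,"ty": -2.8,"hand": 0},{"tx": 1.1,"ty": -2.8,"hand": 0},{"tx": 1.1,"ty": -2.8,"hand": 0}]}}

```text
invalid input at $.plan[0]: expected keys wx, wy, wz, tx, ty, tz, hand
```

```bash
python3 go.py "(411.8,268,200,-26.6)" "(411.8,268,77,-26.6)"
```

```text
t 0.10 pos [ 232.6 -579.6  248. ] yaw -68.13 zax [-7.0e-04  1.3e-03 -1.0e+00] F [ 0.1  0.4 -0.3] T [-0.07 -0.03 -0.01] w 0.996 j7 -0.08 j [ 1.09  0.44  0.02  1.57 -0.01  1.13 -0.08]
->  (411.8, 268, 200, -26.6)  turn units [-0.01 -0.   -6.92]  shift after turn cm [ 83.81 -21.93   4.8 ]  shift before turn [ 48.2  -71.98   4.9 ]
->  (411.8, 268, 77, -26.6)  turn units [0. 0. 0.]  shift after turn cm [ 0.   0.  12.3]  shift before turn [ 0.   0.  12.3]
```

All keys are required in each row.

>>> {"api": "step_arm", "payload": {"plan": [{"wx": 0,"wy": 0,"wz": 0,"tx": 3.5,"ty": -1.6,"tz": 0,"hand": 0},{"wx": 0,"wy": 0,"wz": 0,"tx": 3.5,"ty": -1.6,"tz": 0,"hand": 0},{"wx": 0,"wy": 0,"wz": 0,"tx": 3.5,"ty": -1.6,"tz": 0,"hand": 0},{"wx": 0,"wy": 0,"wz": 0,"tx": 3.5,"ty": -1.6,"tz": 0,"hand": 0},{"wx": 0,"wy": 0,"wz": 0,"tx": 3.5,"ty": -1.6,"tz": 0,"hand": 0},{"wx": 0,"wy": 0,"wz": 0,"tx": 3.5,"ty": -1.6,"tz": 0,"hand": 0},{"wx": 0,"wy": 0,"wz": 0,"tx": 3.5,"ty": -1.6,"tz": 0,"hand": 0},{"wx": 0,"wy": 0,"wz": 0,"tx": 3.5,"ty": -1.6,"tz": 0,"hand": 0},{"wx": 0,"wy": 0,"wz": 0,"tx": 3.5,"ty": -1.6,"tz": 0,"hand": 0},{"wx": 0,"wy": 0,"wz": 0,"tx": 3.5,"ty": -1.6,"tz": 0,"hand": 0}]}}

```text
clock: 0.93
position: [0.4989, -0.2995, 0.2485]
ee_rot: [-3.084, -0.596, 0.001]
force: [0.2, 0.1, 0.2]
width: 0.321
```

>>> {"api": "step_arm", "payload": {"plan": [{"wx": 0,"wy": 0,"wz": 0,"tx": 1.1,"ty": -2.8,"tz": 0,"hand": 0},{"wx": 0,"wy": 0,"wz": 0,"tx": 1.1,"ty": -2.8,"tz": 0,"hand": 0},{"wx": 0,"wy": 0,"wz": 0,"tx": 1.1,"ty": -2.8,"tz": 0,"hand": 0},{"wx": 0,"wy": 0,"wz": 0,"tx": 1.1,"ty": -2.8,"tz": 0,"hand": 0},{"wx": 0,"wy": 0,"wz": 0,"tx": 1.1,"ty": -2.8,"tz": 0,"hand": 0},{"wx": 0,"wy": 0,"wz": 0,"tx": 1.1,"ty": -2.8,"tz": 0,"hand": 0},{"wx": 0,"wy": 0,"wz": 0,"tx": 1.1,"ty": -2.8,"tz": 0,"hand": 0},{"wx": 0,"wy": 0,"wz": 0,"tx": 1.1,"ty": -2.8,"tz": 0,"hand": 0},{"wx": 0,"wy": 0,"wz": 0,"tx": 1.1,"ty": -2.8,"tz": 0,"hand": 0},{"wx": 0,"wy": 0,"wz": 0,"tx": 1.1,"ty": -2.8,"tz": 0,"hand": 0}]}}

```text
clock: 1.77
position: [0.4953, 0.001, 0.2486]
ee_rot: [3.085, 0.596, -0.001]
force: [0.7, -0.2, -0.1]
width: 0.007
```

```bash
python3 go.py "(411.8,268,200,-26.6)" "(411.8,268,77,-26.6)"
```

```text
t 1.77 pos [495.3   1.  248.6] yaw -68.14 zax [-4.e-04 -2.e-04 -1.e+00] F [ 0.7 -0.2 -0.1] T [-0.   -0.05  0.01] w 0.007 j7 -1.37 j [ 0.1   0.24 -0.25  1.86  0.07  1.04 -1.37]
->  (411.8, 268, 200, -26.6)  turn units [-0.    0.   -6.92]  shift after turn cm [ 20.13 -19.42   4.86]  shift before turn [  2.19 -27.89   4.85]
->  (411.8, 268, 77, -26.6)  turn units [0. 0. 0.]  shift after turn cm [ 0.   0.  12.3]  shift before turn [ 0.   0.  12.3]
```

>>> {"api": "step_arm", "payload": {"plan": [{"wx": 0,"wy": 0,"wz": 0,"tx": 0.31,"ty": -3.98,"tz": 0.69,"hand": 0},{"wx": 0,"wy": 0,"wz": 0,"tx": 0.31,"ty": -3.98,"tz": 0.69,"hand": 0},{"wx": 0,"wy": 0,"wz": 0,"tx": 0.31,"ty": -3.98,"tz": 0.69,"hand": 0},{"wx": 0,"wy": 0,"wz": 0,"tx": 0.31,"ty": -3.98,"tz": 0.69,"hand": 0},{"wx": 0,"wy": 0,"wz": 0,"tx": 0.31,"ty": -3.98,"tz": 0.69,"hand": 0},{"wx": 0,"wy": 0,"wz": 0,"tx": 0.31,"ty": -3.98,"tz": 0.69,"hand": 0},{"wx": 0,"wy": 0,"wz": 0,"tx": 0.31,"ty": -3.98,"tz": 0.69,"hand": 0},{"wx": 0,"wy": 0,"wz": -1,"tx": 0,"ty": 0,"tz": 0,"hand": 0},{"wx": 0,"wy": 0,"wz": -1,"tx": 0,"ty": 0,"tz": 0,"hand": 0},{"wx": 0,"wy": 0,"wz": -1,"tx": 0,"ty": 0,"tz": 0,"hand": 0}]}}

```text
clock: 2.6
position: [0.4113, 0.2672, 0.1999]
ee_rot: [2.949, 1.082, -0.002]
force: [0.1, -0.0, -0.4]
width: 0.008
```

>>> {"api": "step_arm", "payload": {"plan": [{"wx": 0,"wy": 0,"wz": -1,"tx": 0,"ty": 0,"tz": 0.6,"hand": 0},{"wx": 0,"wy": 0,"wz": -1,"tx": 0,"ty": 0,"tz": 1,"hand": 0},{"wx": 0,"wy": 0,"wz": -1,"tx": 0,"ty": 0,"tz": 1,"hand": 0},{"wx": 0,"wy": 0,"wz": -0.9,"tx": 0,"ty": 0,"tz": 1,"hand": 0},{"wx": 0,"wy": 0,"wz": 0,"tx": 0,"ty": 0,"tz": 1,"hand": 0},{"wx": 0,"wy": 0,"wz": 0,"tx": 0,"ty": 0,"tz": 1,"hand": 0},{"wx": 0,"wy": 0,"wz": 0,"tx": 0,"ty": 0,"tz": 1,"hand": 0},{"wx": 0,"wy": 0,"wz": 0,"tx": 0,"ty": 0,"tz": 1,"hand": 0},{"wx": 0,"wy": 0,"wz": 0,"tx": 0,"ty": 0,"tz": 1,"hand": 0},{"wx": 0,"wy": 0,"wz": 0,"tx": 0,"ty": 0,"tz": 0,"hand": 0}]}}

```text
clock: 3.43
position: [0.4114, 0.2656, 0.1124]
ee_rot: [2.675, 1.647, -0.004]
force: [-0.7, -0.7, 1.0]
width: 0.006
```

```bash
python3 go.py "(411.8,268,76,-26.6)"; python3 -c "
from h import *
im,d=grab('top','top1');cv2.imwrite('pics/c6.png',cv2.resize(im[200:300,180:310,::-1],(780,600),interpolation=cv2.INTER_CUBIC))"
```

```text
t 3.43 pos [411.4 265.6 112.4] yaw -26.77 zax [-0.0023 -0.0017 -1.    ] F [-0.7 -0.7  1. ] T [-0.05 -0.08 -0.02] w 0.006 j7 -1.45 j [-0.29  0.44 -0.5   2.02  0.31  0.76 -1.45]
->  (411.8, 268, 76, -26.6)  turn units [-0.01  0.02 -0.03]  shift after turn cm [ 0.23 -0.07  3.64]  shift before turn [ 0.24 -0.06  3.64]
```

View pics/c6.png

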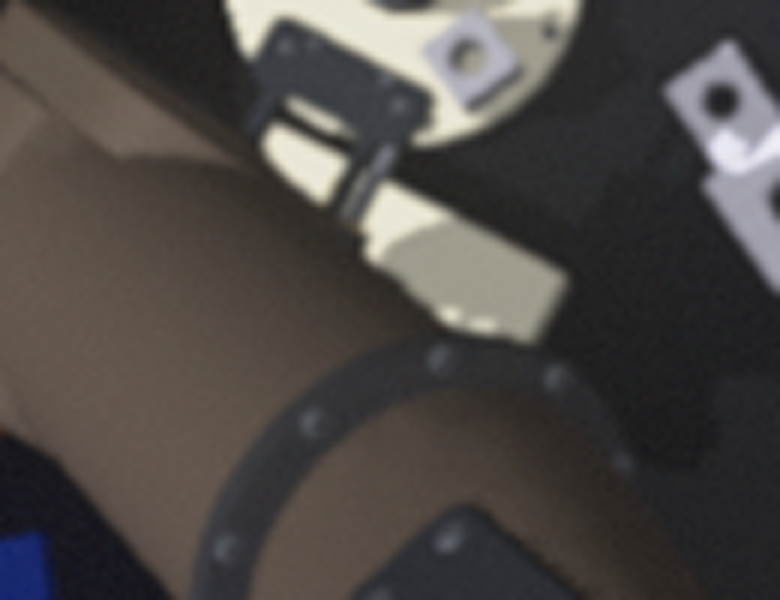

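The arm hides the switch (c6), but the measured pose is right. I'll descend, then push along −x of the tool.

>>> {"api": "step_arm", "payload": {"plan": [{"wx": 0,"wy": 0,"wz": 0,"tx": 0.24,"ty": -0.06,"tz": 0.9,"hand": 0},{"wx": 0,"wy": 0,"wz": 0,"tx": 0,"ty": 0,"tz": 0.9,"hand": 0},{"wx": 0,"wy": 0,"wz": 0,"tx": 0,"ty": 0,"tz": 0.9,"hand": 0},{"wx": 0,"wy": 0,"wz": 0,"tx": 0,"ty": 0,"tz": 0.9,"hand": 0},{"wx": 0,"wy": 0,"wz": 0,"tx": 0,"ty": 0,"tz": 0,"hand": 0},{"wx": 0,"wy": 0,"wz": 0,"tx": -0.4,"ty": 0,"tz": 0,"hand": 0},{"wx": 0,"wy": 0,"wz": 0,"tx": -0.4,"ty": 0,"tz": 0,"hand": 0},{"wx": 0,"wy": 0,"wz": 0,"tx": -0.3,"ty": 0,"tz": 0,"hand": 0},{"wx": 0,"wy": 0,"wz": 0,"tx": -0.2,"ty": 0,"tz": 0,"hand": 0},{"wx": 0,"wy": 0,"wz": 0,"tx": -0.2,"ty": 0,"tz": 0,"hand": 0}]}}

```text
clock: 4.32
position: [0.4065, 0.2562, 0.0791]
ee_rot: [-2.674, -1.648, -0.004]
force: [1.3, 3.2, -2.4]
width: 0.003
```

>>> {"api": "step_arm", "payload": {"plan": [{"wx": 0,"wy": 0,"wz": 0,"tx": -0.2,"ty": 0,"tz": 0,"hand": 0},{"wx": 0,"wy": 0,"wz": 0,"tx": -0.2,"ty": 0,"tz": 0,"hand": 0},{"wx": 0,"wy": 0,"wz": 0,"tx": -0.2,"ty": 0,"tz": 0,"hand": 0},{"wx": 0,"wy": 0,"wz": 0,"tx": -0.2,"ty": 0,"tz": 0,"hand": 0},{"wx": 0,"wy": 0,"wz": 0,"tx": -0.2,"ty": 0,"tz": 0,"hand": 0},{"wx": 0,"wy": 0,"wz": 0,"tx": -0.2,"ty": 0,"tz": 0,"hand": 0},{"wx": 0,"wy": 0,"wz": 0,"tx": 0,"ty": 0,"tz": 0,"hand": 0},{"wx": 0,"wy": 0,"wz": 0,"tx": 0.3,"ty": 0,"tz": 0,"hand": 0},{"wx": 0,"wy": 0,"wz": 0,"tx": 0,"ty": 0,"tz": -2,"hand": 0},{"wx": 0,"wy": 0,"wz": 0,"tx": 0,"ty": 0,"tz": -4,"hand": 0}]}}

```text
clock: 5.15
position: [0.4, 0.246, 0.1359]
ee_rot: [-2.674, -1.648, 0.012]
force: [2.1, 0.2, -0.3]
width: 0.007
```

>>> {"api": "step_arm", "payload": {"plan": [{"wx": 0,"wy": 0,"wz": 0,"tx": -2,"ty": 2,"tz": -3,"hand": 1},{"wx": 0,"wy": 0,"wz": 0,"tx": -3,"ty": 2,"tz": -2,"hand": 1},{"wx": 0,"wy": 0,"wz": 0,"tx": -3,"ty": 2,"tz": -1,"hand": 1},{"wx": 0,"wy": 0,"wz": 0,"tx": -3,"ty": 2,"tz": -1,"hand": 1},{"wx": 0,"wy": 0,"wz": 0,"tx": -3,"ty": 2,"tz": 0,"hand": 1},{"wx": 0,"wy": 0,"wz": 0,"tx": -3,"ty": 2,"tz": 0,"hand": 1},{"wx": 0,"wy": 0,"wz": 0,"tx": -3,"ty": 2,"tz": 0,"hand": 1},{"wx": 0,"wy": 0,"wz": 0,"tx": -2,"ty": 1,"tz": 0,"hand": 1},{"wx": 0,"wy": 0,"wz": 0,"tx": 0,"ty": 0,"tz": 0,"hand": 1},{"wx": 0,"wy": 0,"wz": 0,"tx": 0,"ty": 0,"tz": 0,"hand": 1}]}}

```text
clock: 5.98
position: [0.4371, -0.0176, 0.2084]
ee_rot: [2.677, 1.644, -0.0]
force: [0.4, 0.5, -1.1]
width: 0.682
```

```bash
python3 -c "
from h import *
im,d=grab('top','top2');im2,d2=grab('scene','scene2')
cv2.imwrite('pics/c7.png',np.hstack([cv2.resize(im[130:280,190:390,::-1],(400,300)),cv2.resize(im2[110:270,220:420,::-1],(400,300))]))"; python3 go.py "(592.6,41.2,150,-47.6)"
```

```text
t 6.08 pos [437.1 -15.5 208.5] yaw -26.67 zax [ 1.e-04  6.e-04 -1.e+00] F [0.3 0.6 0.3] T [ 0.02 -0.02  0.  ] w 0.764 j7 -0.68 j [ 0.31  0.21 -0.45  2.03  0.12  0.92 -0.68]
->  (592.6, 41.2, 150, -47.6)  turn units [-0.   -0.    3.49]  shift after turn cm [15.31  6.3   5.85]  shift before turn [12.05 11.35  5.85]
```

View pics/c7.png

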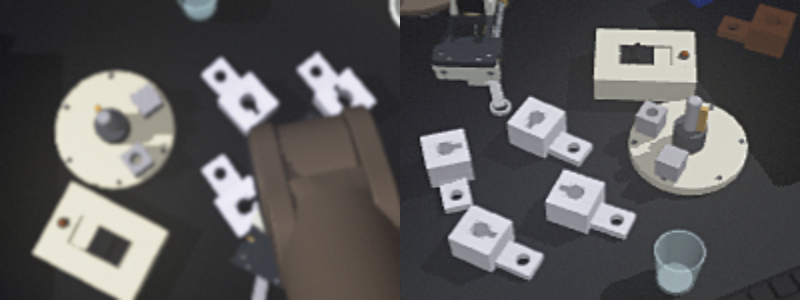

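The switch plate has moved to the end away from the lamp, so it is off. All four hubs are still in place. I'll re-measure hub a, then grasp it.

```bash
python3 - <<'E'
from meas import *
z=np.load('top2.npz')
for k,v in hubs(z['im'],z['d'],dict(a=(285,150,330,198))).items(): print(k,[np.round(x,2) for x in v])
# switch ridge scene
z2=np.load('scene2.npz');S=cloud('scene',z2['d']);g=cv2.cvtColor(z2['im'],cv2.COLOR_RGB2GRAY)
m=np.zeros((400,640),bool);m[128:148,323:357]=1;m&=(S[:,:,2]>.0555)&(S[:,:,2]<.068)&(g<110);print('ridge',m.sum(),np.median(S[m],0))
E
python3 go.py "(592.6,41.2,150,-47.6)" "(592.6,41.2,35,-47.6)"
```

```text
a [array([592.83,  41.31]), array([60.25, 60.87]), np.float64(41.94), np.float64(0.05), array([634.56,  79.46]), np.int64(160), np.float64(42.43)]
ridge 24 [0.39374315 0.23058019 0.05937034]
t 6.08 pos [437.1 -15.5 208.5] yaw -26.67 zax [ 1.e-04  6.e-04 -1.e+00] F [0.3 0.6 0.3] T [ 0.02 -0.02  0.  ] w 0.764 j7 -0.68 j [ 0.31  0.21 -0.45  2.03  0.12  0.92 -0.68]
->  (592.6, 41.2, 150, -47.6)  turn units [-0.   -0.    3.49]  shift after turn cm [15.31  6.3   5.85]  shift before turn [12.05 11.35  5.85]
->  (592.6, 41.2, 35, -47.6)  turn units [0. 0. 0.]  shift after turn cm [ 0.   0.  11.5]  shift before turn [ 0.   0.  11.5]
```

The ridge moved 24 mm, so the switch is fully off.

>>> {"api": "step_arm", "payload": {"plan": [{"wx": 0,"wy": 0,"wz": 0.87,"tx": 0,"ty": 0,"tz": 0,"hand": 1},{"wx": 0,"wy": 0,"wz": 0.87,"tx": 0,"ty": 0,"tz": 0,"hand": 1},{"wx": 0,"wy": 0,"wz": 0.87,"tx": 0,"ty": 0,"tz": 0,"hand": 1},{"wx": 0,"wy": 0,"wz": 0.88,"tx": 0,"ty": 0,"tz": 0,"hand": 1},{"wx": 0,"wy": 0,"wz": 0,"tx": 3.06,"ty": 1.26,"tz": 1.1,"hand": 1},{"wx": 0,"wy": 0,"wz": 0,"tx": 3.06,"ty": 1.26,"tz": 1.1,"hand": 1},{"wx": 0,"wy": 0,"wz": 0,"tx": 3.06,"ty": 1.26,"tz": 1.1,"hand": 1},{"wx": 0,"wy": 0,"wz": 0,"tx": 3.06,"ty": 1.26,"tz": 1.1,"hand": 1},{"wx": 0,"wy": 0,"wz": 0,"tx": 3.06,"ty": 1.26,"tz": 1.1,"hand": 1},{"wx": 0,"wy": 0,"wz": 0,"tx": 0,"ty": 0,"tz": 0,"hand": 1}]}}

```text
clock: 6.92
position: [0.5962, 0.0449, 0.1508]
ee_rot: [-2.924, -1.14, -0.002]
force: [-0.2, 0.6, 0.4]
width: 0.999
```

```bash
python3 go.py "(592.7,41.2,75,-47.8)" "(592.7,41.2,35,-47.8)"
```

```text
t 6.92 pos [596.2  44.9 150.8] yaw -47.41 zax [ 0.      0.0031 -1.    ] F [-0.2  0.6  0.4] T [-0.01 -0.01  0.05] w 0.999 j7 -1.18 j [ 0.09  0.52 -0.36  1.73  0.21  0.93 -1.18]
->  (592.7, 41.2, 75, -47.8)  turn units [-0.02 -0.02  0.07]  shift after turn cm [-0.51  0.04  7.58]  shift before turn [-0.53  0.05  7.58]
->  (592.7, 41.2, 35, -47.8)  turn units [0. 0. 0.]  shift after turn cm [0. 0. 4.]  shift before turn [0. 0. 4.]
```

>>> {"api": "step_arm", "payload": {"plan": [{"wx": 0,"wy": 0,"wz": 0,"tx": 0,"ty": 0,"tz": 1.5,"hand": 1},{"wx": 0,"wy": 0,"wz": 0,"tx": 0,"ty": 0,"tz": 1.5,"hand": 1},{"wx": 0,"wy": 0,"wz": 0,"tx": 0,"ty": 0,"tz": 1.5,"hand": 1},{"wx": 0,"wy": 0,"wz": 0,"tx": 0,"ty": 0,"tz": 1.5,"hand": 1},{"wx": 0,"wy": 0,"wz": 0,"tx": 0,"ty": 0,"tz": 1.5,"hand": 1},{"wx": 0,"wy": 0,"wz": 0,"tx": 0,"ty": 0,"tz": 0,"hand": 1},{"wx": 0,"wy": 0,"wz": 0,"tx": 0,"ty": 0,"tz": 0,"hand": 1},{"wx": 0,"wy": 0,"wz": 0,"tx": 0,"ty": 0,"tz": 0,"hand": 1},{"wx": 0,"wy": 0,"wz": 0,"tx": 0,"ty": 0,"tz": 0,"hand": 1},{"wx": 0,"wy": 0,"wz": 0,"tx": 0,"ty": 0,"tz": 0,"hand": 1}]}}

```text
clock: 7.75
position: [0.5931, 0.0401, 0.0795]
ee_rot: [2.929, 1.134, 0.003]
force: [-0.0, 0.2, 0.1]
width: 1.001
```

```bash
python3 go.py "(592.7,41.2,35,-47.8)"
```

```text
t 7.75 pos [593.1  40.1  79.5] yaw -47.66 zax [ 1.7e-03  3.0e-04 -1.0e+00] F [-0.   0.2  0.1] T [ 0.01  0.01 -0.04] w 1.001 j7 -1.22 j [ 0.07  0.6  -0.33  1.8   0.26  0.78 -1.22]
->  (592.7, 41.2, 35, -47.8)  turn units [ 0.01 -0.01  0.02]  shift after turn cm [ 0.04 -0.1   4.45]  shift before turn [ 0.04 -0.11  4.45]
```

>>> {"api": "step_arm", "payload": {"plan": [{"wx": 0,"wy": 0,"wz": 0,"tx": 0.04,"ty": -0.1,"tz": 1.1,"hand": 1},{"wx": 0,"wy": 0,"wz": 0,"tx": 0,"ty": 0,"tz": 1.1,"hand": 1},{"wx": 0,"wy": 0,"wz": 0,"tx": 0,"ty": 0,"tz": 1.1,"hand": 1},{"wx": 0,"wy": 0,"wz": 0,"tx": 0,"ty": 0,"tz": 1.1,"hand": 1},{"wx": 0,"wy": 0,"wz": 0,"tx": 0,"ty": 0,"tz": 0,"hand": 1},{"wx": 0,"wy": 0,"wz": 0,"tx": 0,"ty": 0,"tz": 0,"hand": 1},{"wx": 0,"wy": 0,"wz": 0,"tx": 0,"ty": 0,"tz": 0,"hand": 0.5},{"wx": 0,"wy": 0,"wz": 0,"tx": 0,"ty": 0,"tz": 0,"hand": 0.5},{"wx": 0,"wy": 0,"wz": 0,"tx": 0,"ty": 0,"tz": 0,"hand": 0.5},{"wx": 0,"wy": 0,"wz": 0,"tx": 0,"ty": 0,"tz": 0,"hand": 0.5}], "force": 40}}

```text
clock: 8.58
position: [0.5925, 0.0408, 0.0349]
ee_rot: [2.929, 1.134, 0.001]
force: [0.9, 0.2, -0.6]
width: 0.758
```

>>> {"api": "step_arm", "payload": {"plan": [{"wx": 0,"wy": 0,"wz": 0,"tx": 0,"ty": 0,"tz": 0,"hand": 0.5},{"wx": 0,"wy": 0,"wz": 0,"tx": 0,"ty": 0,"tz": 0,"hand": 0.5},{"wx": 0,"wy": 0,"wz": 0,"tx": 0,"ty": 0,"tz": 0,"hand": 0.5},{"wx": 0,"wy": 0,"wz": 0,"tx": 0,"ty": 0,"tz": 0,"hand": 0.5},{"wx": 0,"wy": 0,"wz": 0,"tx": 0,"ty": 0,"tz": 0,"hand": 0.5},{"wx": 0,"wy": 0,"wz": 0,"tx": 0,"ty": 0,"tz": 0,"hand": 0.5},{"wx": 0,"wy": 0,"wz": 0,"tx": 0,"ty": 0,"tz": 0,"hand": 0.5},{"wx": 0,"wy": 0,"wz": 0,"tx": 0,"ty": 0,"tz": 0,"hand": 0.5},{"wx": 0,"wy": 0,"wz": 0,"tx": 0,"ty": 0,"tz": 0,"hand": 0.5},{"wx": 0,"wy": 0,"wz": 0,"tx": 0,"ty": 0,"tz": 0,"hand": 0.5}]}}

```text
clock: 9.42
position: [0.5924, 0.0406, 0.0347]
ee_rot: [2.929, 1.134, 0.001]
force: [0.5, -1.4, 5.8]
width: 0.653
```

```bash
python3 go.py "(592.7,41.2,35,-47.8)"
```

```text
t 9.42 pos [592.4  40.6  34.7] yaw -47.68 zax [ 6.e-04 -2.e-04 -1.e+00] F [ 0.5 -1.4  5.8] T [-0.21  0.06  0.04] w 0.653 j7 -1.25 j [ 0.05  0.66 -0.31  1.83  0.29  0.7  -1.25]
->  (592.7, 41.2, 35, -47.8)  turn units [ 0.01 -0.    0.02]  shift after turn cm [ 0.06 -0.02 -0.03]  shift before turn [ 0.06 -0.02 -0.03]
```

Hub gripped at 60 mm opening. I'll lift it and turn it by +175° towards yaw 127.5°.

>>> {"api": "step_arm", "payload": {"plan": [{"wx": 0,"wy": 0,"wz": 0,"tx": 0,"ty": 0,"tz": -1,"hand": 0.5},{"wx": 0,"wy": 0,"wz": 0,"tx": 0,"ty": 0,"tz": -2,"hand": 0.5},{"wx": 0,"wy": 0,"wz": -0.5,"tx": 0,"ty": 0,"tz": -3,"hand": 0.5},{"wx": 0,"wy": 0,"wz": -1,"tx": 0,"ty": 0,"tz": -3,"hand": 0.5},{"wx": 0,"wy": 0,"wz": -1,"tx": 0,"ty": 0,"tz": -3,"hand": 0.5},{"wx": 0,"wy": 0,"wz": -1,"tx": 0,"ty": 0,"tz": -3,"hand": 0.5},{"wx": 0,"wy": 0,"wz": -1,"tx": 0,"ty": 0,"tz": -1,"hand": 0.5},{"wx": 0,"wy": 0,"wz": -1,"tx": 0,"ty": 0,"tz": 0,"hand": 0.5},{"wx": 0,"wy": 0,"wz": -1,"tx": 0,"ty": 0,"tz": 0,"hand": 0.5},{"wx": 0,"wy": 0,"wz": -1,"tx": 0,"ty": 0,"tz": 0,"hand": 0.5}]}}

```text
clock: 10.25
position: [0.5914, 0.0407, 0.1947]
ee_rot: [-2.267, -2.175, 0.001]
force: [0.5, -0.1, -3.9]
width: 0.652
```

>>> {"api": "step_arm", "payload": {"plan": [{"wx": 0,"wy": 0,"wz": -1,"tx": 0,"ty": 0,"tz": 0,"hand": 0.5},{"wx": 0,"wy": 0,"wz": -1,"tx": 0,"ty": 0,"tz": 0,"hand": 0.5},{"wx": 0,"wy": 0,"wz": -1,"tx": 0,"ty": 0,"tz": 0,"hand": 0.5},{"wx": 0,"wy": 0,"wz": -1,"tx": 0,"ty": 0,"tz": 0,"hand": 0.5},{"wx": 0,"wy": 0,"wz": -1,"tx": 0,"ty": 0,"tz": 0,"hand": 0.5},{"wx": 0,"wy": 0,"wz": -1,"tx": 0,"ty": 0,"tz": 0,"hand": 0.5},{"wx": 0,"wy": 0,"wz": -1,"tx": 0,"ty": 0,"tz": 0,"hand": 0.5},{"wx": 0,"wy": 0,"wz": -1,"tx": 0,"ty": 0,"tz": 0,"hand": 0.5},{"wx": 0,"wy": 0,"wz": -1,"tx": 0,"ty": 0,"tz": 0,"hand": 0.5},{"wx": 0,"wy": 0,"wz": -1,"tx": 0,"ty": 0,"tz": 0,"hand": 0.5}]}}

```text
clock: 11.08
position: [0.5914, 0.0406, 0.1942]
ee_rot: [-0.875, -3.016, 0.001]
force: [-0.3, 0.0, -4.1]
width: 0.651
```

```bash
python3 go.py "(557.5,231.6,180,127.5)"
```

```text
t 11.08 pos [591.4  40.6 194.2] yaw 57.64 zax [-1.4e-03 -5.0e-04 -1.0e+00] F [-0.3  0.  -4.1] T [ 0.07 -0.19  0.03] w 0.651 j7 0.44 j [ 0.39  0.57 -0.82  1.67  0.46  1.11  0.44]
->  (557.5, 231.6, 180, 127.5)  turn units [-0.000e+00 -1.000e-02 -1.164e+01]  shift after turn cm [-8.94 17.22  1.42]  shift before turn [13.09 14.32  1.42]
```

>>> {"api": "step_arm", "payload": {"plan": [{"wx": 0,"wy": 0,"wz": -1,"tx": 0,"ty": 0,"tz": 0,"hand": 0.5},{"wx": 0,"wy": 0,"wz": -1,"tx": 0,"ty": 0,"tz": 0,"hand": 0.5},{"wx": 0,"wy": 0,"wz": -1,"tx": 0,"ty": 0,"tz": 0,"hand": 0.5},{"wx": 0,"wy": 0,"wz": -1,"tx": 0,"ty": 0,"tz": 0,"hand": 0.5},{"wx": 0,"wy": 0,"wz": -1,"tx": 0,"ty": 0,"tz": 0,"hand": 0.5},{"wx": 0,"wy": 0,"wz": -1,"tx": 0,"ty": 0,"tz": 0,"hand": 0.5},{"wx": 0,"wy": 0,"wz": -1,"tx": 0,"ty": 0,"tz": 0,"hand": 0.5},{"wx": 0,"wy": 0,"wz": -1,"tx": 0,"ty": 0,"tz": 0,"hand": 0.5},{"wx": 0,"wy": 0,"wz": -1,"tx": 0,"ty": 0,"tz": 0,"hand": 0.5},{"wx": 0,"wy": 0,"wz": -1,"tx": 0,"ty": 0,"tz": 0,"hand": 0.5}]}}

```text
clock: 11.92
position: [0.5915, 0.0404, 0.1942]
ee_rot: [0.75, -3.049, 0.001]
force: [-0.6, -0.2, -3.3]
width: 0.65
```

```bash
python3 go.py "(557.5,231.6,190,127.5)"
```

```text
t 11.92 pos [591.5  40.4 194.2] yaw 117.63 zax [-1.3e-03 -8.0e-04 -1.0e+00] F [-0.6 -0.2 -3.3] T [ 0.14 -0.17  0.  ] w 0.650 j7 1.35 j [ 0.52  0.67 -1.08  1.66  0.63  1.2   1.35]
->  (557.5, 231.6, 190, 127.5)  turn units [ 0.   -0.01 -1.65]  shift after turn cm [-8.94 17.24  0.42]  shift before turn [-5.86 18.52  0.41]
```

>>> {"api": "step_arm", "payload": {"plan": [{"wx": 0,"wy": 0,"wz": -0.82,"tx": 0,"ty": 0,"tz": 0,"hand": 0.5},{"wx": 0,"wy": 0,"wz": -0.83,"tx": 0,"ty": 0,"tz": 0,"hand": 0.5},{"wx": 0,"wy": 0,"wz": 0,"tx": -1.5,"ty": 2.9,"tz": 0,"hand": 0.5},{"wx": 0,"wy": 0,"wz": 0,"tx": -1.5,"ty": 2.9,"tz": 0,"hand": 0.5},{"wx": 0,"wy": 0,"wz": 0,"tx": -1.5,"ty": 2.9,"tz": 0,"hand": 0.5},{"wx": 0,"wy": 0,"wz": 0,"tx": -1.5,"ty": 2.9,"tz": 0,"hand": 0.5},{"wx": 0,"wy": 0,"wz": 0,"tx": -1.5,"ty": 2.9,"tz": 0,"hand": 0.5},{"wx": 0,"wy": 0,"wz": 0,"tx": -1.4,"ty": 2.7,"tz": 0,"hand": 0.5},{"wx": 0,"wy": 0,"wz": 0,"tx": 0,"ty": 0,"tz": 0,"hand": 0.5},{"wx": 0,"wy": 0,"wz": 0,"tx": 0,"ty": 0,"tz": 0,"hand": 0.5}]}}

```text
clock: 12.75
position: [0.5575, 0.2337, 0.1946]
ee_rot: [1.009, -2.974, -0.0]
force: [1.3, -1.7, -3.8]
width: 0.65
```

```bash
python3 go.py "(557.5,231.6,165,127.5)"; python3 -c "
from h import *
im,d=grab('top','top3');im2,d2=grab('scene','scene3')
cv2.imwrite('pics/c8.png',np.hstack([cv2.resize(im[130:280,190:390,::-1],(400,300)),cv2.resize(im2[90:210,300:460,::-1],(400,300))]))"; python3 go.py
```

```text
t 12.75 pos [557.5 233.7 194.6] yaw 127.49 zax [-8.e-04  0.e+00 -1.e+00] F [ 1.3 -1.7 -3.8] T [ 0.1  -0.13  0.02] w 0.650 j7 1.19 j [ 0.19  0.7  -1.09  1.63  0.65  1.22  1.19]
->  (557.5, 231.6, 165, 127.5)  turn units [ 0.   -0.01 -0.  ]  shift after turn cm [ 0.12 -0.17  2.96]  shift before turn [ 0.12 -0.17  2.96]
t 12.85 pos [558.9 230.5 194. ] yaw 127.22 zax [-7.0e-04 -1.7e-03 -1.0e+00] F [ 1.4 -1.4 -3.6] T [ 0.12 -0.12  0.01] w 0.649 j7 1.19 j [ 0.19  0.7  -1.08  1.63  0.65  1.22  1.19]
```

View pics/c8.png

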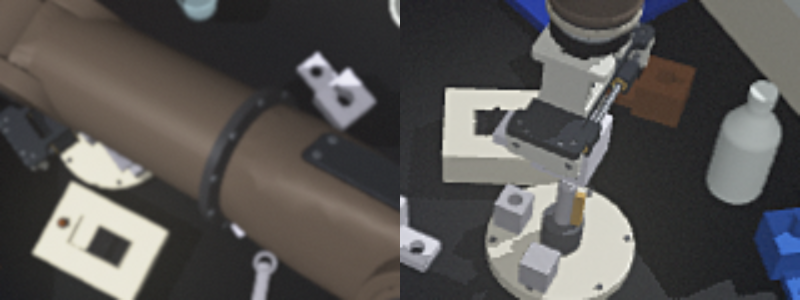

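```bash
python3 -c "
from h import *
im2=np.load('scene3.npz')['im']
cv2.imwrite('pics/c9.png',cv2.resize(im2[110:200,330:420,::-1],(600,600),interpolation=cv2.INTER_CUBIC))"
```

```text
(no output)
```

View pics/c9.png

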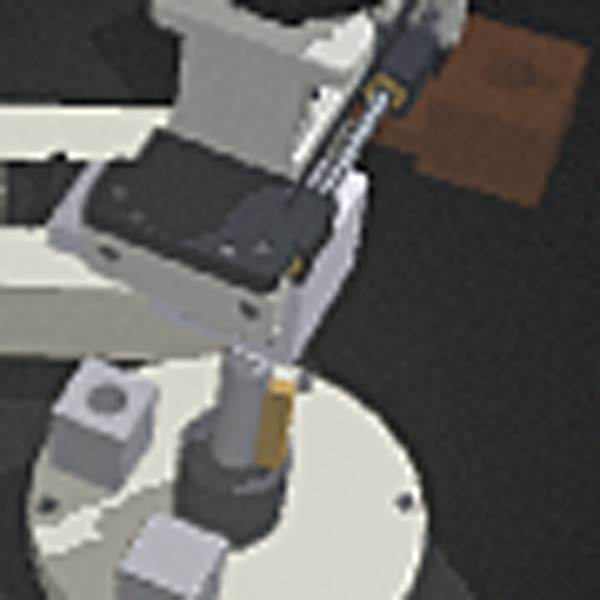

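The scene crop shows the hub between the fingers above the shaft, its boss corner at crop (290,360), and the key on the far side from the drilled post, as planned. Settling, then a slow descent.

>>> {"api": "step_arm", "payload": {"plan": [{"wx": 0,"wy": 0,"wz": 0,"tx": 0,"ty": 0,"tz": 1,"hand": 0.5},{"wx": 0,"wy": 0,"wz": 0,"tx": 0,"ty": 0,"tz": 1,"hand": 0.5},{"wx": 0,"wy": 0,"wz": 0,"tx": 0,"ty": 0,"tz": 0.8,"hand": 0.5},{"wx": 0,"wy": 0,"wz": 0,"tx": 0,"ty": 0,"tz": 0,"hand": 0.5},{"wx": 0,"wy": 0,"wz": 0,"tx": 0,"ty": 0,"tz": 0,"hand": 0.5},{"wx": 0,"wy": 0,"wz": 0,"tx": 0,"ty": 0,"tz": 0,"hand": 0.5},{"wx": 0,"wy": 0,"wz": 0,"tx": 0,"ty": 0,"tz": 0,"hand": 0.5},{"wx": 0,"wy": 0,"wz": 0,"tx": 0,"ty": 0,"tz": 0,"hand": 0.5},{"wx": 0,"wy": 0,"wz": 0,"tx": 0,"ty": 0,"tz": 0,"hand": 0.5},{"wx": 0,"wy": 0,"wz": 0,"tx": 0,"ty": 0,"tz": 0,"hand": 0.5}], "force": 50}}

```text
clock: 13.68
position: [0.559, 0.2317, 0.1667]
ee_rot: [-1.003, 2.977, -0.0]
force: [0.2, -0.0, -4.1]
width: 0.65
```

```bash
python3 go.py "(557.5,231.6,145,127.5)"
```

```text
t 13.68 pos [559.  231.7 166.7] yaw 127.23 zax [ 4.e-04  1.e-04 -1.e+00] F [ 0.2 -0.  -4.1] T [ 0.19 -0.09 -0.  ] w 0.650 j7 1.16 j [ 0.18  0.72 -1.07  1.66  0.68  1.17  1.16]
->  (557.5, 231.6, 145, 127.5)  turn units [-0.    0.   -0.04]  shift after turn cm [0.12 0.08 2.17]  shift before turn [0.13 0.08 2.17]
```

>>> {"api": "step_arm", "payload": {"plan": [{"wx": 0,"wy": 0,"wz": -0.04,"tx": 0.12,"ty": 0.08,"tz": 0,"hand": 0.5},{"wx": 0,"wy": 0,"wz": 0,"tx": 0,"ty": 0,"tz": 0.3,"hand": 0.5},{"wx": 0,"wy": 0,"wz": 0,"tx": 0,"ty": 0,"tz": 0.3,"hand": 0.5},{"wx": 0,"wy": 0,"wz": 0,"tx": 0,"ty": 0,"tz": 0.3,"hand": 0.5},{"wx": 0,"wy": 0,"wz": 0,"tx": 0,"ty": 0,"tz": 0.3,"hand": 0.5},{"wx": 0,"wy": 0,"wz": 0,"tx": 0,"ty": 0,"tz": 0.3,"hand": 0.5},{"wx": 0,"wy": 0,"wz": 0,"tx": 0,"ty": 0,"tz": 0.3,"hand": 0.5},{"wx": 0,"wy": 0,"wz": 0,"tx": 0,"ty": 0,"tz": 0,"hand": 0.5},{"wx": 0,"wy": 0,"wz": 0,"tx": 0,"ty": 0,"tz": 0,"hand": 0.5},{"wx": 0,"wy": 0,"wz": 0,"tx": 0,"ty": 0,"tz": 0,"hand": 0.5}]}}

```text
clock: 14.52
position: [0.5586, 0.2319, 0.1482]
ee_rot: [-1.008, 2.973, 0.001]
force: [6.0, 2.6, -7.7]
width: 0.653
```

```bash
python3 go.py "(557.5,231.6,145,127.5)"
```

```text
t 14.52 pos [558.6 231.9 148.2] yaw 127.45 zax [ 0.0017  0.0015 -1.    ] F [ 6.   2.6 -7.7] T [ 0.82 -1.42  0.01] w 0.653 j7 1.15 j [ 0.17  0.74 -1.05  1.68  0.7   1.14  1.15]
->  (557.5, 231.6, 145, 127.5)  turn units [ 0.    0.02 -0.01]  shift after turn cm [0.11 0.04 0.32]  shift before turn [0.11 0.04 0.32]
```

>>> {"api": "step_arm", "payload": {"plan": [{"wx": 0,"wy": 0,"wz": 0,"tx": -0.15,"ty": -0.04,"tz": 0,"hand": 0.5},{"wx": 0,"wy": 0,"wz": 0,"tx": 0,"ty": 0,"tz": 0.1,"hand": 0.5},{"wx": 0,"wy": 0,"wz": 0,"tx": 0,"ty": 0,"tz": 0.1,"hand": 0.5},{"wx": 0,"wy": 0,"wz": 0,"tx": 0,"ty": 0,"tz": 0,"hand": 0.5},{"wx": 0,"wy": 0,"wz": 0,"tx": 0,"ty": 0,"tz": 0,"hand": 0.5},{"wx": 0,"wy": 0,"wz": 0,"tx": 0,"ty": 0,"tz": 0,"hand": 0.5},{"wx": 0,"wy": 0,"wz": 0,"tx": 0,"ty": 0,"tz": 0,"hand": 0.5},{"wx": 0,"wy": 0,"wz": 0,"tx": 0,"ty": 0,"tz": 0,"hand": 0.5},{"wx": 0,"wy": 0,"wz": 0,"tx": 0,"ty": 0,"tz": 0,"hand": 0.5},{"wx": 0,"wy": 0,"wz": 0,"tx": 0,"ty": 0,"tz": 0,"hand": 0.5}]}}

```text
clock: 15.35
position: [0.559, 0.2321, 0.1464]
ee_rot: [-1.009, 2.975, 0.0]
force: [2.9, 0.9, -6.3]
width: 0.65
```

```bash
python3 go.py "(557.5,231.6,145,127.5)"
```

```text
t 15.35 pos [559.  232.1 146.4] yaw 127.47 zax [ 1.e-04  1.e-04 -1.e+00] F [ 2.9  0.9 -6.3] T [ 0.62 -0.9   0.05] w 0.650 j7 1.15 j [ 0.17  0.74 -1.05  1.68  0.7   1.14  1.15]
->  (557.5, 231.6, 145, 127.5)  turn units [-0.    0.   -0.01]  shift after turn cm [0.15 0.05 0.14]  shift before turn [0.15 0.05 0.14]
```

>>> {"api": "step_arm", "payload": {"plan": [{"wx": 0,"wy": 0,"wz": 0,"tx": -0.07,"ty": 0,"tz": 0,"hand": 0.5},{"wx": 0,"wy": 0,"wz": 0,"tx": 0,"ty": 0,"tz": 0.1,"hand": 0.5},{"wx": 0,"wy": 0,"wz": 0,"tx": 0,"ty": 0,"tz": 0.1,"hand": 0.5},{"wx": 0,"wy": 0,"wz": 0,"tx": 0,"ty": 0,"tz": 0.1,"hand": 0.5},{"wx": 0,"wy": 0,"wz": 0,"tx": 0,"ty": 0,"tz": 0.1,"hand": 0.5},{"wx": 0,"wy": 0,"wz": 0,"tx": 0,"ty": 0,"tz": 0,"hand": 0.5},{"wx": 0,"wy": 0,"wz": 0,"tx": 0,"ty": 0,"tz": 0,"hand": 0.5},{"wx": 0,"wy": 0,"wz": 0,"tx": 0,"ty": 0,"tz": 0,"hand": 0.5},{"wx": 0,"wy": 0,"wz": 0,"tx": 0,"ty": 0,"tz": 0,"hand": 0.5},{"wx": 0,"wy": 0,"wz": 0,"tx": 0,"ty": 0,"tz": 0,"hand": 0.5}]}}

```text
clock: 16.18
position: [0.5594, 0.2325, 0.1424]
ee_rot: [1.009, -2.975, 0.0]
force: [0.4, 1.0, -4.1]
width: 0.648
```

```bash
python3 go.py "(557.5,231.6,145,127.5)"
```

```text
t 16.18 pos [559.4 232.5 142.4] yaw 127.47 zax [-1.e-04 -1.e-04 -1.e+00] F [ 0.4  1.  -4.1] T [ 0.11 -0.1  -0.01] w 0.648 j7 1.14 j [ 0.17  0.75 -1.05  1.69  0.71  1.14  1.14]
->  (557.5, 231.6, 145, 127.5)  turn units [ 0. -0. -0.]  shift after turn cm [ 0.21  0.04 -0.26]  shift before turn [ 0.21  0.04 -0.26]
```

The underside is now below the key top with almost no force, so the key is engaged. Continuing.

>>> {"api": "step_arm", "payload": {"plan": [{"wx": 0,"wy": 0,"wz": 0,"tx": 0,"ty": 0,"tz": 0.25,"hand": 0.5},{"wx": 0,"wy": 0,"wz": 0,"tx": 0,"ty": 0,"tz": 0.25,"hand": 0.5},{"wx": 0,"wy": 0,"wz": 0,"tx": 0,"ty": 0,"tz": 0.25,"hand": 0.5},{"wx": 0,"wy": 0,"wz": 0,"tx": 0,"ty": 0,"tz": 0.25,"hand": 0.5},{"wx": 0,"wy": 0,"wz": 0,"tx": 0,"ty": 0,"tz": 0.25,"hand": 0.5},{"wx": 0,"wy": 0,"wz": 0,"tx": 0,"ty": 0,"tz": 0.25,"hand": 0.5},{"wx": 0,"wy": 0,"wz": 0,"tx": 0,"ty": 0,"tz": 0,"hand": 0.5},{"wx": 0,"wy": 0,"wz": 0,"tx": 0,"ty": 0,"tz": 0,"hand": 0.5},{"wx": 0,"wy": 0,"wz": 0,"tx": 0,"ty": 0,"tz": 0,"hand": 0.5},{"wx": 0,"wy": 0,"wz": 0,"tx": 0,"ty": 0,"tz": 0,"hand": 0.5}]}}

```text
clock: 17.02
position: [0.5595, 0.2326, 0.1276]
ee_rot: [-1.009, 2.975, 0.0]
force: [0.4, 0.2, -4.8]
width: 0.655
```

```bash
python3 go.py "(557.5,231.6,94,127.5)"
```

```text
t 17.02 pos [559.5 232.6 127.6] yaw 127.47 zax [ 2.e-04  1.e-04 -1.e+00] F [ 0.4  0.2 -4.8] T [ 0.19 -0.08 -0.01] w 0.655 j7 1.13 j [ 0.16  0.76 -1.03  1.7   0.72  1.11  1.13]
->  (557.5, 231.6, 94, 127.5)  turn units [-0.    0.   -0.01]  shift after turn cm [0.22 0.04 3.36]  shift before turn [0.22 0.04 3.36]
```

>>> {"api": "step_arm", "payload": {"plan": [{"wx": 0,"wy": 0,"wz": 0,"tx": 0,"ty": 0,"tz": 0.4,"hand": 0.5},{"wx": 0,"wy": 0,"wz": 0,"tx": 0,"ty": 0,"tz": 0.4,"hand": 0.5},{"wx": 0,"wy": 0,"wz": 0,"tx": 0,"ty": 0,"tz": 0.4,"hand": 0.5},{"wx": 0,"wy": 0,"wz": 0,"tx": 0,"ty": 0,"tz": 0.4,"hand": 0.5},{"wx": 0,"wy": 0,"wz": 0,"tx": 0,"ty": 0,"tz": 0.4,"hand": 0.5},{"wx": 0,"wy": 0,"wz": 0,"tx": 0,"ty": 0,"tz": 0.4,"hand": 0.5},{"wx": 0,"wy": 0,"wz": 0,"tx": 0,"ty": 0,"tz": 0.4,"hand": 0.5},{"wx": 0,"wy": 0,"wz": 0,"tx": 0,"ty": 0,"tz": 0.2,"hand": 0.5},{"wx": 0,"wy": 0,"wz": 0,"tx": 0,"ty": 0,"tz": 0,"hand": 0.5},{"wx": 0,"wy": 0,"wz": 0,"tx": 0,"ty": 0,"tz": 0,"hand": 0.5}]}}

```text
clock: 17.85
position: [0.5595, 0.2325, 0.0973]
ee_rot: [1.009, -2.975, -0.0]
force: [-0.0, 0.5, -4.5]
width: 0.649
```

>>> {"api": "step_arm", "payload": {"plan": [{"wx": 0,"wy": 0,"wz": 0,"tx": 0,"ty": 0,"tz": 0.1,"hand": 0.5},{"wx": 0,"wy": 0,"wz": 0,"tx": 0,"ty": 0,"tz": 0.1,"hand": 0.5},{"wx": 0,"wy": 0,"wz": 0,"tx": 0,"ty": 0,"tz": 0.1,"hand": 0.5},{"wx": 0,"wy": 0,"wz": 0,"tx": 0,"ty": 0,"tz": 0.1,"hand": 0.5},{"wx": 0,"wy": 0,"wz": 0,"tx": 0,"ty": 0,"tz": 0,"hand": 0.5},{"wx": 0,"wy": 0,"wz": 0,"tx": 0,"ty": 0,"tz": 0,"hand": 0.5},{"wx": 0,"wy": 0,"wz": 0,"tx": 0,"ty": 0,"tz": 0,"hand": 0.5},{"wx": 0,"wy": 0,"wz": 0,"tx": 0,"ty": 0,"tz": 0,"hand": 0.5},{"wx": 0,"wy": 0,"wz": 0,"tx": 0,"ty": 0,"tz": 0,"hand": 0.5},{"wx": 0,"wy": 0,"wz": 0,"tx": 0,"ty": 0,"tz": 0,"hand": 0.5}]}}

```text
clock: 18.68
position: [0.5596, 0.2326, 0.0948]
ee_rot: [-1.009, 2.974, -0.001]
force: [-3.8, -4.0, 10.2]
width: 0.65
```

```bash
python3 go.py "(557.5,231.6,94,127.5)"
```

```text
t 18.68 pos [559.6 232.6  94.8] yaw 127.47 zax [ 1.e-03 -4.e-04 -1.e+00] F [-3.8 -4.  10.2] T [-0.53  0.73  0.01] w 0.650 j7 1.10 j [ 0.14  0.8  -1.    1.73  0.76  1.06  1.1 ]
->  (557.5, 231.6, 94, 127.5)  turn units [-0.01  0.01 -0.01]  shift after turn cm [0.23 0.05 0.08]  shift before turn [0.23 0.05 0.08]
```

Seated: the TCP is at z = 94.8 mm (expected 94.7), with a 10 N reaction. Release and rise.

>>> {"api": "step_arm", "payload": {"plan": [{"wx": 0,"wy": 0,"wz": 0,"tx": 0,"ty": 0,"tz": -0.1,"hand": 0.8},{"wx": 0,"wy": 0,"wz": 0,"tx": 0,"ty": 0,"tz": 0,"hand": 0.85},{"wx": 0,"wy": 0,"wz": 0,"tx": 0,"ty": 0,"tz": 0,"hand": 0.9},{"wx": 0,"wy": 0,"wz": 0,"tx": 0,"ty": 0,"tz": 0,"hand": 0.9},{"wx": 0,"wy": 0,"wz": 0,"tx": 0,"ty": 0,"tz": 0,"hand": 0.9},{"wx": 0,"wy": 0,"wz": 0,"tx": 0,"ty": 0,"tz": -1,"hand": 0.9},{"wx": 0,"wy": 0,"wz": 0,"tx": 0,"ty": 0,"tz": -2,"hand": 0.9},{"wx": 0,"wy": 0,"wz": 0,"tx": 0,"ty": 0,"tz": -3,"hand": 0.9},{"wx": 0,"wy": 0,"wz": 0,"tx": 0,"ty": 0,"tz": -4,"hand": 0.9},{"wx": 0,"wy": 0,"wz": 0,"tx": 0,"ty": 0,"tz": -3,"hand": 0.9}]}}

```text
clock: 19.52
position: [0.5593, 0.2332, 0.2277]
ee_rot: [-1.01, 2.974, 0.002]
force: [1.6, 0.3, 0.7]
width: 0.902
```

```bash
python3 go.py "(560,0,225,127.5)" "(400,-236,200,127.5)" "(400,-236,200,23)"
```

```text
t 19.52 pos [559.3 233.2 227.7] yaw 127.52 zax [ 7.0e-04  1.4e-03 -1.0e+00] F [1.6 0.3 0.7] T [ 0.21 -0.2  -0.01] w 0.902 j7 1.22 j [ 0.2   0.67 -1.11  1.59  0.62  1.27  1.22]
->  (560, 0, 225, 127.5)  turn units [0.01 0.01 0.  ]  shift after turn cm [ 14.14 -18.55   0.27]  shift before turn [ 14.15 -18.54   0.23]
->  (400, -236, 200, 127.5)  turn units [0. 0. 0.]  shift after turn cm [27.06 -8.98  2.5 ]  shift before turn [27.06 -8.98  2.5 ]
->  (400, -236, 200, 23)  turn units [ 0.    0.   17.42]  shift after turn cm [0. 0. 0.]  shift before turn [0. 0. 0.]
```

>>> {"api": "step_arm", "payload": {"plan": [{"wx": 0,"wy": 0,"wz": 0,"tx": 2,"ty": -2.65,"tz": 0,"hand": 0.6},{"wx": 0,"wy": 0,"wz": 0,"tx": 2,"ty": -2.65,"tz": 0,"hand": 0.6},{"wx": 0,"wy": 0,"wz": 0,"tx": 2,"ty": -2.65,"tz": 0,"hand": 0.6},{"wx": 0,"wy": 0,"wz": 0,"tx": 2,"ty": -2.65,"tz": 0,"hand": 0.6},{"wx": 0,"wy": 0,"wz": 0,"tx": 2,"ty": -2.65,"tz": 0,"hand": 0.6},{"wx": 0,"wy": 0,"wz": 0,"tx": 2,"ty": -2.65,"tz": 0,"hand": 0.6},{"wx": 0,"wy": 0,"wz": 0,"tx": 2,"ty": -2.65,"tz": 0,"hand": 0.6},{"wx": 0,"wy": 0,"wz": 1,"tx": 0,"ty": 0,"tz": 0,"hand": 0.6},{"wx": 0,"wy": 0,"wz": 1,"tx": 0,"ty": 0,"tz": 0,"hand": 0.6},{"wx": 0,"wy": 0,"wz": 1,"tx": 0,"ty": 0,"tz": 0,"hand": 0.6}]}}

```text
clock: 20.35
position: [0.5612, -0.0008, 0.225]
ee_rot: [-0.521, 3.098, 0.001]
force: [-1.0, 0.3, 0.1]
width: 0.599
```

>>> {"api": "step_arm", "payload": {"plan": [{"wx": 0,"wy": 0,"wz": 1,"tx": 0,"ty": 0,"tz": 0,"hand": 0.6},{"wx": 0,"wy": 0,"wz": 1,"tx": 0,"ty": 0,"tz": 0,"hand": 0.6},{"wx": 0,"wy": 0,"wz": 1,"tx": 0,"ty": 0,"tz": 0,"hand": 0.6},{"wx": 0,"wy": 0,"wz": 1,"tx": 0,"ty": 0,"tz": 0,"hand": 0.6},{"wx": 0,"wy": 0,"wz": 1,"tx": 0,"ty": 0,"tz": 0,"hand": 0.6},{"wx": 0,"wy": 0,"wz": 1,"tx": 0,"ty": 0,"tz": 0,"hand": 0.6},{"wx": 0,"wy": 0,"wz": 1,"tx": 0,"ty": 0,"tz": 0,"hand": 0.6},{"wx": 0,"wy": 0,"wz": 1,"tx": 0,"ty": 0,"tz": 0,"hand": 0.6},{"wx": 0,"wy": 0,"wz": 1,"tx": 0,"ty": 0,"tz": 0,"hand": 0.6},{"wx": 0,"wy": 0,"wz": 1,"tx": 0,"ty": 0,"tz": 0,"hand": 0.6}]}}

```text
clock: 21.18
position: [0.5612, 0.0005, 0.2252]
ee_rot: [1.095, 2.944, 0.001]
force: [0.4, -0.1, -0.3]
width: 0.597
```

>>> {"api": "step_arm", "payload": {"plan": [{"wx": 0,"wy": 0,"wz": 1,"tx": 0,"ty": 0,"tz": 0,"hand": 0.6},{"wx": 0,"wy": 0,"wz": 1,"tx": 0,"ty": 0,"tz": 0,"hand": 0.6},{"wx": 0,"wy": 0,"wz": 1,"tx": 0,"ty": 0,"tz": 0,"hand": 0.6},{"wx": 0,"wy": 0,"wz": 1,"tx": 0,"ty": 0,"tz": 0,"hand": 0.6},{"wx": 0,"wy": 0,"wz": 1,"tx": 0,"ty": 0,"tz": 0,"hand": 0.6},{"wx": 0,"wy": 0,"wz": 1,"tx": 0,"ty": 0,"tz": 0,"hand": 0.6},{"wx": 0,"wy": 0,"wz": 1,"tx": 0,"ty": 0,"tz": 0,"hand": 0.6},{"wx": 0,"wy": 0,"wz": 1,"tx": 0,"ty": 0,"tz": 0,"hand": 0.6},{"wx": 0,"wy": 0,"wz": 1,"tx": 0,"ty": 0,"tz": 0,"hand": 0.6},{"wx": 0,"wy": 0,"wz": 1,"tx": 0,"ty": 0,"tz": 0,"hand": 0.6}]}}

```text
clock: 22.02
position: [0.5612, 0.0007, 0.2252]
ee_rot: [-2.42, -2.003, -0.001]
force: [-0.6, -0.5, -0.3]
width: 0.598
```

```bash
python3 go.py "(401,-236,180,-52.5)"; python3 -c "
from h import *
im,d=grab('top','top4');im2,d2=grab('scene','scene4')
cv2.imwrite('pics/c10.png',np.hstack([cv2.resize(im[130:280,190:390,::-1],(400,300)),cv2.resize(im2[90:210,300:460,::-1],(400,300))]))"
```

```text
t 22.02 pos [561.2   0.7 225.2] yaw -10.78 zax [ 6.e-04  5.e-04 -1.e+00] F [-0.6 -0.5 -0.3] T [-0.01 -0.12  0.05] w 0.598 j7 -0.52 j [ 0.33  0.42 -0.58  1.73  0.26  1.07 -0.52]
->  (401, -236, 180, -52.5)  turn units [ 0.   -0.01  6.95]  shift after turn cm [-27.12   9.03   4.52]  shift before turn [-26.25 -11.31   4.5 ]
```

View pics/c10.png

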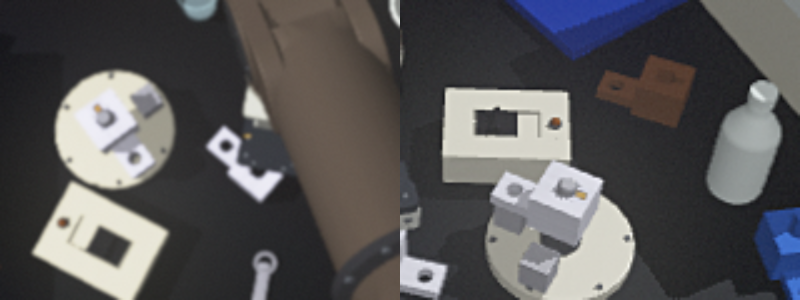

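The hub sits on the shaft with its arm over the drilled post. Hub c has been knocked aside, so I'll re-measure it later. Checking the seat height and pin-hole position.

Run:
```python
from meas import *
z=np.load('top4.npz')
for k,v in hubs(z['im'],z['d'],dict(a=(222,170,272,222)),.11).items(): print(k,[np.round(x,2) for x in v])
g=cv2.cvtColor(z['im'],cv2.COLOR_RGB2GRAY)
C=cloud('top',z['d'])
h=g[200:218,248:266]; print(h)
z2=np.load('scene4.npz');S=cloud('scene',z2['d']);m=np.zeros((400,640),bool);m[150:190,345:385]=1
t=m&(abs(S[:,:,2]-.11)<.008)&(z2['im'].min(2)>120);print('scene top z',np.median(S[t],0),t.sum())
I=cv2.cvtColor(z['im'],cv2.COLOR_RGB2BGR);cv2.imwrite('pics/c11.png',cv2.resize(np.hstack([I[165:225,215:275],cv2.cvtColor(z2['im'],cv2.COLOR_RGB2BGR)[145:205,330:390]]),(800,400),interpolation=cv2.INTER_CUBIC))
```

```text
a [array([556.39, 230.46]), array([60.75, 59.67]), np.float64(-142.48), np.float64(0.11), array([514.57, 198.26]), np.int64(217), np.float64(-142.4)]
[[117 117 128 140 152 158 160 160 159 159 157 154 154 154 156 155 156 156]
 [116 134 149 158 160 160 160 160 159 158 158 160 163 162 158 156 157 155]
 [135 149 159 162 161 160 160 160 159 160 170 189 199 192 170 158 155 156]
 [151 156 159 162 161 160 161 161 165 173 195 222 228 222 191 164 156 156]
 [160 158 158 158 160 160 160 163 178 194 218 231 233 231 213 178 161 157]
 [172 169 167 167 170 170 163 157 167 182 201 223 233 234 227 204 176 161]
 [210 208 207 206 205 197 172 137 125 127 144 181 221 232 233 224 201 172]
 [231 234 232 231 229 218 171 118  95  93 109 143 192 226 234 232 223 190]
 [233 236 235 235 232 209 154 101  86 107 125 146 183 224 233 235 231 206]
 [231 234 236 236 232 205 143  97  96 127 146 159 193 226 235 236 233 224]
 [230 232 235 237 234 213 158 110 108 138 157 170 208 230 236 236 235 231]
 [229 230 232 234 236 227 194 150 138 155 173 193 221 233 236 236 233 221]
 [230 229 230 233 236 235 226 206 192 199 211 224 232 235 234 228 212 180]
 [229 230 230 231 235 237 236 233 229 229 233 235 237 235 224 194 160 136]
 [230 229 229 230 231 236 237 237 235 235 236 236 235 224 187 148 132 135]
 [230 230 229 230 231 234 236 237 237 236 234 229 213 179 145 135 145 150]
 [229 230 229 229 230 231 234 237 238 234 224 194 157 132 132 146 152 144]
 [230 230 230 229 229 230 233 235 234 224 187 147 130 133 144 150 144 122]]
scene top z [0.56114477 0.22859021 0.10920677] 380
```

View pics/c11.png

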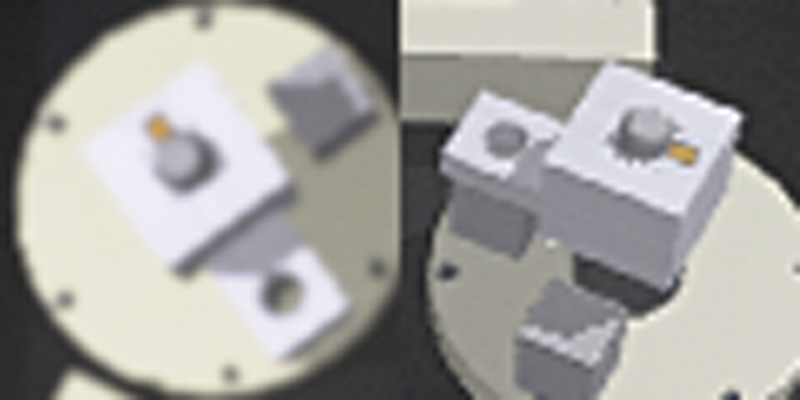

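Boss top reads z = 0.110 and yaw −142.5°, so it is fully home, and the pin hole lies over the post hole (c11, (283,293)). Now the pin.

>>> {"api": "step_arm", "payload": {"plan": [{"wx": 0,"wy": 0,"wz": 1,"tx": 0,"ty": 0,"tz": 0,"hand": 0.6},{"wx": 0,"wy": 0,"wz": 1,"tx": 0,"ty": 0,"tz": 0,"hand": 0.6},{"wx": 0,"wy": 0,"wz": 1,"tx": 0,"ty": 0,"tz": 0,"hand": 0.6},{"wx": 0,"wy": 0,"wz": 1,"tx": 0,"ty": 0,"tz": 0,"hand": 0.6},{"wx": 0,"wy": 0,"wz": 1,"tx": 0,"ty": 0,"tz": 0,"hand": 0.6},{"wx": 0,"wy": 0,"wz": 1,"tx": 0,"ty": 0,"tz": 0,"hand": 0.6},{"wx": 0,"wy": 0,"wz": 0.95,"tx": 0,"ty": 0,"tz": 0,"hand": 0.6},{"wx": 0,"wy": 0,"wz": 0,"tx": 0,"ty": 0,"tz": 0,"hand": 0.6},{"wx": 0,"wy": 0,"wz": 0,"tx": 0,"ty": 0,"tz": 0,"hand": 0.6},{"wx": 0,"wy": 0,"wz": 0,"tx": 0,"ty": 0,"tz": 0,"hand": 0.6}]}}

```text
clock: 22.95
position: [0.5612, 0.0003, 0.2246]
ee_rot: [-2.97, -1.025, -0.0]
force: [-0.4, -0.3, 0.9]
width: 0.6
```

>>> {"api": "step_arm", "payload": {"plan": [{"wx": 0,"wy": 0,"wz": 0,"tx": -3.4,"ty": 1.13,"tz": 0.56,"hand": 0.6},{"wx": 0,"wy": 0,"wz": 0,"tx": -3.4,"ty": 1.13,"tz": 0.56,"hand": 0.6},{"wx": 0,"wy": 0,"wz": 0,"tx": -3.4,"ty": 1.13,"tz": 0.56,"hand": 0.6},{"wx": 0,"wy": 0,"wz": 0,"tx": -3.4,"ty": 1.13,"tz": 0.56,"hand": 0.6},{"wx": 0,"wy": 0,"wz": 0,"tx": -3.4,"ty": 1.13,"tz": 0.56,"hand": 0.6},{"wx": 0,"wy": 0,"wz": 0,"tx": -3.4,"ty": 1.13,"tz": 0.56,"hand": 0.6},{"wx": 0,"wy": 0,"wz": 0,"tx": -3.4,"ty": 1.13,"tz": 0.56,"hand": 0.6},{"wx": 0,"wy": 0,"wz": 0,"tx": -3.3,"ty": 1.13,"tz": 0.56,"hand": 0.6},{"wx": 0,"wy": 0,"wz": 0,"tx": 0,"ty": 0,"tz": 0,"hand": 0.6},{"wx": 0,"wy": 0,"wz": 0,"tx": 0,"ty": 0,"tz": 0,"hand": 0.6}]}}

```text
clock: 23.78
position: [0.4009, -0.2391, 0.1794]
ee_rot: [-2.973, -1.015, 0.002]
force: [-0.1, 0.4, -0.1]
width: 0.603
```

```bash
python3 go.py "(400.5,-236,102,-52.5)"
```

```text
t 23.78 pos [ 400.9 -239.1  179.4] yaw -52.31 zax [-1.e-03 -1.e-04 -1.e+00] F [-0.1  0.4 -0.1] T [ 0.06 -0.08 -0.01] w 0.603 j7 -0.62 j [ 0.7   0.28 -0.34  2.01  0.12  0.86 -0.62]
->  (400.5, -236, 102, -52.5)  turn units [-0.    0.01  0.03]  shift after turn cm [ 0.16 -0.27  7.74]  shift before turn [ 0.16 -0.27  7.74]
```

>>> {"api": "step_arm", "payload": {"plan": [{"wx": 0,"wy": 0,"wz": 0,"tx": 0.16,"ty": -0.2,"tz": 1.5,"hand": 0.6},{"wx": 0,"wy": 0,"wz": 0,"tx": 0,"ty": 0,"tz": 1.5,"hand": 0.6},{"wx": 0,"wy": 0,"wz": 0,"tx": 0,"ty": 0,"tz": 1.5,"hand": 0.6},{"wx": 0,"wy": 0,"wz": 0,"tx": 0,"ty": 0,"tz": 1.5,"hand": 0.6},{"wx": 0,"wy": 0,"wz": 0,"tx": 0,"ty": 0,"tz": 1,"hand": 0.6},{"wx": 0,"wy": 0,"wz": 0,"tx": 0,"ty": 0,"tz": 0,"hand": 0.6},{"wx": 0,"wy": 0,"wz": 0,"tx": 0,"ty": 0,"tz": 0,"hand": 0.6},{"wx": 0,"wy": 0,"wz": 0,"tx": 0,"ty": 0,"tz": 0,"hand": 0.6},{"wx": 0,"wy": 0,"wz": 0,"tx": 0,"ty": 0,"tz": 0,"hand": 0.6},{"wx": 0,"wy": 0,"wz": 0,"tx": 0,"ty": 0,"tz": 0,"hand": 0.6}]}}

```text
clock: 24.62
position: [0.4029, -0.2349, 0.1104]
ee_rot: [2.971, 1.017, 0.001]
force: [0.3, -0.2, 0.2]
width: 0.602
```

```bash
python3 go.py "(400.5,-236,83,-52.5)"
python3 - <<'E'
from h import *
im2,d2=grab('scene','scene5');im,d=grab('top','top5')
cv2.imwrite('pics/c12.png',np.hstack([cv2.resize(im2[150:230,140:240,::-1],(500,400),interpolation=cv2.INTER_CUBIC)]))
E
```

```text
t 24.62 pos [ 402.9 -234.9  110.4] yaw -52.21 zax [ 1.2e-03 -7.0e-04 -1.0e+00] F [ 0.3 -0.2  0.2] T [-0.01 -0.01  0.01] w 0.602 j7 -0.68 j [ 0.66  0.38 -0.32  2.09  0.18  0.69 -0.68]
->  (400.5, -236, 83, -52.5)  turn units [ 0.01 -0.    0.05]  shift after turn cm [-0.26 -0.06  2.74]  shift before turn [-0.26 -0.06  2.74]
```

View pics/c12.png

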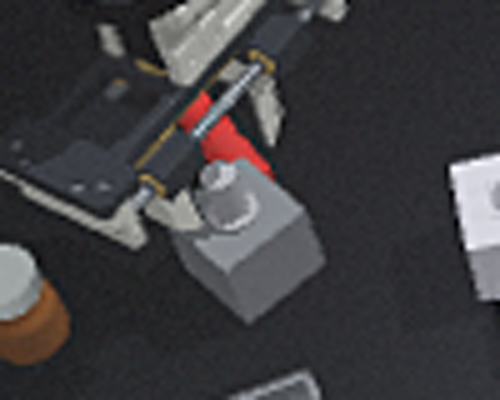

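```bash
python3 - <<'E'
from go import *
o,p,R=pose()
for n in('scene','top'):
  for s in(-46.7,-27.7,0,27.7,46.7):
    for x in (-9.5,9.5):
      q=p+R@np.array([x,s,22])/1000; u=proj(n,q)[0]; print(n,s,x,np.round(q*1000,1),np.round(u,1),'crop',np.round((u-[140,150])*5) if n=='scene' else '')
for X in [(402,-234,88),(398.5,-237.8,88)]:
  print(X,proj('scene',np.array(X)/1000),proj('top',np.array(X)/1000))
E
python3 -c "
from h import *
im=np.load('top5.npz')['im'];cv2.imwrite('pics/c13.png',cv2.resize(im[220:280,375:455,::-1],(800,600),interpolation=cv2.INTER_CUBIC))
im=np.load('scene5.npz')['im'];cv2.imwrite('pics/c14.png',cv2.resize(im[170:205,160:205,::-1],(771,600),interpolation=cv2.INTER_CUBIC))"
```

```text
scene -46.7 -9.5 [ 366.6 -203.8   88.1] [190.8 171.8] crop [254. 109.]
scene -46.7 9.5 [ 381.6 -192.2   88.1] [196.4 174.3] crop [282. 122.]
scene -27.7 -9.5 [ 378.2 -218.9   88.1] [186.6 176.6] crop [233. 133.]
scene -27.7 9.5 [ 393.2 -207.2   88.1] [192.2 179.2] crop [261. 146.]
scene 0 -9.5 [ 395.2 -240.8   88.1] [180.3 183.8] crop [201. 169.]
scene 0 9.5 [ 410.2 -229.1   88.1] [185.9 186.5] crop [230. 182.]
scene 27.7 -9.5 [ 412.1 -262.7   88.2] [173.8 191.2] crop [169. 206.]
scene 27.7 9.5 [ 427.2 -251.    88.2] [179.5 193.9] crop [197. 220.]
scene 46.7 -9.5 [ 423.8 -277.7   88.2] [169.3 196.4] crop [147. 232.]
scene 46.7 9.5 [ 438.8 -266.    88.2] [175.  199.1] crop [175. 246.]
top -46.7 -9.5 [ 366.6 -203.8   88.1] [405.8 263.5] crop 
top -46.7 9.5 [ 381.6 -192.2   88.1] [401.2 257.6] crop 
top -27.7 -9.5 [ 378.2 -218.9   88.1] [411.4 259. ] crop 
top -27.7 9.5 [ 393.2 -207.2   88.1] [406.8 253.2] crop 
top 0 -9.5 [ 395.2 -240.8   88.1] [419.6 252.6] crop 
top 0 9.5 [ 410.2 -229.1   88.1] [415.  246.8] crop 
top 27.7 -9.5 [ 412.1 -262.7   88.2] [427.7 246.2] crop 
top 27.7 9.5 [ 427.2 -251.    88.2] [423.1 240.4] crop 
top 46.7 -9.5 [ 423.8 -277.7   88.2] [433.3 241.8] crop 
top 46.7 9.5 [ 438.8 -266.    88.2] [428.6 236.1] crop 
(402, -234, 88) [[183.36821458 184.87749261]] [[416.91764146 249.94809537]]
(398.5, -237.8, 88) [[181.66314    184.39421443]] [[418.4120577  251.30332004]]
```

View pics/c14.png

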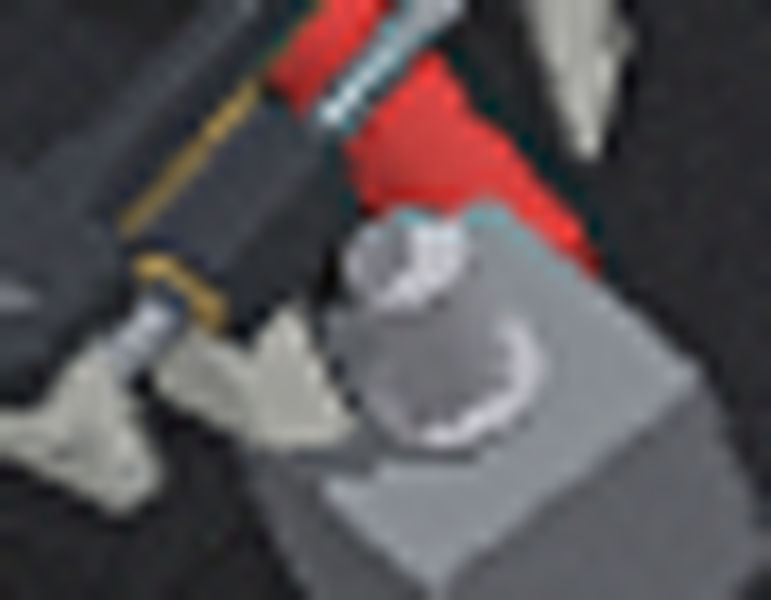

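>>> {"api": "step_arm", "payload": {"plan": [{"wx": 0,"wy": 0,"wz": 0.04,"tx": -0.3,"ty": -0.05,"tz": 0,"hand": 0.6},{"wx": 0,"wy": 0,"wz": 0,"tx": 0,"ty": 0,"tz": 1,"hand": 0.6},{"wx": 0,"wy": 0,"wz": 0,"tx": 0,"ty": 0,"tz": 1,"hand": 0.6},{"wx": 0,"wy": 0,"wz": 0,"tx": 0,"ty": 0,"tz": 0.75,"hand": 0.6},{"wx": 0,"wy": 0,"wz": 0,"tx": 0,"ty": 0,"tz": 0,"hand": 0.6},{"wx": 0,"wy": 0,"wz": 0,"tx": 0,"ty": 0,"tz": 0,"hand": 0.6},{"wx": 0,"wy": 0,"wz": 0,"tx": 0,"ty": 0,"tz": 0,"hand": 0.6},{"wx": 0,"wy": 0,"wz": 0,"tx": 0,"ty": 0,"tz": 0,"hand": 0.1},{"wx": 0,"wy": 0,"wz": 0,"tx": 0,"ty": 0,"tz": 0,"hand": 0.1},{"wx": 0,"wy": 0,"wz": 0,"tx": 0,"ty": 0,"tz": 0,"hand": 0.1}], "force": 30}}

```text
clock: 25.55
position: [0.3999, -0.2363, 0.0824]
ee_rot: [2.974, 1.011, 0.001]
force: [0.4, 0.1, 0.5]
width: 0.43
```

>>> {"api": "step_arm", "payload": {"plan": [{"wx": 0,"wy": 0,"wz": 0,"tx": 0,"ty": 0,"tz": 0,"hand": 0.1},{"wx": 0,"wy": 0,"wz": 0,"tx": 0,"ty": 0,"tz": 0,"hand": 0.1},{"wx": 0,"wy": 0,"wz": 0,"tx": 0,"ty": 0,"tz": 0,"hand": 0.1},{"wx": 0,"wy": 0,"wz": 0,"tx": 0,"ty": 0,"tz": 0,"hand": 0.1},{"wx": 0,"wy": 0,"wz": 0,"tx": 0,"ty": 0,"tz": 0,"hand": 0.1},{"wx": 0,"wy": 0,"wz": 0,"tx": 0,"ty": 0,"tz": 0,"hand": 0.1},{"wx": 0,"wy": 0,"wz": 0,"tx": 0,"ty": 0,"tz": 0,"hand": 0.1},{"wx": 0,"wy": 0,"wz": 0,"tx": 0,"ty": 0,"tz": 0,"hand": 0.1},{"wx": 0,"wy": 0,"wz": 0,"tx": 0,"ty": 0,"tz": 0,"hand": 0.1},{"wx": 0,"wy": 0,"wz": 0,"tx": 0,"ty": 0,"tz": 0,"hand": 0.1}]}}

```text
clock: 26.38
position: [0.3998, -0.2362, 0.0822]
ee_rot: [2.974, 1.011, 0.0]
force: [-0.6, 0.6, 3.8]
width: 0.214
```

```bash
python3 go.py "(400,-236,83,-52.5)"
```

```text
t 26.38 pos [ 399.8 -236.2   82.2] yaw -52.47 zax [ 1.e-04 -1.e-04 -1.e+00] F [-0.6  0.6  3.8] T [0.07 0.17 0.04] w 0.214 j7 -0.71 j [ 0.65  0.43 -0.3   2.12  0.21  0.62 -0.71]
->  (400, -236, 83, -52.5)  turn units [ 0.   -0.    0.01]  shift after turn cm [ 0.03 -0.   -0.08]  shift before turn [ 0.03 -0.   -0.08]
```

Pin gripped at 19.7 mm (grip diameter 20). Lifting.

>>> {"api": "step_arm", "payload": {"plan": [{"wx": 0,"wy": 0,"wz": 0,"tx": 0,"ty": 0,"tz": -1,"hand": 0.1},{"wx": 0,"wy": 0,"wz": 0,"tx": 0,"ty": 0,"tz": -1.5,"hand": 0.1},{"wx": 0,"wy": 0,"wz": 0,"tx": 0,"ty": 0,"tz": -1.5,"hand": 0.1},{"wx": 0,"wy": 0,"wz": 0,"tx": 0,"ty": 0,"tz": -1.5,"hand": 0.1},{"wx": 0,"wy": 0,"wz": 0,"tx": 0,"ty": 0,"tz": -2,"hand": 0.1},{"wx": 0,"wy": 0,"wz": 0,"tx": 0,"ty": 0,"tz": -2,"hand": 0.1},{"wx": 0,"wy": 0,"wz": 0,"tx": 0,"ty": 0,"tz": -2,"hand": 0.1},{"wx": 0,"wy": 0,"wz": 0,"tx": 0,"ty": 0,"tz": -2,"hand": 0.1},{"wx": 0,"wy": 0,"wz": 0,"tx": 0,"ty": 0,"tz": -1,"hand": 0.1},{"wx": 0,"wy": 0,"wz": 0,"tx": 0,"ty": 0,"tz": 0,"hand": 0.1}]}}

```text
clock: 27.22
position: [0.4008, -0.2366, 0.2294]
ee_rot: [2.972, 1.01, 0.004]
force: [0.3, -0.2, -1.8]
width: 0.211
```

```bash
python3 - <<'E'
from go import *
show(); o,p,R=pose()
im2,d2=grab('scene','scene6');im,d=grab('top','top6')
cv2.imwrite('pics/c15.png',cv2.resize(im2[120:210,130:240,::-1],(733,600),interpolation=cv2.INTER_CUBIC))
show()
for h,n in((8,'griptop?'),(-30.2,'collar'),(-78.2,'tip')): print(n,proj('scene',p+[0,0,h/1000]))
E
python3 go.py "(511.5,195.7,230,-52.5)"
```

```text
t 27.22 pos [ 400.8 -236.6  229.4] yaw -52.47 zax [ 0.0035 -0.002  -1.    ] F [ 0.3 -0.2 -1.8] T [-0.02 -0.05 -0.04] w 0.211 j7 -0.59 j [ 0.71  0.22 -0.35  1.95  0.09  0.98 -0.59]
t 27.32 pos [ 399.5 -236.2  226.8] yaw -52.48 zax [-1.e-04 -2.e-04 -1.e+00] F [-0.7  0.  -1.6] T [ 0.01 -0.02 -0.02] w 0.210 j7 -0.59 j [ 0.71  0.22 -0.35  1.96  0.09  0.98 -0.59]
griptop? [[166.96364432 147.56807465]]
collar [[171.1941344  157.88878476]]
tip [[176.19642661 170.06025846]]
t 27.32 pos [ 399.5 -236.2  226.8] yaw -52.48 zax [-1.e-04 -2.e-04 -1.e+00] F [-0.7  0.  -1.6] T [ 0.01 -0.02 -0.02] w 0.210 j7 -0.59 j [ 0.71  0.22 -0.35  1.96  0.09  0.98 -0.59]
->  (511.5, 195.7, 230, -52.5)  turn units [0. 0. 0.]  shift after turn cm [ 35.18 -27.44  -0.32]  shift before turn [ 35.19 -27.43  -0.33]
```

View pics/c15.png

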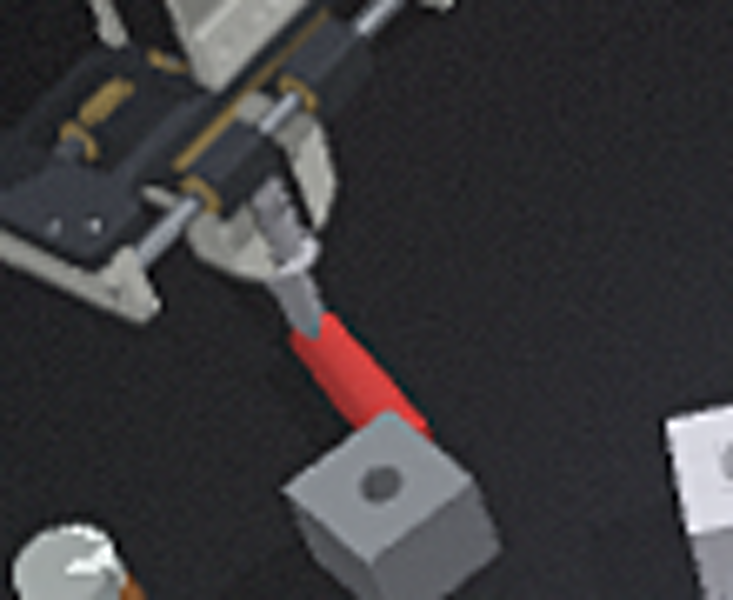

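The pin hangs upright in the fingers: collar at crop (297,255), tip at (317,335). The tip is within ≈1.5 px of the prediction. Carrying it over to the drive.

>>> {"api": "step_arm", "payload": {"plan": [{"wx": 0,"wy": 0,"wz": 0,"tx": 2.9,"ty": -2.28,"tz": 0,"hand": 0.1},{"wx": 0,"wy": 0,"wz": 0,"tx": 2.9,"ty": -2.28,"tz": 0,"hand": 0.1},{"wx": 0,"wy": 0,"wz": 0,"tx": 2.9,"ty": -2.28,"tz": 0,"hand": 0.1},{"wx": 0,"wy": 0,"wz": 0,"tx": 2.9,"ty": -2.28,"tz": 0,"hand": 0.1},{"wx": 0,"wy": 0,"wz": 0,"tx": 2.9,"ty": -2.28,"tz": 0,"hand": 0.1},{"wx": 0,"wy": 0,"wz": 0,"tx": 2.9,"ty": -2.28,"tz": 0,"hand": 0.1},{"wx": 0,"wy": 0,"wz": 0,"tx": 2.9,"ty": -2.28,"tz": 0,"hand": 0.1},{"wx": 0,"wy": 0,"wz": 0,"tx": 2.9,"ty": -2.28,"tz": 0,"hand": 0.1},{"wx": 0,"wy": 0,"wz": 0,"tx": 2.9,"ty": -2.28,"tz": 0,"hand": 0.1},{"wx": 0,"wy": 0,"wz": 0,"tx": 2.9,"ty": -2.28,"tz": 0,"hand": 0.1}]}}

```text
clock: 28.15
position: [0.4901, 0.1228, 0.2255]
ee_rot: [-2.974, -1.011, 0.004]
force: [1.0, -1.3, -1.7]
width: 0.209
```

>>> {"api": "step_arm", "payload": {"plan": [{"wx": 0,"wy": 0,"wz": 0,"tx": 2.9,"ty": -2.28,"tz": 0,"hand": 0.1},{"wx": 0,"wy": 0,"wz": 0,"tx": 2.9,"ty": -2.28,"tz": 0,"hand": 0.1},{"wx": 0,"wy": 0,"wz": 0,"tx": 0,"ty": 0,"tz": 0,"hand": 0.1},{"wx": 0,"wy": 0,"wz": 0,"tx": 0,"ty": 0,"tz": 0,"hand": 0.1},{"wx": 0,"wy": 0,"wz": 0,"tx": 0,"ty": 0,"tz": 0,"hand": 0.1},{"wx": 0,"wy": 0,"wz": 0,"tx": 0,"ty": 0,"tz": 0,"hand": 0.1},{"wx": 0,"wy": 0,"wz": 0,"tx": 0,"ty": 0,"tz": 0,"hand": 0.1},{"wx": 0,"wy": 0,"wz": 0,"tx": 0,"ty": 0,"tz": 0,"hand": 0.1},{"wx": 0,"wy": 0,"wz": 0,"tx": 0,"ty": 0,"tz": 0,"hand": 0.1},{"wx": 0,"wy": 0,"wz": 0,"tx": 0,"ty": 0,"tz": 0,"hand": 0.1}]}}

```text
clock: 28.98
position: [0.5091, 0.1922, 0.2272]
ee_rot: [2.975, 1.009, 0.0]
force: [0.1, 0.1, -1.0]
width: 0.211
```

```bash
python3 go.py "(510.3,194.8,160,-52.5)"
```

```text
t 28.98 pos [509.1 192.2 227.2] yaw -52.52 zax [ 3.e-04 -2.e-04 -1.e+00] F [ 0.1  0.1 -1. ] T [-0.02 -0.01  0.01] w 0.211 j7 -1.59 j [-0.05  0.38 -0.55  1.77  0.23  1.06 -1.59]
->  (510.3, 194.8, 160, -52.5)  turn units [ 0. -0. -0.]  shift after turn cm [ 0.26 -0.14  6.72]  shift before turn [ 0.26 -0.14  6.72]
```

>>> {"api": "step_arm", "payload": {"plan": [{"wx": 0,"wy": 0,"wz": 0,"tx": 0.26,"ty": -0.14,"tz": 0,"hand": 0.1},{"wx": 0,"wy": 0,"wz": 0,"tx": 0,"ty": 0,"tz": 1,"hand": 0.1},{"wx": 0,"wy": 0,"wz": 0,"tx": 0,"ty": 0,"tz": 1,"hand": 0.1},{"wx": 0,"wy": 0,"wz": 0,"tx": 0,"ty": 0,"tz": 1,"hand": 0.1},{"wx": 0,"wy": 0,"wz": 0,"tx": 0,"ty": 0,"tz": 1,"hand": 0.1},{"wx": 0,"wy": 0,"wz": 0,"tx": 0,"ty": 0,"tz": 1,"hand": 0.1},{"wx": 0,"wy": 0,"wz": 0,"tx": 0,"ty": 0,"tz": 1,"hand": 0.1},{"wx": 0,"wy": 0,"wz": 0,"tx": 0,"ty": 0,"tz": 0.5,"hand": 0.1},{"wx": 0,"wy": 0,"wz": 0,"tx": 0,"ty": 0,"tz": 0,"hand": 0.1},{"wx": 0,"wy": 0,"wz": 0,"tx": 0,"ty": 0,"tz": 0,"hand": 0.1}]}}

```text
clock: 29.82
position: [0.5102, 0.1955, 0.1619]
ee_rot: [-2.974, -1.011, 0.001]
force: [-0.1, -0.0, -0.5]
width: 0.208
```

```bash
python3 - <<'E'
from go import *
im2,d2=grab('scene','scene7')
cv2.imwrite('pics/c16.png',cv2.resize(im2[110:200,310:410,::-1],(667,600),interpolation=cv2.INTER_CUBIC))
o,p,R=pose();show()
print(proj('scene',p-[0,0,.0782]))
E
python3 go.py "(510.3,194.8,160,-52.5)"
```

```text
t 29.87 pos [510.4 195.7 162.3] yaw -52.47 zax [ 3.e-04  2.e-04 -1.e+00] F [ 0.1  0.4 -1.2] T [ 0.01 -0.03  0.05] w 0.209 j7 -1.65 j [-0.07  0.46 -0.53  1.84  0.28  0.92 -1.65]
[[345.33418114 163.05798139]]
t 29.87 pos [510.4 195.7 162.3] yaw -52.47 zax [ 3.e-04  2.e-04 -1.e+00] F [ 0.1  0.4 -1.2] T [ 0.01 -0.03  0.05] w 0.209 j7 -1.65 j [-0.07  0.46 -0.53  1.84  0.28  0.92 -1.65]
->  (510.3, 194.8, 160, -52.5)  turn units [-0.   -0.    0.01]  shift after turn cm [-0.06  0.06  0.23]  shift before turn [-0.06  0.06  0.23]
```

View pics/c16.png

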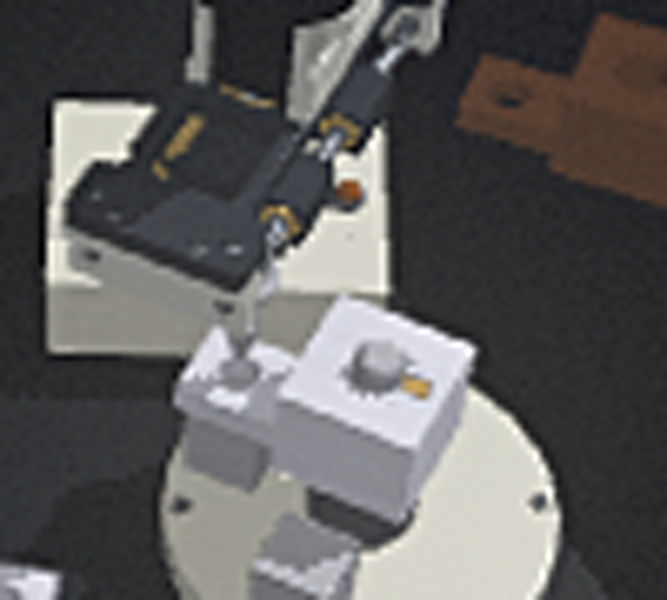

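The tip, at (346,163), stands right above the arm's hole at (346,166); a 10 mm drop accounts for the 3 px. Inserting.

>>> {"api": "step_arm", "payload": {"plan": [{"wx": 0,"wy": 0,"wz": 0,"tx": 0,"ty": 0,"tz": 0.4,"hand": 0.1},{"wx": 0,"wy": 0,"wz": 0,"tx": 0,"ty": 0,"tz": 0.4,"hand": 0.1},{"wx": 0,"wy": 0,"wz": 0,"tx": 0,"ty": 0,"tz": 0.4,"hand": 0.1},{"wx": 0,"wy": 0,"wz": 0,"tx": 0,"ty": 0,"tz": 0.4,"hand": 0.1},{"wx": 0,"wy": 0,"wz": 0,"tx": 0,"ty": 0,"tz": 0.4,"hand": 0.1},{"wx": 0,"wy": 0,"wz": 0,"tx": 0,"ty": 0,"tz": 0.4,"hand": 0.1},{"wx": 0,"wy": 0,"wz": 0,"tx": 0,"ty": 0,"tz": 0,"hand": 0.1},{"wx": 0,"wy": 0,"wz": 0,"tx": 0,"ty": 0,"tz": 0,"hand": 0.1},{"wx": 0,"wy": 0,"wz": 0,"tx": 0,"ty": 0,"tz": 0,"hand": 0.1},{"wx": 0,"wy": 0,"wz": 0,"tx": 0,"ty": 0,"tz": 0,"hand": 0.1}]}}

```text
clock: 30.7
position: [0.5104, 0.1955, 0.1383]
ee_rot: [-2.975, -1.011, -0.001]
force: [0.8, 0.5, -1.6]
width: 0.21
```

```bash
python3 go.py "(510.3,194.8,104,-52.5)"
```

```text
t 30.70 pos [510.4 195.5 138.3] yaw -52.47 zax [ 3.e-04  1.e-04 -1.e+00] F [ 0.8  0.5 -1.6] T [-0.02 -0.07 -0.04] w 0.210 j7 -1.67 j [-0.09  0.48 -0.52  1.86  0.3   0.87 -1.67]
->  (510.3, 194.8, 104, -52.5)  turn units [ 0. -0.  0.]  shift after turn cm [-0.05  0.05  3.43]  shift before turn [-0.05  0.05  3.43]
```

>>> {"api": "step_arm", "payload": {"plan": [{"wx": 0,"wy": 0,"wz": 0,"tx": 0,"ty": 0,"tz": 0.3,"hand": 0.1},{"wx": 0,"wy": 0,"wz": 0,"tx": 0,"ty": 0,"tz": 0.3,"hand": 0.1},{"wx": 0,"wy": 0,"wz": 0,"tx": 0,"ty": 0,"tz": 0.3,"hand": 0.1},{"wx": 0,"wy": 0,"wz": 0,"tx": 0,"ty": 0,"tz": 0.3,"hand": 0.1},{"wx": 0,"wy": 0,"wz": 0,"tx": 0,"ty": 0,"tz": 0.3,"hand": 0.1},{"wx": 0,"wy": 0,"wz": 0,"tx": 0,"ty": 0,"tz": 0.3,"hand": 0.1},{"wx": 0,"wy": 0,"wz": 0,"tx": 0,"ty": 0,"tz": 0,"hand": 0.1},{"wx": 0,"wy": 0,"wz": 0,"tx": 0,"ty": 0,"tz": 0,"hand": 0.1},{"wx": 0,"wy": 0,"wz": 0,"tx": 0,"ty": 0,"tz": 0,"hand": 0.1},{"wx": 0,"wy": 0,"wz": 0,"tx": 0,"ty": 0,"tz": 0,"hand": 0.1}]}}

```text
clock: 31.53
position: [0.5103, 0.1955, 0.1202]
ee_rot: [2.975, 1.011, 0.0]
force: [0.7, 1.1, -0.5]
width: 0.209
```

```bash
python3 go.py "(510.3,194.8,104,-52.5)"
```

```text
t 31.53 pos [510.3 195.5 120.2] yaw -52.47 zax [ 1.e-04  0.e+00 -1.e+00] F [ 0.7  1.1 -0.5] T [ 0.01 -0.12 -0.02] w 0.209 j7 -1.68 j [-0.1   0.51 -0.51  1.88  0.32  0.84 -1.68]
->  (510.3, 194.8, 104, -52.5)  turn units [ 0.   -0.    0.01]  shift after turn cm [-0.04  0.06  1.62]  shift before turn [-0.04  0.06  1.62]
```

Free-running. To the stop at ≈104 mm.

>>> {"api": "step_arm", "payload": {"plan": [{"wx": 0,"wy": 0,"wz": 0,"tx": 0,"ty": 0,"tz": 0.25,"hand": 0.1},{"wx": 0,"wy": 0,"wz": 0,"tx": 0,"ty": 0,"tz": 0.25,"hand": 0.1},{"wx": 0,"wy": 0,"wz": 0,"tx": 0,"ty": 0,"tz": 0.25,"hand": 0.1},{"wx": 0,"wy": 0,"wz": 0,"tx": 0,"ty": 0,"tz": 0.25,"hand": 0.1},{"wx": 0,"wy": 0,"wz": 0,"tx": 0,"ty": 0,"tz": 0.25,"hand": 0.1},{"wx": 0,"wy": 0,"wz": 0,"tx": 0,"ty": 0,"tz": 0.25,"hand": 0.1},{"wx": 0,"wy": 0,"wz": 0,"tx": 0,"ty": 0,"tz": 0.15,"hand": 0.1},{"wx": 0,"wy": 0,"wz": 0,"tx": 0,"ty": 0,"tz": 0.15,"hand": 0.1},{"wx": 0,"wy": 0,"wz": 0,"tx": 0,"ty": 0,"tz": 0,"hand": 0.1},{"wx": 0,"wy": 0,"wz": 0,"tx": 0,"ty": 0,"tz": 0,"hand": 0.1}]}}

```text
clock: 32.37
position: [0.5104, 0.1955, 0.1032]
ee_rot: [2.974, 1.01, 0.001]
force: [-3.6, -2.9, 13.2]
width: 0.211
```

```bash
python3 go.py "(510.3,194.8,104,-52.5)"
```

```text
t 32.37 pos [510.4 195.5 103.2] yaw -52.47 zax [ 1.e-03 -3.e-04 -1.e+00] F [-3.6 -2.9 13.2] T [-0.54  0.7  -0.06] w 0.211 j7 -1.70 j [-0.11  0.53 -0.49  1.9   0.34  0.8  -1.7 ]
->  (510.3, 194.8, 104, -52.5)  turn units [ 0.01 -0.01  0.  ]  shift after turn cm [-0.05  0.05 -0.08]  shift before turn [-0.05  0.05 -0.08]
```

The pin bottoms out: the collar is at the arm's top (TCP 103.2 mm) with a 13 N reaction. Release, rise, and check by camera before switching on.

>>> {"api": "step_arm", "payload": {"plan": [{"wx": 0,"wy": 0,"wz": 0,"tx": 0,"ty": 0,"tz": -0.1,"hand": 0.4},{"wx": 0,"wy": 0,"wz": 0,"tx": 0,"ty": 0,"tz": 0,"hand": 0.5},{"wx": 0,"wy": 0,"wz": 0,"tx": 0,"ty": 0,"tz": 0,"hand": 0.5},{"wx": 0,"wy": 0,"wz": 0,"tx": 0,"ty": 0,"tz": 0,"hand": 0.5},{"wx": 0,"wy": 0,"wz": 0,"tx": 0,"ty": 0,"tz": 0,"hand": 0.5},{"wx": 0,"wy": 0,"wz": 0,"tx": 0,"ty": 0,"tz": -1,"hand": 0.5},{"wx": 0,"wy": 0,"wz": 0,"tx": 0,"ty": 0,"tz": -2,"hand": 0.5},{"wx": 0,"wy": 0,"wz": 0,"tx": 0,"ty": 0,"tz": -3,"hand": 0.5},{"wx": 0,"wy": 0,"wz": 0,"tx": 0,"ty": 0,"tz": -3,"hand": 0.5},{"wx": 0,"wy": 0,"wz": 0,"tx": 0,"ty": 0,"tz": -2,"hand": 0.5}]}}

```text
clock: 33.2
position: [0.5107, 0.1961, 0.2164]
ee_rot: [-2.974, -1.011, -0.004]
force: [1.3, 0.9, 0.3]
width: 0.501
```

```bash
python3 go.py "(385.4,214.1,150,-26.6)" "(385.4,214.1,76,-26.6)"
```

```text
t 33.20 pos [510.7 196.1 216.4] yaw -52.44 zax [ 0.0021  0.0013 -1.    ] F [1.3 0.9 0.3] T [ 0.02 -0.05 -0.02] w 0.501 j7 -1.61 j [-0.05  0.4  -0.55  1.77  0.24  1.03 -1.61]
->  (385.4, 214.1, 150, -26.6)  turn units [ 0.01 -0.02 -4.31]  shift after turn cm [ -4.   -12.     6.64]  shift before turn [-8.85 -9.06  6.62]
->  (385.4, 214.1, 76, -26.6)  turn units [0. 0. 0.]  shift after turn cm [0.  0.  7.4]  shift before turn [0.  0.  7.4]
```

>>> {"api": "step_arm", "payload": {"plan": [{"wx": 0,"wy": 0,"wz": -0.87,"tx": 0,"ty": 0,"tz": 0,"hand": 0},{"wx": 0,"wy": 0,"wz": -0.86,"tx": 0,"ty": 0,"tz": 0,"hand": 0},{"wx": 0,"wy": 0,"wz": -0.86,"tx": 0,"ty": 0,"tz": 0,"hand": 0},{"wx": 0,"wy": 0,"wz": -0.86,"tx": 0,"ty": 0,"tz": 0,"hand": 0},{"wx": 0,"wy": 0,"wz": -0.86,"tx": 0,"ty": 0,"tz": 0,"hand": 0},{"wx": 0,"wy": 0,"wz": 0,"tx": -1,"ty": -3,"tz": 0,"hand": 0},{"wx": 0,"wy": 0,"wz": 0,"tx": -1,"ty": -3,"tz": 0,"hand": 0},{"wx": 0,"wy": 0,"wz": 0,"tx": -1,"ty": -3,"tz": 0.5,"hand": 0},{"wx": 0,"wy": 0,"wz": 0,"tx": -1,"ty": -3,"tz": 1,"hand": 0},{"wx": 0,"wy": 0,"wz": 0,"tx": 0,"ty": 0,"tz": 0,"hand": 0}]}}

```text
clock: 34.03
position: [0.3787, 0.2135, 0.1974]
ee_rot: [2.668, 1.657, -0.007]
force: [-1.3, -1.2, -1.0]
width: 0.003
```

```bash
python3 - <<'E'
from go import *
im2,d2=grab('scene','scene8');im,d=grab('top','top8')
S=cloud('scene',d2)
print('pin region z', np.round(np.nanmax(np.where((S[150:175,335:352,2]<.2),S[150:175,335:352,2],0),axis=1),3))
cv2.imwrite('pics/c17.png',np.hstack([cv2.resize(im[140:240,200:300,::-1],(400,400),interpolation=cv2.INTER_CUBIC),cv2.resize(im2[120:200,330:410,::-1],(400,400),interpolation=cv2.INTER_CUBIC)]))
E
python3 go.py "(385.4,214.1,76,-26.6)"
```

```text
pin region z [0.054 0.052 0.053 0.052 0.048 0.109 0.11  0.112 0.113 0.113 0.11  0.107
 0.102 0.095 0.092 0.087 0.085 0.078 0.079 0.11  0.101 0.099 0.096 0.09
 0.086]
t 34.13 pos [384.2 213.5 198.6] yaw -26.50 zax [ 6.e-04 -8.e-04 -1.e+00] F [ 1.  -0.2  0.2] T [ 0.06 -0.12  0.01] w 0.004 j7 -1.33 j [-0.02  0.27 -0.72  2.02  0.23  0.92 -1.33]
->  (385.4, 214.1, 76, -26.6)  turn units [0.01 0.   0.02]  shift after turn cm [ 0.11  0.08 12.26]  shift before turn [ 0.12  0.07 12.26]
```

View pics/c17.png

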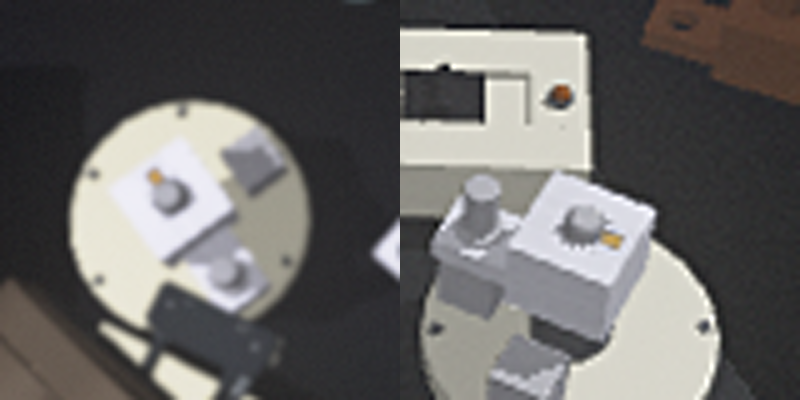

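The pin stands in the arm with its top at z ≈ 0.110 (expected 0.110) and its collar flat on the arm. Now switching on.

>>> {"api": "step_arm", "payload": {"plan": [{"wx": 0,"wy": 0,"wz": 0,"tx": 0.1,"ty": 0.07,"tz": 1.5,"hand": 0},{"wx": 0,"wy": 0,"wz": 0,"tx": 0,"ty": 0,"tz": 1.5,"hand": 0},{"wx": 0,"wy": 0,"wz": 0,"tx": 0,"ty": 0,"tz": 1.5,"hand": 0},{"wx": 0,"wy": 0,"wz": 0,"tx": 0,"ty": 0,"tz": 1.5,"hand": 0},{"wx": 0,"wy": 0,"wz": 0,"tx": 0,"ty": 0,"tz": 1.5,"hand": 0},{"wx": 0,"wy": 0,"wz": 0,"tx": 0,"ty": 0,"tz": 1.5,"hand": 0},{"wx": 0,"wy": 0,"wz": 0,"tx": 0,"ty": 0,"tz": 0.5,"hand": 0},{"wx": 0,"wy": 0,"wz": 0,"tx": 0,"ty": 0,"tz": 0,"hand": 0},{"wx": 0,"wy": 0,"wz": 0,"tx": 0,"ty": 0,"tz": 0,"hand": 0},{"wx": 0,"wy": 0,"wz": 0,"tx": 0,"ty": 0,"tz": 0,"hand": 0}]}}

```text
clock: 34.97
position: [0.3869, 0.2144, 0.104]
ee_rot: [2.673, 1.65, 0.002]
force: [1.0, -0.3, 0.4]
width: 0.006
```

```bash
python3 go.py "(385.4,214.1,76,-26.6)"
```

```text
t 34.97 pos [386.9 214.4 104. ] yaw -26.63 zax [ 1.2e-03  6.0e-04 -1.0e+00] F [ 1.  -0.3  0.4] T [-0.01 -0.08 -0.02] w 0.006 j7 -1.48 j [-0.12  0.42 -0.64  2.13  0.38  0.71 -1.48]
->  (385.4, 214.1, 76, -26.6)  turn units [ 0.01 -0.01 -0.01]  shift after turn cm [-0.09 -0.12  2.8 ]  shift before turn [-0.1  -0.13  2.8 ]
```

>>> {"api": "step_arm", "payload": {"plan": [{"wx": 0,"wy": 0,"wz": 0,"tx": -0.1,"ty": -0.1,"tz": 0.7,"hand": 0},{"wx": 0,"wy": 0,"wz": 0,"tx": 0,"ty": 0,"tz": 0.7,"hand": 0},{"wx": 0,"wy": 0,"wz": 0,"tx": 0,"ty": 0,"tz": 0.7,"hand": 0},{"wx": 0,"wy": 0,"wz": 0,"tx": 0,"ty": 0,"tz": 0.7,"hand": 0},{"wx": 0,"wy": 0,"wz": 0,"tx": 0,"ty": 0,"tz": 0,"hand": 0},{"wx": 0,"wy": 0,"wz": 0,"tx": 0,"ty": 0,"tz": 0,"hand": 0},{"wx": 0,"wy": 0,"wz": 0,"tx": 0.3,"ty": 0,"tz": 0,"hand": 0},{"wx": 0,"wy": 0,"wz": 0,"tx": 0.3,"ty": 0,"tz": 0,"hand": 0},{"wx": 0,"wy": 0,"wz": 0,"tx": 0.2,"ty": 0,"tz": 0,"hand": 0},{"wx": 0,"wy": 0,"wz": 0,"tx": 0.2,"ty": 0,"tz": 0,"hand": 0}]}}

```text
clock: 35.8
position: [0.3888, 0.2217, 0.0751]
ee_rot: [2.672, 1.65, -0.003]
force: [-2.5, -4.4, 4.6]
width: 0.005
```

>>> {"api": "step_arm", "payload": {"plan": [{"wx": 0,"wy": 0,"wz": 0,"tx": 0.2,"ty": 0,"tz": 0,"hand": 0},{"wx": 0,"wy": 0,"wz": 0,"tx": 0.2,"ty": 0,"tz": 0,"hand": 0},{"wx": 0,"wy": 0,"wz": 0,"tx": 0.2,"ty": 0,"tz": 0,"hand": 0},{"wx": 0,"wy": 0,"wz": 0,"tx": 0.2,"ty": 0,"tz": 0,"hand": 0},{"wx": 0,"wy": 0,"wz": 0,"tx": 0.2,"ty": 0,"tz": 0,"hand": 0},{"wx": 0,"wy": 0,"wz": 0,"tx": 0.2,"ty": 0,"tz": 0,"hand": 0},{"wx": 0,"wy": 0,"wz": 0,"tx": 0.2,"ty": 0,"tz": 0,"hand": 0},{"wx": 0,"wy": 0,"wz": 0,"tx": 0.2,"ty": 0,"tz": 0,"hand": 0},{"wx": 0,"wy": 0,"wz": 0,"tx": 0.1,"ty": 0,"tz": 0,"hand": 0},{"wx": 0,"wy": 0,"wz": 0,"tx": 0,"ty": 0,"tz": 0,"hand": 0}]}}

```text
clock: 36.63
position: [0.397, 0.2381, 0.0752]
ee_rot: [-2.673, -1.651, -0.001]
force: [-0.6, 0.2, -0.1]
width: 0.002
```

>>> {"api": "step_arm", "payload": {"plan": [{"wx": 0,"wy": 0,"wz": 0,"tx": -0.4,"ty": 0,"tz": 0,"hand": 0},{"wx": 0,"wy": 0,"wz": 0,"tx": 0,"ty": 0,"tz": -1,"hand": 0},{"wx": 0,"wy": 0,"wz": 0,"tx": 0,"ty": 0,"tz": -4,"hand": 0},{"wx": 0,"wy": 0,"wz": 0,"tx": 0,"ty": 0,"tz": -4,"hand": 0},{"wx": 0,"wy": 0,"wz": 0,"tx": -2,"ty": 2,"tz": -3,"hand": 1},{"wx": 0,"wy": 0,"wz": 0,"tx": -3,"ty": 2,"tz": -1,"hand": 1},{"wx": 0,"wy": 0,"wz": 0,"tx": -3,"ty": 2,"tz": 0,"hand": 1},{"wx": 0,"wy": 0,"wz": 0,"tx": -3,"ty": 2,"tz": 0,"hand": 1},{"wx": 0,"wy": 0,"wz": 0,"tx": -3,"ty": 2,"tz": 0,"hand": 1},{"wx": 0,"wy": 0,"wz": 0,"tx": -3,"ty": 2,"tz": 0,"hand": 1}]}}

```text
clock: 37.47
position: [0.4258, 0.0266, 0.2061]
ee_rot: [2.672, 1.65, 0.001]
force: [1.8, 0.6, -0.2]
width: 0.391
```

>>> {"api": "step_arm", "payload": {"plan": [{"wx": 0,"wy": 0,"wz": 0,"tx": -3.6,"ty": 1,"tz": 0,"hand": 1},{"wx": 0,"wy": 0,"wz": 0,"tx": -3.6,"ty": 1,"tz": 0,"hand": 1},{"wx": 0,"wy": 0,"wz": 0,"tx": -3.6,"ty": 1,"tz": 0,"hand": 1},{"wx": 0,"wy": 0,"wz": 0,"tx": -3.6,"ty": 1,"tz": 0,"hand": 1},{"wx": 0,"wy": 0,"wz": 0,"tx": -3.6,"ty": 1,"tz": 0,"hand": 1},{"wx": 0,"wy": 0,"wz": 0,"tx": -3.6,"ty": 1,"tz": 0,"hand": 1},{"wx": 0,"wy": 0,"wz": 0,"tx": -3.6,"ty": 1,"tz": 0,"hand": 1},{"wx": 0,"wy": 0,"wz": 0,"tx": 0,"ty": 0,"tz": 0,"hand": 1},{"wx": 0,"wy": 0,"wz": 0,"tx": 0,"ty": 0,"tz": 0,"hand": 1},{"wx": 0,"wy": 0,"wz": 0,"tx": 0,"ty": 0,"tz": 0,"hand": 1}]}}

```text
clock: 38.3
position: [0.3758, -0.2277, 0.2055]
ee_rot: [-2.673, -1.65, -0.001]
force: [-0.6, 0.8, -0.2]
width: 0.999
```

Run:
```python
from go import *
grab('scene','scene9');grab('top','top9'); show()
z2=np.load('scene9.npz');S=cloud('scene',z2['d']);g=cv2.cvtColor(z2['im'],cv2.COLOR_RGB2GRAY)
m=np.zeros((400,640),bool);m[128:148,323:357]=1;m&=(S[:,:,2]>.0555)&(S[:,:,2]<.068)&(g<110);print('ridge',m.sum(),np.median(S[m],0))
```

```text
t 38.40 pos [ 376.2 -226.9  205.4] yaw -26.49 zax [ 3.e-04  2.e-04 -1.e+00] F [0.5 0.  0.1] T [-0.01 -0.06 -0.  ] w 1.002 j7 -0.18 j [ 0.83  0.22 -0.48  2.03  0.13  0.92 -0.18]
ridge 26 [0.40537195 0.2516582  0.05946698]
```

View pics/top9.png

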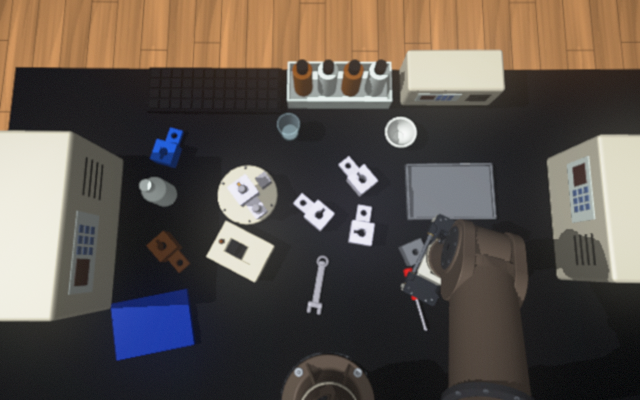

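View pics/scene9.png

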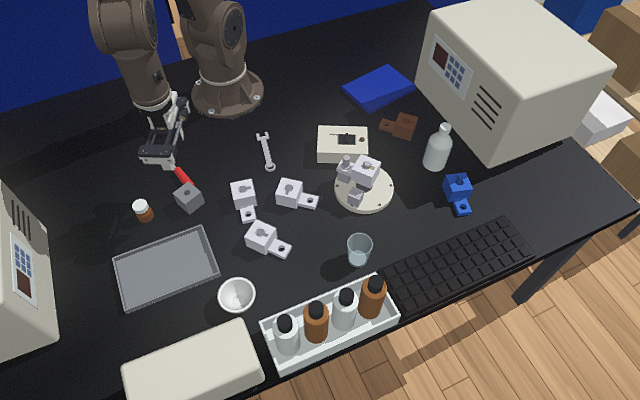

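The switch is back on: its ridge reads (405.4, 251.7), against (404.2, 252.6) at the start. Hub c now stands at top (315,212). Measuring the spares and the tray.

```bash
python3 - <<'E'
from meas import *
z=np.load('top9.npz');im,d=z['im'],z['d']
for k,v in hubs(im,d,dict(d=(335,150,382,200),c=(288,187,338,236),b=(342,202,382,250))).items(): print(k,[np.round(x,2) for x in v])
# tray inner floor: grey & z≈.005, edges by plane
z0=np.load('top0.npz');C=cloud('top',z0['d']);g=cv2.cvtColor(z0['im'],cv2.COLOR_RGB2GRAY)
m=np.zeros(g.shape,bool);m[150:235,395:510]=1
rim=m&(g>60)&(C[:,:,2]>.014)&(C[:,:,2]<.03); P=C[rim]; print('rim',P[:,0].min(),P[:,0].max(),P[:,1].min(),P[:,1].max(),np.percentile(P[:,0],[2,98]),np.percentile(P[:,1],[2,98]))
E
python3 go.py "(598.5,-95,140,39.3)" "(598.5,-95,42,39.3)"
```

```text
d [array([598.13, -94.83]), array([60.16, 61.29]), np.float64(39.33), np.float64(0.05), array([641.36, -59.63]), np.int64(171), np.float64(39.16)]
c [array([497.07,  26.37]), array([60.13, 60.01]), np.float64(50.28), np.float64(0.05), array([532.15,  67.19]), np.int64(174), np.float64(49.32)]
b [array([448.88, -92.05]), array([61.74, 59.99]), np.float64(-9.48), np.float64(0.05), array([ 501.87, -101.2 ]), np.int64(180), np.float64(-9.79)]
rim 0.49057875448719046 0.6550894383141095 -0.47121076902474635 -0.22601443143100902 [0.49110676 0.6540652 ] [-0.46990969 -0.22757761]
t 38.40 pos [ 376.2 -226.9  205.4] yaw -26.49 zax [ 3.e-04  2.e-04 -1.e+00] F [0.5 0.  0.1] T [-0.01 -0.06 -0.  ] w 1.002 j7 -0.18 j [ 0.83  0.22 -0.48  2.03  0.13  0.92 -0.18]
->  (598.5, -95, 140, 39.3)  turn units [  0.    -0.   -10.97]  shift after turn cm [-3.87 25.56  6.54]  shift before turn [21.72 14.01  6.55]
->  (598.5, -95, 42, 39.3)  turn units [0. 0. 0.]  shift after turn cm [0.  0.  9.8]  shift before turn [0.  0.  9.8]
```

>>> {"api": "step_arm", "payload": {"plan": [{"wx": 0,"wy": 0,"wz": 0,"tx": 3,"ty": 1.9,"tz": 0,"hand": 1},{"wx": 0,"wy": 0,"wz": 0,"tx": 3,"ty": 1.9,"tz": 0,"hand": 1},{"wx": 0,"wy": 0,"wz": 0,"tx": 3,"ty": 1.9,"tz": 0,"hand": 1},{"wx": 0,"wy": 0,"wz": 0,"tx": 3,"ty": 2,"tz": 0,"hand": 1},{"wx": 0,"wy": 0,"wz": 0,"tx": 3,"ty": 2,"tz": 0,"hand": 1},{"wx": 0,"wy": 0,"wz": 0,"tx": 3,"ty": 2,"tz": 0,"hand": 1},{"wx": 0,"wy": 0,"wz": 0,"tx": 3.4,"ty": 2,"tz": 0,"hand": 1},{"wx": 0,"wy": 0,"wz": -1,"tx": 0,"ty": 0,"tz": 0,"hand": 1},{"wx": 0,"wy": 0,"wz": -1,"tx": 0,"ty": 0,"tz": 0,"hand": 1},{"wx": 0,"wy": 0,"wz": -1,"tx": 0,"ty": 0,"tz": 0,"hand": 1}]}}

```text
clock: 39.23
position: [0.5947, -0.0953, 0.205]
ee_rot: [-2.371, -2.059, -0.0]
force: [-0.5, -0.9, -0.0]
width: 0.999
```

>>> {"api": "step_arm", "payload": {"plan": [{"wx": 0,"wy": 0,"wz": -1,"tx": 0,"ty": 0,"tz": 0,"hand": 1},{"wx": 0,"wy": 0,"wz": -1,"tx": 0,"ty": 0,"tz": 0,"hand": 1},{"wx": 0,"wy": 0,"wz": -1,"tx": 0,"ty": 0,"tz": 0,"hand": 1},{"wx": 0,"wy": 0,"wz": -1,"tx": 0,"ty": 0,"tz": 0.5,"hand": 1},{"wx": 0,"wy": 0,"wz": -1,"tx": 0,"ty": 0,"tz": 1,"hand": 1},{"wx": 0,"wy": 0,"wz": -1,"tx": 0,"ty": 0,"tz": 1,"hand": 1},{"wx": 0,"wy": 0,"wz": -1,"tx": 0,"ty": 0,"tz": 1,"hand": 1},{"wx": 0,"wy": 0,"wz": -0.97,"tx": 0,"ty": 0,"tz": 1,"hand": 1},{"wx": 0,"wy": 0,"wz": 0,"tx": 0,"ty": 0,"tz": 0.8,"hand": 1},{"wx": 0,"wy": 0,"wz": 0,"tx": 0,"ty": 0,"tz": 0,"hand": 1}]}}

```text
clock: 40.07
position: [0.5933, -0.0972, 0.1506]
ee_rot: [-1.348, -2.835, 0.0]
force: [-0.5, -0.5, 0.4]
width: 0.998
```

```bash
python3 go.py "(598.5,-95,80,39.3)" "(598.5,-95,42,39.3)"
```

```text
t 40.07 pos [593.3 -97.2 150.6] yaw 39.13 zax [-2.5e-03  9.0e-04 -1.0e+00] F [-0.5 -0.5  0.4] T [ 0.04 -0.11  0.04] w 0.998 j7 0.35 j [ 0.57  0.61 -0.74  1.7   0.47  1.02  0.35]
->  (598.5, -95, 80, 39.3)  turn units [-0.01 -0.02 -0.03]  shift after turn cm [-0.16  0.54  7.06]  shift before turn [-0.18  0.55  7.06]
->  (598.5, -95, 42, 39.3)  turn units [0. 0. 0.]  shift after turn cm [0.  0.  3.8]  shift before turn [0.  0.  3.8]
```

>>> {"api": "step_arm", "payload": {"plan": [{"wx": 0,"wy": 0,"wz": 0,"tx": -0.17,"ty": 0.5,"tz": 1.3,"hand": 1},{"wx": 0,"wy": 0,"wz": 0,"tx": 0,"ty": 0,"tz": 1.5,"hand": 1},{"wx": 0,"wy": 0,"wz": 0,"tx": 0,"ty": 0,"tz": 1.5,"hand": 1},{"wx": 0,"wy": 0,"wz": 0,"tx": 0,"ty": 0,"tz": 1.5,"hand": 1},{"wx": 0,"wy": 0,"wz": 0,"tx": 0,"ty": 0,"tz": 1,"hand": 1},{"wx": 0,"wy": 0,"wz": 0,"tx": 0,"ty": 0,"tz": 1,"hand": 1},{"wx": 0,"wy": 0,"wz": 0,"tx": 0,"ty": 0,"tz": 0,"hand": 1},{"wx": 0,"wy": 0,"wz": 0,"tx": 0,"ty": 0,"tz": 0,"hand": 1},{"wx": 0,"wy": 0,"wz": 0,"tx": 0,"ty": 0,"tz": 0,"hand": 1},{"wx": 0,"wy": 0,"wz": 0,"tx": 0,"ty": 0,"tz": 0,"hand": 1}]}}

```text
clock: 40.9
position: [0.5999, -0.0964, 0.075]
ee_rot: [1.347, 2.837, 0.001]
force: [-0.1, 0.6, 0.4]
width: 0.999
```

```bash
python3 go.py "(598.5,-95,42,39.3)"
```

```text
t 40.90 pos [599.9 -96.4  75. ] yaw 39.20 zax [ 1.5e-03 -2.0e-04 -1.0e+00] F [-0.1  0.6  0.4] T [ 0.01 -0.13 -0.01] w 0.999 j7 0.28 j [ 0.52  0.7  -0.68  1.75  0.55  0.89  0.28]
->  (598.5, -95, 42, 39.3)  turn units [ 0.01  0.01 -0.02]  shift after turn cm [ 0.19 -0.02  3.3 ]  shift before turn [ 0.19 -0.02  3.3 ]
```

>>> {"api": "step_arm", "payload": {"plan": [{"wx": 0,"wy": 0,"wz": 0,"tx": 0.15,"ty": 0,"tz": 1.2,"hand": 1},{"wx": 0,"wy": 0,"wz": 0,"tx": 0,"ty": 0,"tz": 1.2,"hand": 1},{"wx": 0,"wy": 0,"wz": 0,"tx": 0,"ty": 0,"tz": 0.8,"hand": 1},{"wx": 0,"wy": 0,"wz": 0,"tx": 0,"ty": 0,"tz": 0,"hand": 1},{"wx": 0,"wy": 0,"wz": 0,"tx": 0,"ty": 0,"tz": 0,"hand": 1},{"wx": 0,"wy": 0,"wz": 0,"tx": 0,"ty": 0,"tz": 0,"hand": 0.5},{"wx": 0,"wy": 0,"wz": 0,"tx": 0,"ty": 0,"tz": 0,"hand": 0.5},{"wx": 0,"wy": 0,"wz": 0,"tx": 0,"ty": 0,"tz": 0,"hand": 0.5},{"wx": 0,"wy": 0,"wz": 0,"tx": 0,"ty": 0,"tz": 0,"hand": 0.5},{"wx": 0,"wy": 0,"wz": 0,"tx": 0,"ty": 0,"tz": 0,"hand": 0.5}], "force": 40}}

```text
clock: 41.73
position: [0.5984, -0.0953, 0.0424]
ee_rot: [1.347, 2.838, 0.0]
force: [-0.7, -0.3, 0.2]
width: 0.686
```

>>> {"api": "step_arm", "payload": {"plan": [{"wx": 0,"wy": 0,"wz": 0,"tx": 0,"ty": 0,"tz": 0,"hand": 0.5},{"wx": 0,"wy": 0,"wz": 0,"tx": 0,"ty": 0,"tz": 0,"hand": 0.5},{"wx": 0,"wy": 0,"wz": 0,"tx": 0,"ty": 0,"tz": 0,"hand": 0.5},{"wx": 0,"wy": 0,"wz": 0,"tx": 0,"ty": 0,"tz": 0,"hand": 0.5},{"wx": 0,"wy": 0,"wz": 0,"tx": 0,"ty": 0,"tz": 0,"hand": 0.5},{"wx": 0,"wy": 0,"wz": 0,"tx": 0,"ty": 0,"tz": 0,"hand": 0.5},{"wx": 0,"wy": 0,"wz": 0,"tx": 0,"ty": 0,"tz": 0,"hand": 0.5},{"wx": 0,"wy": 0,"wz": 0,"tx": 0,"ty": 0,"tz": 0,"hand": 0.5},{"wx": 0,"wy": 0,"wz": 0,"tx": 0,"ty": 0,"tz": 0,"hand": 0.5},{"wx": 0,"wy": 0,"wz": 0,"tx": 0,"ty": 0,"tz": 0,"hand": 0.5}]}}

```text
clock: 42.57
position: [0.5985, -0.0952, 0.0424]
ee_rot: [1.347, 2.838, 0.0]
force: [0.6, 0.4, 4.8]
width: 0.65
```

```bash
python3 go.py "(598.5,-95,142,39.3)" "(598.5,-95,142,0)" "(554,-423,142,0)"
```

```text
t 42.57 pos [598.5 -95.2  42.4] yaw 39.21 zax [ 6.e-04  0.e+00 -1.e+00] F [0.6 0.4 4.8] T [ 0.19 -0.23 -0.04] w 0.650 j7 0.25 j [ 0.5   0.74 -0.65  1.78  0.59  0.83  0.25]
->  (598.5, -95, 142, 39.3)  turn units [ 0.    0.   -0.01]  shift after turn cm [ 0.02  0.01 -9.96]  shift before turn [ 0.01  0.01 -9.96]
->  (598.5, -95, 142, 0)  turn units [0.   0.   6.55]  shift after turn cm [0. 0. 0.]  shift before turn [0. 0. 0.]
->  (554, -423, 142, 0)  turn units [0. 0. 0.]  shift after turn cm [-32.8   -4.45   0.  ]  shift before turn [-32.8   -4.45   0.  ]
```

>>> {"api": "step_arm", "payload": {"plan": [{"wx": 0,"wy": 0,"wz": 0,"tx": 0,"ty": 0,"tz": -2,"hand": 0.5},{"wx": 0,"wy": 0,"wz": 0,"tx": 0,"ty": 0,"tz": -3,"hand": 0.5},{"wx": 0,"wy": 0,"wz": 0,"tx": 0,"ty": 0,"tz": -3,"hand": 0.5},{"wx": 0,"wy": 0,"wz": 0.93,"tx": 0,"ty": 0,"tz": -2,"hand": 0.5},{"wx": 0,"wy": 0,"wz": 0.93,"tx": 0,"ty": 0,"tz": 0,"hand": 0.5},{"wx": 0,"wy": 0,"wz": 0.93,"tx": 0,"ty": 0,"tz": 0,"hand": 0.5},{"wx": 0,"wy": 0,"wz": 0.93,"tx": 0,"ty": 0,"tz": 0,"hand": 0.5},{"wx": 0,"wy": 0,"wz": 0.93,"tx": 0,"ty": 0,"tz": 0,"hand": 0.5},{"wx": 0,"wy": 0,"wz": 0.93,"tx": 0,"ty": 0,"tz": 0,"hand": 0.5},{"wx": 0,"wy": 0,"wz": 0.95,"tx": 0,"ty": 0,"tz": 0,"hand": 0.5}]}}

```text
clock: 43.4
position: [0.5969, -0.0957, 0.1409]
ee_rot: [-2.225, -2.215, 0.003]
force: [0.3, 0.4, -4.1]
width: 0.65
```

>>> {"api": "step_arm", "payload": {"plan": [{"wx": 0,"wy": 0,"wz": 0,"tx": -3.7,"ty": -0.5,"tz": 0,"hand": 0.5},{"wx": 0,"wy": 0,"wz": 0,"tx": -3.7,"ty": -0.5,"tz": 0,"hand": 0.5},{"wx": 0,"wy": 0,"wz": 0,"tx": -3.7,"ty": -0.5,"tz": 0,"hand": 0.5},{"wx": 0,"wy": 0,"wz": 0,"tx": -3.7,"ty": -0.5,"tz": 0,"hand": 0.5},{"wx": 0,"wy": 0,"wz": 0,"tx": -3.7,"ty": -0.5,"tz": 0,"hand": 0.5},{"wx": 0,"wy": 0,"wz": 0,"tx": -3.7,"ty": -0.5,"tz": 0,"hand": 0.5},{"wx": 0,"wy": 0,"wz": 0,"tx": -3.7,"ty": -0.5,"tz": 0,"hand": 0.5},{"wx": 0,"wy": 0,"wz": 0,"tx": -3.7,"ty": -0.5,"tz": 0,"hand": 0.5},{"wx": 0,"wy": 0,"wz": 0,"tx": -3.2,"ty": -0.45,"tz": 0,"hand": 0.5},{"wx": 0,"wy": 0,"wz": 0,"tx": 0,"ty": 0,"tz": 0,"hand": 0.5}]}}

```text
clock: 44.23
position: [0.5486, -0.4333, 0.1398]
ee_rot: [-2.232, -2.21, 0.011]
force: [-1.8, -2.0, -3.8]
width: 0.647
```

```bash
python3 go.py "(554,-423,70,0)" "(554,-423,47.5,0)"
```

```text
t 44.23 pos [ 548.6 -433.3  139.8] yaw -0.57 zax [-0.0052 -0.0045 -1.    ] F [-1.8 -2.  -3.8] T [-0.17  0.06 -0.  ] w 0.647 j7 0.29 j [ 0.89  0.71 -0.51  1.46  0.38  1.08  0.29]
->  (554, -423, 70, 0)  turn units [-0.05  0.04 -0.09]  shift after turn cm [1.03 0.54 6.98]  shift before turn [1.07 0.57 6.97]
->  (554, -423, 47.5, 0)  turn units [0. 0. 0.]  shift after turn cm [0.   0.   2.25]  shift before turn [0.   0.   2.25]
```

>>> {"api": "step_arm", "payload": {"plan": [{"wx": 0,"wy": 0,"wz": 0,"tx": 0,"ty": 0,"tz": 0,"hand": 0.5},{"wx": 0,"wy": 0,"wz": 0,"tx": 0,"ty": 0,"tz": 1,"hand": 0.5},{"wx": 0,"wy": 0,"wz": 0,"tx": 0,"ty": 0,"tz": 1,"hand": 0.5},{"wx": 0,"wy": 0,"wz": 0,"tx": 0,"ty": 0,"tz": 1,"hand": 0.5},{"wx": 0,"wy": 0,"wz": 0,"tx": 0,"ty": 0,"tz": 1,"hand": 0.5},{"wx": 0,"wy": 0,"wz": 0,"tx": 0,"ty": 0,"tz": 1,"hand": 0.5},{"wx": 0,"wy": 0,"wz": 0,"tx": 0,"ty": 0,"tz": 0,"hand": 0.5},{"wx": 0,"wy": 0,"wz": 0,"tx": 0,"ty": 0,"tz": 0,"hand": 0.5},{"wx": 0,"wy": 0,"wz": 0,"tx": 0,"ty": 0,"tz": 0,"hand": 0.5},{"wx": 0,"wy": 0,"wz": 0,"tx": 0,"ty": 0,"tz": 0,"hand": 0.5}]}}

```text
clock: 45.07
position: [0.5545, -0.4235, 0.0929]
ee_rot: [2.22, 2.221, 0.0]
force: [0.4, -0.2, -4.0]
width: 0.651
```

```bash
python3 go.py "(554,-423,70,0)" "(554,-423,47.5,0)"
```

```text
t 45.07 pos [ 554.5 -423.5   92.9] yaw 0.03 zax [ 1.1e-03 -7.0e-04 -1.0e+00] F [ 0.4 -0.2 -4. ] T [-0.05 -0.13  0.02] w 0.651 j7 0.26 j [ 0.88  0.75 -0.5   1.5   0.4   0.99  0.26]
->  (554, -423, 70, 0)  turn units [0.01 0.01 0.01]  shift after turn cm [ 0.05 -0.05  2.29]  shift before turn [ 0.05 -0.05  2.29]
->  (554, -423, 47.5, 0)  turn units [0. 0. 0.]  shift after turn cm [0.   0.   2.25]  shift before turn [0.   0.   2.25]
```

Good. Lowering to contact (≈47.4), then opening partway and rising.

>>> {"api": "step_arm", "payload": {"plan": [{"wx": 0,"wy": 0,"wz": 0,"tx": 0,"ty": 0,"tz": 0.7,"hand": 0.5},{"wx": 0,"wy": 0,"wz": 0,"tx": 0,"ty": 0,"tz": 0.7,"hand": 0.5},{"wx": 0,"wy": 0,"wz": 0,"tx": 0,"ty": 0,"tz": 0.7,"hand": 0.5},{"wx": 0,"wy": 0,"wz": 0,"tx": 0,"ty": 0,"tz": 0.7,"hand": 0.5},{"wx": 0,"wy": 0,"wz": 0,"tx": 0,"ty": 0,"tz": 0.7,"hand": 0.5},{"wx": 0,"wy": 0,"wz": 0,"tx": 0,"ty": 0,"tz": 0.5,"hand": 0.5},{"wx": 0,"wy": 0,"wz": 0,"tx": 0,"ty": 0,"tz": 0.3,"hand": 0.5},{"wx": 0,"wy": 0,"wz": 0,"tx": 0,"ty": 0,"tz": 0.2,"hand": 0.5},{"wx": 0,"wy": 0,"wz": 0,"tx": 0,"ty": 0,"tz": 0.1,"hand": 0.5},{"wx": 0,"wy": 0,"wz": 0,"tx": 0,"ty": 0,"tz": 0,"hand": 0.5}]}}

```text
clock: 45.9
position: [0.554, -0.4233, 0.0474]
ee_rot: [2.221, 2.222, -0.0]
force: [-4.3, 2.8, 6.3]
width: 0.651
```

```bash
python3 go.py "(554,-423,47.5,0)"
```

```text
t 45.90 pos [ 554.  -423.3   47.4] yaw 0.03 zax [ 1.e-04 -5.e-04 -1.e+00] F [-4.3  2.8  6.3] T [0.57 0.88 0.03] w 0.651 j7 0.24 j [ 0.87  0.8  -0.48  1.53  0.43  0.92  0.24]
->  (554, -423, 47.5, 0)  turn units [0.   0.01 0.  ]  shift after turn cm [ 0.03  0.   -0.01]  shift before turn [ 0.03  0.   -0.01]
```

>>> {"api": "step_arm", "payload": {"plan": [{"wx": 0,"wy": 0,"wz": 0,"tx": 0,"ty": 0,"tz": 0,"hand": 0.75},{"wx": 0,"wy": 0,"wz": 0,"tx": 0,"ty": 0,"tz": 0,"hand": 0.78},{"wx": 0,"wy": 0,"wz": 0,"tx": 0,"ty": 0,"tz": 0,"hand": 0.78},{"wx": 0,"wy": 0,"wz": 0,"tx": 0,"ty": 0,"tz": 0,"hand": 0.78},{"wx": 0,"wy": 0,"wz": 0,"tx": 0,"ty": 0,"tz": -1,"hand": 0.78},{"wx": 0,"wy": 0,"wz": 0,"tx": 0,"ty": 0,"tz": -2,"hand": 0.78},{"wx": 0,"wy": 0,"wz": 0,"tx": 0,"ty": 0,"tz": -3,"hand": 0.9},{"wx": 0,"wy": 0,"wz": 0,"tx": 0,"ty": 0,"tz": -3,"hand": 1},{"wx": 0,"wy": 0,"wz": 0,"tx": 0,"ty": 0,"tz": -2,"hand": 1},{"wx": 0,"wy": 0,"wz": 0,"tx": 0,"ty": 0,"tz": 0,"hand": 1}]}}

```text
clock: 46.73
position: [0.5567, -0.4243, 0.1625]
ee_rot: [2.215, 2.216, 0.003]
force: [0.3, -0.3, 0.1]
width: 0.984
```

```bash
python3 go.py "(449.3,-92,140,-9.5)" "(449.3,-92,42,-9.5)"
```

```text
t 46.73 pos [ 556.7 -424.3  162.5] yaw 0.03 zax [ 0.0074 -0.0043 -1.    ] F [ 0.3 -0.3  0.1] T [-0.03 -0.12  0.01] w 0.984 j7 0.30 j [ 0.89  0.68 -0.53  1.44  0.37  1.11  0.3 ]
->  (449.3, -92, 140, -9.5)  turn units [0.07 0.04 1.59]  shift after turn cm [ 31.   -16.07   2.25]  shift before turn [ 33.24 -10.73   2.03]
->  (449.3, -92, 42, -9.5)  turn units [0. 0. 0.]  shift after turn cm [0.  0.  9.8]  shift before turn [0.  0.  9.8]
```

>>> {"api": "step_arm", "payload": {"plan": [{"wx": 0,"wy": 0,"wz": 0,"tx": 3.7,"ty": -1.17,"tz": 0,"hand": 1},{"wx": 0,"wy": 0,"wz": 0,"tx": 3.7,"ty": -1.17,"tz": 0,"hand": 1},{"wx": 0,"wy": 0,"wz": 0,"tx": 3.7,"ty": -1.17,"tz": 0,"hand": 1},{"wx": 0,"wy": 0,"wz": 0,"tx": 3.7,"ty": -1.17,"tz": 0,"hand": 1},{"wx": 0,"wy": 0,"wz": 0,"tx": 3.7,"ty": -1.17,"tz": 0,"hand": 1},{"wx": 0,"wy": 0,"wz": 0,"tx": 3.7,"ty": -1.17,"tz": 0,"hand": 1},{"wx": 0,"wy": 0,"wz": 0,"tx": 3.7,"ty": -1.17,"tz": 0,"hand": 1},{"wx": 0,"wy": 0,"wz": 0,"tx": 3.7,"ty": -1.17,"tz": 0,"hand": 1},{"wx": 0,"wy": 0,"wz": 0,"tx": 3.6,"ty": -1.17,"tz": 0,"hand": 1},{"wx": 0,"wy": 0,"wz": 0.8,"tx": 0,"ty": 0,"tz": 0,"hand": 1}]}}

```text
clock: 47.57
position: [0.4462, -0.0843, 0.1567]
ee_rot: [-2.301, -2.137, -0.001]
force: [-0.1, 1.0, 0.3]
width: 0.998
```

>>> {"api": "step_arm", "payload": {"plan": [{"wx": 0,"wy": 0,"wz": 0.8,"tx": 0,"ty": 0,"tz": 1,"hand": 1},{"wx": 0,"wy": 0,"wz": 0,"tx": 0,"ty": 0,"tz": 2,"hand": 1},{"wx": 0,"wy": 0,"wz": 0,"tx": 0,"ty": 0,"tz": 2,"hand": 1},{"wx": 0,"wy": 0,"wz": 0,"tx": 0,"ty": 0,"tz": 2,"hand": 1},{"wx": 0,"wy": 0,"wz": 0,"tx": 0,"ty": 0,"tz": 1,"hand": 1},{"wx": 0,"wy": 0,"wz": 0,"tx": 0,"ty": 0,"tz": 0,"hand": 1},{"wx": 0,"wy": 0,"wz": 0,"tx": 0,"ty": 0,"tz": 0,"hand": 1},{"wx": 0,"wy": 0,"wz": 0,"tx": 0,"ty": 0,"tz": 0,"hand": 1},{"wx": 0,"wy": 0,"wz": 0,"tx": 0,"ty": 0,"tz": 0,"hand": 1},{"wx": 0,"wy": 0,"wz": 0,"tx": 0,"ty": 0,"tz": 0,"hand": 1}]}}

```text
clock: 48.4
position: [0.4491, -0.0915, 0.077]
ee_rot: [2.398, 2.027, 0.002]
force: [-0.5, 0.2, 0.6]
width: 1.001
```

```bash
python3 go.py "(449.3,-92,42,-9.5)"
python3 - <<'E'
from meas import *
im,d=grab('top','top10');grab('scene','scene10')
for k,v in hubs(im,d,dict(t=(395,155,510,235)),.055).items(): print(k,[np.round(x,2) for x in v])
E
```

```text
t 48.40 pos [449.1 -91.5  77. ] yaw -9.58 zax [ 1.7e-03 -5.0e-04 -1.0e+00] F [-0.5  0.2  0.6] T [-0.01 -0.1   0.05] w 1.001 j7 -0.48 j [ 0.5   0.47 -0.54  2.12  0.39  0.65 -0.48]
->  (449.3, -92, 42, -9.5)  turn units [ 0.02  0.   -0.01]  shift after turn cm [-0.04  0.03  3.5 ]  shift before turn [-0.04  0.02  3.5 ]
t [array([ 552.58, -423.16]), array([55.84, 62.83]), np.float64(0.39), np.float64(0.05), array([ 604.19, -420.95]), np.int64(258), np.float64(2.46)]
```

View pics/scene10.png

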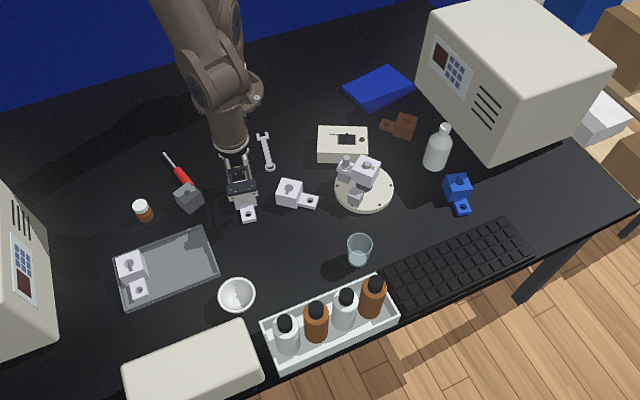

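Hub d stands in the tray at (552.6, −423), flat. The gripper straddles hub b; grasping it.

>>> {"api": "step_arm", "payload": {"plan": [{"wx": 0,"wy": 0,"wz": 0,"tx": 0,"ty": 0,"tz": 1.2,"hand": 1},{"wx": 0,"wy": 0,"wz": 0,"tx": 0,"ty": 0,"tz": 1.2,"hand": 1},{"wx": 0,"wy": 0,"wz": 0,"tx": 0,"ty": 0,"tz": 1,"hand": 1},{"wx": 0,"wy": 0,"wz": 0,"tx": 0,"ty": 0,"tz": 0,"hand": 1},{"wx": 0,"wy": 0,"wz": 0,"tx": 0,"ty": 0,"tz": 0,"hand": 1},{"wx": 0,"wy": 0,"wz": 0,"tx": 0,"ty": 0,"tz": 0,"hand": 0.5},{"wx": 0,"wy": 0,"wz": 0,"tx": 0,"ty": 0,"tz": 0,"hand": 0.5},{"wx": 0,"wy": 0,"wz": 0,"tx": 0,"ty": 0,"tz": 0,"hand": 0.5},{"wx": 0,"wy": 0,"wz": 0,"tx": 0,"ty": 0,"tz": 0,"hand": 0.5},{"wx": 0,"wy": 0,"wz": 0,"tx": 0,"ty": 0,"tz": 0,"hand": 0.5}]}}

```text
clock: 49.33
position: [0.4486, -0.0914, 0.0424]
ee_rot: [2.399, 2.028, 0.0]
force: [0.2, 0.5, -0.7]
width: 0.687
```

>>> {"api": "step_arm", "payload": {"plan": [{"wx": 0,"wy": 0,"wz": 0,"tx": 0,"ty": 0,"tz": 0,"hand": 0.5},{"wx": 0,"wy": 0,"wz": 0,"tx": 0,"ty": 0,"tz": 0,"hand": 0.5},{"wx": 0,"wy": 0,"wz": 0,"tx": 0,"ty": 0,"tz": 0,"hand": 0.5},{"wx": 0,"wy": 0,"wz": 0,"tx": 0,"ty": 0,"tz": 0,"hand": 0.5},{"wx": 0,"wy": 0,"wz": 0,"tx": 0,"ty": 0,"tz": 0,"hand": 0.5},{"wx": 0,"wy": 0,"wz": 0,"tx": 0,"ty": 0,"tz": 0,"hand": 0.5},{"wx": 0,"wy": 0,"wz": 0,"tx": 0,"ty": 0,"tz": 0,"hand": 0.5},{"wx": 0,"wy": 0,"wz": 0,"tx": 0,"ty": 0,"tz": 0,"hand": 0.5},{"wx": 0,"wy": 0,"wz": 0,"tx": 0,"ty": 0,"tz": 0,"hand": 0.5},{"wx": 0,"wy": 0,"wz": 0,"tx": 0,"ty": 0,"tz": 0,"hand": 0.5}]}}

```text
clock: 50.17
position: [0.4488, -0.0915, 0.0424]
ee_rot: [2.399, 2.028, 0.001]
force: [-0.2, -1.0, 5.2]
width: 0.65
```

```bash
python3 go.py "(554,-348,140,0)"
```

```text
t 50.17 pos [448.8 -91.5  42.4] yaw -9.57 zax [ 6.e-04 -3.e-04 -1.e+00] F [-0.2 -1.   5.2] T [-0.15 -0.13 -0.03] w 0.650 j7 -0.53 j [ 0.46  0.52 -0.49  2.15  0.45  0.57 -0.53]
->  (554, -348, 140, 0)  turn units [ 0.01  0.   -1.6 ]  shift after turn cm [-25.65  10.52  -9.76]  shift before turn [-23.55  14.65  -9.75]
```

>>> {"api": "step_arm", "payload": {"plan": [{"wx": 0,"wy": 0,"wz": 0,"tx": 0,"ty": 0,"tz": -2,"hand": 0.5},{"wx": 0,"wy": 0,"wz": 0,"tx": 0,"ty": 0,"tz": -3,"hand": 0.5},{"wx": 0,"wy": 0,"wz": 0,"tx": 0,"ty": 0,"tz": -3,"hand": 0.5},{"wx": 0,"wy": 0,"wz": 0,"tx": 0,"ty": 0,"tz": -2,"hand": 0.5},{"wx": 0,"wy": 0,"wz": -0.8,"tx": 0,"ty": 0,"tz": 0,"hand": 0.5},{"wx": 0,"wy": 0,"wz": -0.8,"tx": 0,"ty": 0,"tz": 0,"hand": 0.5},{"wx": 0,"wy": 0,"wz": 0,"tx": -3.2,"ty": 1.31,"tz": 0,"hand": 0.5},{"wx": 0,"wy": 0,"wz": 0,"tx": -3.2,"ty": 1.31,"tz": 0,"hand": 0.5},{"wx": 0,"wy": 0,"wz": 0,"tx": -3.2,"ty": 1.31,"tz": 0,"hand": 0.5},{"wx": 0,"wy": 0,"wz": 0,"tx": -3.2,"ty": 1.31,"tz": 0,"hand": 0.5}]}}

```text
clock: 51.0
position: [0.5003, -0.2207, 0.1414]
ee_rot: [-2.219, -2.221, 0.002]
force: [0.7, 0.6, -4.7]
width: 0.65
```

>>> {"api": "step_arm", "payload": {"plan": [{"wx": 0,"wy": 0,"wz": 0,"tx": -3.2,"ty": 1.31,"tz": 0,"hand": 0.5},{"wx": 0,"wy": 0,"wz": 0,"tx": -3.2,"ty": 1.31,"tz": 0,"hand": 0.5},{"wx": 0,"wy": 0,"wz": 0,"tx": -3.2,"ty": 1.31,"tz": 0,"hand": 0.5},{"wx": 0,"wy": 0,"wz": 0,"tx": -3.2,"ty": 1.31,"tz": 0,"hand": 0.5},{"wx": 0,"wy": 0,"wz": 0,"tx": 0,"ty": 0,"tz": 1.5,"hand": 0.5},{"wx": 0,"wy": 0,"wz": 0,"tx": 0,"ty": 0,"tz": 1.5,"hand": 0.5},{"wx": 0,"wy": 0,"wz": 0,"tx": 0,"ty": 0,"tz": 1,"hand": 0.5},{"wx": 0,"wy": 0,"wz": 0,"tx": 0,"ty": 0,"tz": 0,"hand": 0.5},{"wx": 0,"wy": 0,"wz": 0,"tx": 0,"ty": 0,"tz": 0,"hand": 0.5},{"wx": 0,"wy": 0,"wz": 0,"tx": 0,"ty": 0,"tz": 0,"hand": 0.5}]}}

```text
clock: 51.83
position: [0.5537, -0.3469, 0.1027]
ee_rot: [2.22, 2.223, 0.0]
force: [1.2, 1.0, -3.5]
width: 0.657
```

```bash
python3 go.py "(554,-348,47.5,0)"
```

```text
t 51.83 pos [ 553.7 -346.9  102.7] yaw 0.07 zax [ 3.e-04 -0.e+00 -1.e+00] F [ 1.2  1.  -3.5] T [-0.03 -0.13 -0.02] w 0.657 j7 0.15 j [ 0.82  0.68 -0.53  1.62  0.4   0.95  0.15]
->  (554, -348, 47.5, 0)  turn units [0.   0.   0.01]  shift after turn cm [-0.11  0.03  5.52]  shift before turn [-0.11  0.03  5.52]
```

>>> {"api": "step_arm", "payload": {"plan": [{"wx": 0,"wy": 0,"wz": 0,"tx": -0.1,"ty": 0,"tz": 0.9,"hand": 0.5},{"wx": 0,"wy": 0,"wz": 0,"tx": 0,"ty": 0,"tz": 0.9,"hand": 0.5},{"wx": 0,"wy": 0,"wz": 0,"tx": 0,"ty": 0,"tz": 0.9,"hand": 0.5},{"wx": 0,"wy": 0,"wz": 0,"tx": 0,"ty": 0,"tz": 0.9,"hand": 0.5},{"wx": 0,"wy": 0,"wz": 0,"tx": 0,"ty": 0,"tz": 0.9,"hand": 0.5},{"wx": 0,"wy": 0,"wz": 0,"tx": 0,"ty": 0,"tz": 0.4,"hand": 0.5},{"wx": 0,"wy": 0,"wz": 0,"tx": 0,"ty": 0,"tz": 0.3,"hand": 0.5},{"wx": 0,"wy": 0,"wz": 0,"tx": 0,"ty": 0,"tz": 0.2,"hand": 0.5},{"wx": 0,"wy": 0,"wz": 0,"tx": 0,"ty": 0,"tz": 0.15,"hand": 0.5},{"wx": 0,"wy": 0,"wz": 0,"tx": 0,"ty": 0,"tz": 0,"hand": 0.5}]}}

```text
clock: 52.67
position: [0.5537, -0.3483, 0.0475]
ee_rot: [2.22, 2.222, 0.0]
force: [-2.4, 2.2, 2.7]
width: 0.654
```

```bash
python3 go.py "(554,-348,47.5,0)"
```

```text
t 52.67 pos [ 553.7 -348.3   47.5] yaw 0.04 zax [ 6.e-04 -5.e-04 -1.e+00] F [-2.4  2.2  2.7] T [0.3  0.52 0.06] w 0.654 j7 0.11 j [ 0.8   0.75 -0.5   1.65  0.45  0.86  0.11]
->  (554, -348, 47.5, 0)  turn units [0.01 0.   0.01]  shift after turn cm [ 0.03  0.03 -0.  ]  shift before turn [ 0.03  0.03 -0.  ]
```

On the floor. Release, rise, move on to hub c.

>>> {"api": "step_arm", "payload": {"plan": [{"wx": 0,"wy": 0,"wz": 0,"tx": 0,"ty": 0,"tz": 0,"hand": 0.75},{"wx": 0,"wy": 0,"wz": 0,"tx": 0,"ty": 0,"tz": 0,"hand": 0.78},{"wx": 0,"wy": 0,"wz": 0,"tx": 0,"ty": 0,"tz": 0,"hand": 0.78},{"wx": 0,"wy": 0,"wz": 0,"tx": 0,"ty": 0,"tz": 0,"hand": 0.78},{"wx": 0,"wy": 0,"wz": 0,"tx": 0,"ty": 0,"tz": -1,"hand": 0.78},{"wx": 0,"wy": 0,"wz": 0,"tx": 0,"ty": 0,"tz": -2,"hand": 0.78},{"wx": 0,"wy": 0,"wz": 0,"tx": 0,"ty": 0,"tz": -3,"hand": 0.9},{"wx": 0,"wy": 0,"wz": 0,"tx": 0,"ty": 0,"tz": -3,"hand": 1},{"wx": 0,"wy": 0,"wz": 0,"tx": 0,"ty": 0,"tz": -2,"hand": 1},{"wx": 0,"wy": 0,"wz": 0,"tx": 0,"ty": 0,"tz": 0,"hand": 1}]}}

```text
clock: 53.5
position: [0.5561, -0.349, 0.1626]
ee_rot: [2.215, 2.217, 0.004]
force: [0.5, -0.1, 0.5]
width: 0.987
```

```bash
python3 - <<'E'
from meas import *
im,d=grab('top','top11')
for k,v in hubs(im,d,dict(c=(288,187,338,236))).items(): print(k,[np.round(x,2) for x in v])
E
python3 go.py "(497.3,26.4,160,49.8)"
```

```text
c [array([497.07,  26.37]), array([60.13, 60.01]), np.float64(50.28), np.float64(0.05), array([532.16,  67.17]), np.int64(175), np.float64(49.3)]
t 53.55 pos [ 555.  -348.8  160.1] yaw 0.03 zax [ 0.0048 -0.0026 -1.    ] F [-0.2 -0.2 -1.7] T [-0.01 -0.12 -0.05] w 0.998 j7 0.18 j [ 0.83  0.63 -0.56  1.56  0.37  1.05  0.18]
->  (497.3, 26.4, 160, 49.8)  turn units [ 0.03  0.04 -8.3 ]  shift after turn cm [2.863e+01 2.493e+01 1.000e-02]  shift before turn [37.52 -5.76 -0.11]
```

View pics/top11.png

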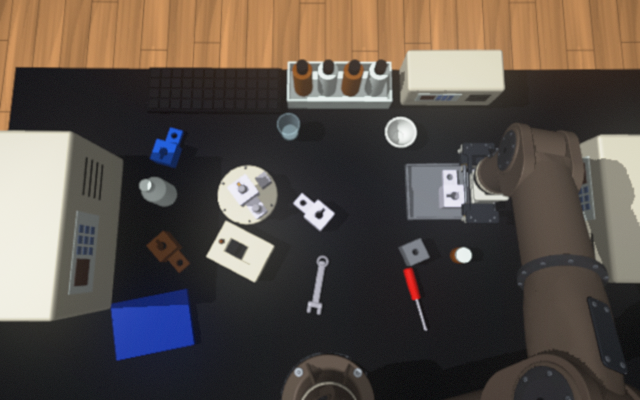

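>>> {"api": "step_arm", "payload": {"plan": [{"wx": 0,"wy": 0,"wz": 0,"tx": 3.75,"ty": -0.57,"tz": 0,"hand": 1},{"wx": 0,"wy": 0,"wz": 0,"tx": 3.75,"ty": -0.57,"tz": 0,"hand": 1},{"wx": 0,"wy": 0,"wz": 0,"tx": 3.75,"ty": -0.57,"tz": 0,"hand": 1},{"wx": 0,"wy": 0,"wz": 0,"tx": 3.75,"ty": -0.57,"tz": 0,"hand": 1},{"wx": 0,"wy": 0,"wz": 0,"tx": 3.75,"ty": -0.57,"tz": 0,"hand": 1},{"wx": 0,"wy": 0,"wz": 0,"tx": 3.75,"ty": -0.57,"tz": 0,"hand": 1},{"wx": 0,"wy": 0,"wz": 0,"tx": 3.75,"ty": -0.57,"tz": 0,"hand": 1},{"wx": 0,"wy": 0,"wz": 0,"tx": 3.75,"ty": -0.57,"tz": 0,"hand": 1},{"wx": 0,"wy": 0,"wz": 0,"tx": 3.75,"ty": -0.57,"tz": 0,"hand": 1},{"wx": 0,"wy": 0,"wz": 0,"tx": 3.7,"ty": -0.57,"tz": 0,"hand": 1}]}}

```text
clock: 54.38
position: [0.4951, 0.0277, 0.1562]
ee_rot: [-2.221, -2.222, 0.001]
force: [1.3, 0.9, 0.3]
width: 1.001
```

>>> {"api": "step_arm", "payload": {"plan": [{"wx": 0,"wy": 0,"wz": -0.9,"tx": 0,"ty": 0,"tz": 0,"hand": 1},{"wx": 0,"wy": 0,"wz": -0.9,"tx": 0,"ty": 0,"tz": 0,"hand": 1},{"wx": 0,"wy": 0,"wz": -0.9,"tx": 0,"ty": 0,"tz": 0,"hand": 1},{"wx": 0,"wy": 0,"wz": -0.9,"tx": 0,"ty": 0,"tz": 0,"hand": 1},{"wx": 0,"wy": 0,"wz": -0.9,"tx": 0,"ty": 0,"tz": 0,"hand": 1},{"wx": 0,"wy": 0,"wz": -0.95,"tx": 0,"ty": 0,"tz": 0,"hand": 1},{"wx": 0,"wy": 0,"wz": -0.95,"tx": 0,"ty": 0,"tz": 0,"hand": 1},{"wx": 0,"wy": 0,"wz": -0.95,"tx": 0,"ty": 0,"tz": 0,"hand": 1},{"wx": 0,"wy": 0,"wz": -0.95,"tx": 0,"ty": 0,"tz": 0,"hand": 1},{"wx": 0,"wy": 0,"wz": 0,"tx": 0,"ty": 0,"tz": 0,"hand": 1}]}}

```text
clock: 55.22
position: [0.4956, 0.0259, 0.156]
ee_rot: [-1.072, -2.952, 0.001]
force: [0.1, -0.3, -0.4]
width: 1.0
```

```bash
python3 go.py "(497.3,26.4,75,49.8)"
```

```text
t 55.22 pos [495.6  25.9 156. ] yaw 50.09 zax [-1.4e-03  1.0e-04 -1.0e+00] F [ 0.1 -0.3 -0.4] T [ 0.06 -0.15  0.07] w 1.000 j7 0.27 j [ 0.49  0.48 -0.87  1.94  0.46  0.93  0.27]
->  (497.3, 26.4, 75, 49.8)  turn units [-0.01 -0.01  0.05]  shift after turn cm [-0.09  0.15  8.1 ]  shift before turn [-0.1   0.15  8.1 ]
```

>>> {"api": "step_arm", "payload": {"plan": [{"wx": 0,"wy": 0,"wz": 0,"tx": -0.1,"ty": 0.15,"tz": 1,"hand": 1},{"wx": 0,"wy": 0,"wz": 0,"tx": 0,"ty": 0,"tz": 1.5,"hand": 1},{"wx": 0,"wy": 0,"wz": 0,"tx": 0,"ty": 0,"tz": 1.5,"hand": 1},{"wx": 0,"wy": 0,"wz": 0,"tx": 0,"ty": 0,"tz": 1.5,"hand": 1},{"wx": 0,"wy": 0,"wz": 0,"tx": 0,"ty": 0,"tz": 1.5,"hand": 1},{"wx": 0,"wy": 0,"wz": 0,"tx": 0,"ty": 0,"tz": 1,"hand": 1},{"wx": 0,"wy": 0,"wz": 0,"tx": 0,"ty": 0,"tz": 0,"hand": 1},{"wx": 0,"wy": 0,"wz": 0,"tx": 0,"ty": 0,"tz": 0,"hand": 1},{"wx": 0,"wy": 0,"wz": 0,"tx": 0,"ty": 0,"tz": 0,"hand": 1},{"wx": 0,"wy": 0,"wz": 0,"tx": 0,"ty": 0,"tz": 0,"hand": 1}]}}

```text
clock: 56.05
position: [0.4985, 0.0268, 0.0773]
ee_rot: [1.079, 2.949, 0.001]
force: [0.3, 0.2, 0.4]
width: 0.998
```

```bash
python3 go.py "(497.3,26.4,42,49.8)"
```

```text
t 56.05 pos [498.5  26.8  77.3] yaw 49.80 zax [ 1.3e-03  1.0e-04 -1.0e+00] F [0.3 0.2 0.4] T [ 0.02 -0.16 -0.03] w 0.998 j7 0.15 j [ 0.41  0.59 -0.78  2.01  0.59  0.78  0.15]
->  (497.3, 26.4, 42, 49.8)  turn units [ 0.01  0.01 -0.  ]  shift after turn cm [ 0.06 -0.11  3.53]  shift before turn [ 0.06 -0.11  3.53]
```

>>> {"api": "step_arm", "payload": {"plan": [{"wx": 0,"wy": 0,"wz": 0,"tx": 0.06,"ty": -0.1,"tz": 1.2,"hand": 1},{"wx": 0,"wy": 0,"wz": 0,"tx": 0,"ty": 0,"tz": 1.2,"hand": 1},{"wx": 0,"wy": 0,"wz": 0,"tx": 0,"ty": 0,"tz": 1,"hand": 1},{"wx": 0,"wy": 0,"wz": 0,"tx": 0,"ty": 0,"tz": 0,"hand": 1},{"wx": 0,"wy": 0,"wz": 0,"tx": 0,"ty": 0,"tz": 0,"hand": 1},{"wx": 0,"wy": 0,"wz": 0,"tx": 0,"ty": 0,"tz": 0,"hand": 0.5},{"wx": 0,"wy": 0,"wz": 0,"tx": 0,"ty": 0,"tz": 0,"hand": 0.5},{"wx": 0,"wy": 0,"wz": 0,"tx": 0,"ty": 0,"tz": 0,"hand": 0.5},{"wx": 0,"wy": 0,"wz": 0,"tx": 0,"ty": 0,"tz": 0,"hand": 0.5},{"wx": 0,"wy": 0,"wz": 0,"tx": 0,"ty": 0,"tz": 0,"hand": 0.5}]}}

```text
clock: 56.88
position: [0.497, 0.0262, 0.0429]
ee_rot: [1.079, 2.95, 0.0]
force: [0.4, -0.2, -0.0]
width: 0.688
```

>>> {"api": "step_arm", "payload": {"plan": [{"wx": 0,"wy": 0,"wz": 0,"tx": 0,"ty": 0,"tz": 0,"hand": 0.5},{"wx": 0,"wy": 0,"wz": 0,"tx": 0,"ty": 0,"tz": 0,"hand": 0.5},{"wx": 0,"wy": 0,"wz": 0,"tx": 0,"ty": 0,"tz": 0,"hand": 0.5},{"wx": 0,"wy": 0,"wz": 0,"tx": 0,"ty": 0,"tz": 0,"hand": 0.5},{"wx": 0,"wy": 0,"wz": 0,"tx": 0,"ty": 0,"tz": 0,"hand": 0.5},{"wx": 0,"wy": 0,"wz": 0,"tx": 0,"ty": 0,"tz": 0,"hand": 0.5},{"wx": 0,"wy": 0,"wz": 0,"tx": 0,"ty": 0,"tz": 0,"hand": 0.5},{"wx": 0,"wy": 0,"wz": 0,"tx": 0,"ty": 0,"tz": 0,"hand": 0.5},{"wx": 0,"wy": 0,"wz": 0,"tx": 0,"ty": 0,"tz": 0,"hand": 0.5},{"wx": 0,"wy": 0,"wz": 0,"tx": 0,"ty": 0,"tz": 0,"hand": 0.5}]}}

```text
clock: 57.72
position: [0.4971, 0.0264, 0.0428]
ee_rot: [1.079, 2.95, 0.0]
force: [0.4, -0.9, 5.5]
width: 0.65
```

```bash
python3 go.py "(497.3,26.4,142,0)" "(554,-273,142,0)"
```

```text
t 57.72 pos [497.1  26.4  42.8] yaw 49.83 zax [ 6.e-04  0.e+00 -1.e+00] F [ 0.4 -0.9  5.5] T [ 0.1  -0.13 -0.04] w 0.650 j7 0.10 j [ 0.37  0.63 -0.73  2.04  0.65  0.71  0.1 ]
->  (497.3, 26.4, 142, 0)  turn units [0.01 0.   8.3 ]  shift after turn cm [ 0.    0.02 -9.92]  shift before turn [-0.02  0.02 -9.92]
->  (554, -273, 142, 0)  turn units [0. 0. 0.]  shift after turn cm [-29.94   5.67   0.  ]  shift before turn [-29.94   5.67   0.  ]
```

>>> {"api": "step_arm", "payload": {"plan": [{"wx": 0,"wy": 0,"wz": 0,"tx": 0,"ty": 0,"tz": -2,"hand": 0.5},{"wx": 0,"wy": 0,"wz": 0,"tx": 0,"ty": 0,"tz": -3,"hand": 0.5},{"wx": 0,"wy": 0,"wz": 0.9,"tx": 0,"ty": 0,"tz": -3,"hand": 0.5},{"wx": 0,"wy": 0,"wz": 0.9,"tx": 0,"ty": 0,"tz": -2,"hand": 0.5},{"wx": 0,"wy": 0,"wz": 0.9,"tx": 0,"ty": 0,"tz": 0,"hand": 0.5},{"wx": 0,"wy": 0,"wz": 0.9,"tx": 0,"ty": 0,"tz": 0,"hand": 0.5},{"wx": 0,"wy": 0,"wz": 0.9,"tx": 0,"ty": 0,"tz": 0,"hand": 0.5},{"wx": 0,"wy": 0,"wz": 0.9,"tx": 0,"ty": 0,"tz": 0,"hand": 0.5},{"wx": 0,"wy": 0,"wz": 0.95,"tx": 0,"ty": 0,"tz": 0,"hand": 0.5},{"wx": 0,"wy": 0,"wz": 0.95,"tx": 0,"ty": 0,"tz": 0,"hand": 0.5}]}}

```text
clock: 58.55
position: [0.4958, 0.0259, 0.1418]
ee_rot: [-2.106, -2.329, 0.003]
force: [-0.8, -0.1, -4.1]
width: 0.651
```

>>> {"api": "step_arm", "payload": {"plan": [{"wx": 0,"wy": 0,"wz": 1,"tx": 0,"ty": 0,"tz": 0,"hand": 0.5},{"wx": 0,"wy": 0,"wz": 0,"tx": -3.3,"ty": 0.63,"tz": 0,"hand": 0.5},{"wx": 0,"wy": 0,"wz": 0,"tx": -3.3,"ty": 0.63,"tz": 0,"hand": 0.5},{"wx": 0,"wy": 0,"wz": 0,"tx": -3.3,"ty": 0.63,"tz": 0,"hand": 0.5},{"wx": 0,"wy": 0,"wz": 0,"tx": -3.3,"ty": 0.63,"tz": 0,"hand": 0.5},{"wx": 0,"wy": 0,"wz": 0,"tx": -3.3,"ty": 0.63,"tz": 0,"hand": 0.5},{"wx": 0,"wy": 0,"wz": 0,"tx": -3.3,"ty": 0.63,"tz": 0,"hand": 0.5},{"wx": 0,"wy": 0,"wz": 0,"tx": -3.3,"ty": 0.63,"tz": 0,"hand": 0.5},{"wx": 0,"wy": 0,"wz": 0,"tx": -3.3,"ty": 0.63,"tz": 0,"hand": 0.5},{"wx": 0,"wy": 0,"wz": 0,"tx": -3.3,"ty": 0.63,"tz": 0,"hand": 0.5}]}}

```text
clock: 59.38
position: [0.5526, -0.2723, 0.1415]
ee_rot: [-2.219, -2.22, 0.002]
force: [1.1, -0.7, -2.1]
width: 0.65
```

>>> {"api": "step_arm", "payload": {"plan": [{"wx": 0,"wy": 0,"wz": 0,"tx": 0,"ty": 0,"tz": 0,"hand": 0.5},{"wx": 0,"wy": 0,"wz": 0,"tx": 0,"ty": 0,"tz": 1,"hand": 0.5},{"wx": 0,"wy": 0,"wz": 0,"tx": 0,"ty": 0,"tz": 1,"hand": 0.5},{"wx": 0,"wy": 0,"wz": 0,"tx": 0,"ty": 0,"tz": 1,"hand": 0.5},{"wx": 0,"wy": 0,"wz": 0,"tx": 0,"ty": 0,"tz": 1,"hand": 0.5},{"wx": 0,"wy": 0,"wz": 0,"tx": 0,"ty": 0,"tz": 0,"hand": 0.5},{"wx": 0,"wy": 0,"wz": 0,"tx": 0,"ty": 0,"tz": 0,"hand": 0.5},{"wx": 0,"wy": 0,"wz": 0,"tx": 0,"ty": 0,"tz": 0,"hand": 0.5},{"wx": 0,"wy": 0,"wz": 0,"tx": 0,"ty": 0,"tz": 0,"hand": 0.5},{"wx": 0,"wy": 0,"wz": 0,"tx": 0,"ty": 0,"tz": 0,"hand": 0.5}]}}

```text
clock: 60.22
position: [0.5541, -0.2707, 0.1032]
ee_rot: [2.22, 2.222, 0.0]
force: [-0.2, -0.9, -4.3]
width: 0.646
```

```bash
python3 go.py "(554,-273,48,0)"
```

```text
t 60.22 pos [ 554.1 -270.7  103.2] yaw 0.04 zax [ 9.e-04 -5.e-04 -1.e+00] F [-0.2 -0.9 -4.3] T [-0.07 -0.11 -0.06] w 0.646 j7 0.02 j [ 0.73  0.63 -0.54  1.72  0.4   0.9   0.02]
->  (554, -273, 48, 0)  turn units [0.01 0.   0.01]  shift after turn cm [-0.23 -0.01  5.52]  shift before turn [-0.23 -0.01  5.52]
```

>>> {"api": "step_arm", "payload": {"plan": [{"wx": 0,"wy": 0,"wz": 0,"tx": -0.23,"ty": 0,"tz": 0.9,"hand": 0.5},{"wx": 0,"wy": 0,"wz": 0,"tx": 0,"ty": 0,"tz": 0.9,"hand": 0.5},{"wx": 0,"wy": 0,"wz": 0,"tx": 0,"ty": 0,"tz": 0.9,"hand": 0.5},{"wx": 0,"wy": 0,"wz": 0,"tx": 0,"ty": 0,"tz": 0.9,"hand": 0.5},{"wx": 0,"wy": 0,"wz": 0,"tx": 0,"ty": 0,"tz": 0.9,"hand": 0.5},{"wx": 0,"wy": 0,"wz": 0,"tx": 0,"ty": 0,"tz": 0.4,"hand": 0.5},{"wx": 0,"wy": 0,"wz": 0,"tx": 0,"ty": 0,"tz": 0.3,"hand": 0.5},{"wx": 0,"wy": 0,"wz": 0,"tx": 0,"ty": 0,"tz": 0.2,"hand": 0.5},{"wx": 0,"wy": 0,"wz": 0,"tx": 0,"ty": 0,"tz": 0.15,"hand": 0.5},{"wx": 0,"wy": 0,"wz": 0,"tx": 0,"ty": 0,"tz": 0,"hand": 0.5}]}}

```text
clock: 61.05
position: [0.5539, -0.273, 0.0479]
ee_rot: [2.22, 2.222, 0.0]
force: [-2.9, 1.1, 2.8]
width: 0.651
```

```bash
python3 go.py "(554,-273,47.8,0)"
```

```text
t 61.05 pos [ 553.9 -273.    47.9] yaw 0.04 zax [ 6.e-04 -5.e-04 -1.e+00] F [-2.9  1.1  2.8] T [ 0.32  0.56 -0.02] w 0.651 j7 -0.01 j [ 0.71  0.7  -0.51  1.75  0.45  0.81 -0.01]
->  (554, -273, 47.8, 0)  turn units [0.01 0.   0.01]  shift after turn cm [-0.    0.01  0.01]  shift before turn [-0.    0.01  0.01]
```

Release, rise well clear, and retreat towards the open middle so that both cameras see the tray.

>>> {"api": "step_arm", "payload": {"plan": [{"wx": 0,"wy": 0,"wz": 0,"tx": 0,"ty": 0,"tz": 0,"hand": 0.75},{"wx": 0,"wy": 0,"wz": 0,"tx": 0,"ty": 0,"tz": 0,"hand": 0.78},{"wx": 0,"wy": 0,"wz": 0,"tx": 0,"ty": 0,"tz": 0,"hand": 0.78},{"wx": 0,"wy": 0,"wz": 0,"tx": 0,"ty": 0,"tz": 0,"hand": 0.78},{"wx": 0,"wy": 0,"wz": 0,"tx": 0,"ty": 0,"tz": -1,"hand": 0.78},{"wx": 0,"wy": 0,"wz": 0,"tx": 0,"ty": 0,"tz": -2,"hand": 0.78},{"wx": 0,"wy": 0,"wz": 0,"tx": 0,"ty": 0,"tz": -3,"hand": 0.8},{"wx": 0,"wy": 0,"wz": 0,"tx": 0,"ty": 0,"tz": -4,"hand": 0.8},{"wx": 0,"wy": 0,"wz": 0,"tx": 0,"ty": 0,"tz": -4,"hand": 0.8},{"wx": 0,"wy": 0,"wz": 0,"tx": 0,"ty": 0,"tz": -2,"hand": 0.8}]}}

```text
clock: 61.88
position: [0.5555, -0.2729, 0.213]
ee_rot: [2.216, 2.219, 0.004]
force: [1.3, 0.6, 1.5]
width: 0.797
```

>>> {"api": "step_arm", "payload": {"plan": [{"wx": 0,"wy": 0,"wz": 0,"tx": 3.2,"ty": -1.2,"tz": 0,"hand": 0.8},{"wx": 0,"wy": 0,"wz": 0,"tx": 3.2,"ty": -1.2,"tz": 0,"hand": 0.8},{"wx": 0,"wy": 0,"wz": 0,"tx": 3.2,"ty": -1.2,"tz": 0,"hand": 0.8},{"wx": 0,"wy": 0,"wz": 0,"tx": 3.2,"ty": -1.2,"tz": 0,"hand": 0.8},{"wx": 0,"wy": 0,"wz": 0,"tx": 3.2,"ty": -1.2,"tz": 0,"hand": 0.8},{"wx": 0,"wy": 0,"wz": 0,"tx": 3.2,"ty": -1.2,"tz": 0,"hand": 0.8},{"wx": 0,"wy": 0,"wz": 0,"tx": 3.2,"ty": -1.2,"tz": 0,"hand": 0.8},{"wx": 0,"wy": 0,"wz": 0,"tx": 0,"ty": 0,"tz": 0,"hand": 0.8},{"wx": 0,"wy": 0,"wz": 0,"tx": 0,"ty": 0,"tz": 0,"hand": 0.8},{"wx": 0,"wy": 0,"wz": 0,"tx": 0,"ty": 0,"tz": 0,"hand": 0.8}]}}

```text
clock: 62.72
position: [0.47, -0.0495, 0.2077]
ee_rot: [2.22, 2.221, 0.0]
force: [0.8, -1.0, -0.4]
width: 0.802
```

Run:
```python
from meas import *
from go import show
im,d=grab('top','top12');im2,d2=grab('scene','scene12');show()
C=cloud('top',d);g=cv2.cvtColor(im,cv2.COLOR_RGB2GRAY)
m=np.zeros(g.shape,bool);m[150:235,395:510]=1
t=m&(g>140)&(abs(C[:,:,2]-.055)<.008);n,l,st,c=cv2.connectedComponentsWithStats(t.astype(np.uint8))
for i in range(1,n):
    if st[i,4]>100:
        v,u=np.nonzero(l==i);P=onz('top',np.c_[u,v],.055)[:,:2]*1000;z=C[l==i][:,2]
        A=np.c_[C[l==i][:,:2],np.ones(len(z))];s=np.linalg.lstsq(A,z,rcond=None)[0]
        print(cv2.minAreaRect(P.astype(np.float32)),'z med %.4f'%np.median(z),'slope',np.round(s[:2],3))
for k,v in hubs(im,d,dict(a=(222,170,272,222)),.11).items(): print(k,[np.round(x,2) for x in v])
S=cloud('scene',d2);gg=cv2.cvtColor(im2,cv2.COLOR_RGB2GRAY)
m=np.zeros((400,640),bool);m[128:148,323:357]=1;m&=(S[:,:,2]>.0555)&(S[:,:,2]<.068)&(gg<110);print('ridge',np.median(S[m],0))
```

```text
t 62.82 pos [470.  -50.3 207.3] yaw -0.08 zax [ 4.e-04 -4.e-04 -1.e+00] F [ 0.6 -0.1 -0.1] T [ 0.03 -0.04 -0.01] w 0.799 j7 -0.26 j [ 0.56  0.32 -0.7   1.94  0.24  0.97 -0.26]
((554.2542114257812, -274.0661926269531), (60.64686584472656, 58.96112823486328), 87.7441177368164) z med 0.0545 slope [0.005 0.014]
((552.0257568359375, -348.4316101074219), (55.928897857666016, 62.17797088623047), 0.39012610912323) z med 0.0545 slope [-0.013 -0.003]
((554.0048828125, -423.4010314941406), (53.059688568115234, 62.33567428588867), 0.46292373538017273) z med 0.0548 slope [-0.006  0.001]
a [array([541.92, 219.35]), array([97.24, 59.67]), np.float64(-142.48), np.float64(0.11), array([514.63, 199.39]), np.int64(175), np.float64(-143.82)]
ridge [0.40460451 0.25260226 0.05855573]
```

View pics/top12.png

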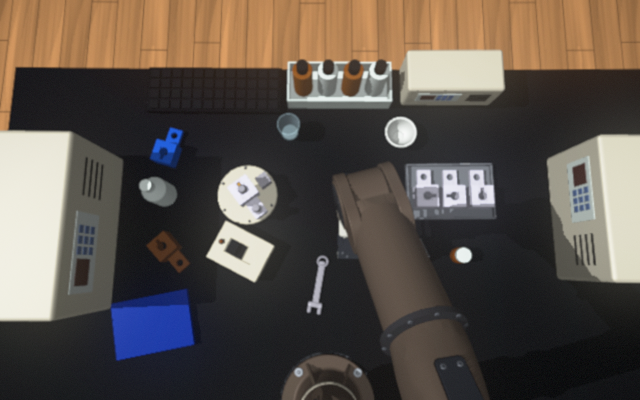

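View pics/scene12.png

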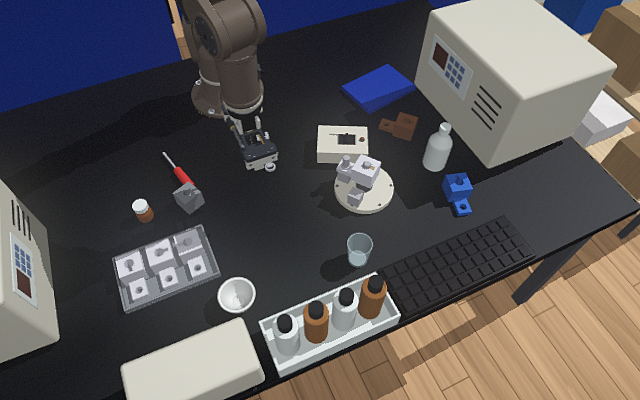

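Three hubs stand flat in the tray: tops at z ≈ 0.055, slopes within about 1%. Hub a's fit now shows 97 mm only because the pin top, also at z 0.11, joins the mask. The switch is on, and the beaker (288,126), bowl (401,132), bottle (157,190) and jar (462,255) are where they were. Handing in.

```bash
python3 -c "
from cell import arm
print(arm.sign_off())"
```

```text
the job is handed in; nothing more can be done
None
```

The job is done and handed in at about 63 s of robot time; `sign_off` gave no verdict.

**What I did, in order**
- **Switch off:** I slid it away from the lamp; the ridge moved 24 mm.
- **Hub a:** I turned it 175° and fitted it over the key until it was fully seated. The keyway had to be opposite the arm, because the drilled post stands opposite the key.
- **Pin:** I pushed it through the arm into the post until its collar stopped on the arm.
- **Switch on:** I slid it back only after checking the pin by camera.
- **Spare hubs:** I stood d, b and c in the tray. Hub c had been knocked aside partway through, so I measured it again before picking it up.

**What the checks showed**

| Check | Measured | Expected |
|---|---|---|
| Hub a boss top, height | 0.110 m | 0.110 m |
| Hub a arm direction | −142.5° | −142.5° |
| Pin top, height | 0.110–0.113 m | 0.110 m |
| Ridge position after switching on (x, y) | (404.6, 252.6) mm | (404.2, 252.6) mm at the start |
| Tray hub tops, height | 0.0545–0.0548 m | 0.055 m |
| Tray hub positions, y | −274, −348 and −423 mm | −273, −348 and −423 mm |

The beaker, jar, bottle and bowl look unmoved in the last picture, and the gripper touches nothing.

**What disagreed**
- **Shaft position:** the camera and the arm differed by about 2 mm. I corrected this by feel while fitting the hub; the sideways force stayed under 7 N.
- **Pin position:** the two cameras differed by about 5 mm, so I gripped at the average. The pin still went in freely.
- **Last hub a outline:** it came out too long (97 mm instead of 60). I put this down to the pin top being at the same height. The earlier reading, before the pin went in, was clean.

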